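# Level a sagging microscope stage with a shim and load its blanks

## Task

The heavy stage plate sags at its free edge: lever that edge up with the pry bar over the fulcrum block (its stiff hinge holds it up), slip the shim under it along the ledge, nose first, until it meets the stop, and press the plate back down so that it sits level on the shim. Have every aluminium blank that is on the bench seated flat in a pocket of its own outline in the stage plate, round in round and square in square, and lay the pry bar back flat along the rubber mat. Leave the other things on the bench where they are.

Things in the scene. Friction and masses are not known exactly. Their poses are not given: they have to be found in the camera images.
- plate (a joint): hinge of the heavy dark steel stage plate (190 x 180 x 16 mm, 2 to 2.7 kg), rad: 0 = level (underside 58 mm, top 74 mm above the bench), about -0.067 = sagging at rest (free edge 12 mm lower), positive = raised, up to 0.11. The free edge is 180 mm from the hinge. Stiff hinge: the plate stays where left; it takes about 30 N up at the free edge to raise it, 2 to 8 N down to lower it
- base: fixed dark base under the stage plate, 190 x 190 mm; origin on the bench under the plate's centre. +y points from the plate's low free edge (y = -90 mm) to the hinge (y = +90 mm); x runs along the free edge (plate from x -95 to 95 mm), z up
- seat (a point): on top (40 mm above the bench) of the grey ledge under the free edge, where the middle of the shim's 100 mm length lies when home; axes as the base. The ledge is 60 mm wide in x and runs from 47 mm outside this point (-y) to a steel stop, 8 mm high, whose face is 50 mm inside it (+y). The plate's free edge is 5 mm outside it (-y)
- lip (a point): underside of the plate's free edge where the bar goes in, for the plate at rest (46 mm above the bench); does not move with the plate. Axes as the base; the bar enters along +y; under the plate it is open for 40 mm inward, down to 12 mm above the bench
- fulcrum_top (a point): top of the fixed dark fulcrum block, 50 mm above the bench, 45 mm straight out (base -y) from lip. Its rounded steel top is a cylinder of 12 mm radius, 44 mm long, along base x
- bar_grip (a point): the pry bar: steel, 250 mm long, 18 mm wide, 0.35 kg, on the mat: handle 125 mm long, 20 mm high, steel blade 80 mm long, 8 mm thick, flat tip 45 mm long, 4 mm thick; undersides in one plane. This point is in the handle, 175 mm from the tip's end, 10 mm above the underside, near the balance point; x along the bar to the tip, z up
- mat: flat black rubber mat, 330 mm along its x, 100 mm along its y, 3 mm thick, fixed; origin at the centre of its underside; the pry bar's home
- shim_grip (a point): the shim: an aluminium slab 100 x 40 mm, 18 mm thick, 0.3 kg, with an upright grip block (30 mm long, 20 mm wide, 26 mm tall) on its tail end. This point is in the grip block, 30 mm behind the slab's middle, 32 mm above its underside (grip from 18 to 44 mm). x points along the slab to its nose, which goes in first; z up
- round1_grip (a point): a round aluminium blank, 60 mm across, 10 mm thick, with an upright grip fin on top, 36 mm along its x, 14 mm thick along its y, 28 mm tall; 0.13 kg. This point is the middle of the fin, 24 mm above the blank's underside; z up. May be absent
- round2_grip (a point): a round aluminium blank, 60 mm across, 10 mm thick, with an upright grip fin on top, 36 mm along its x, 14 mm thick along its y, 28 mm tall; 0.13 kg. This point is the middle of the fin, 24 mm above the blank's underside; z up. May be absent
- square1_grip (a point): a square aluminium blank, 60 x 60 mm with sides along its x and y, 10 mm thick, with an upright grip fin on top, 36 mm along its x, 14 mm thick along its y, 28 mm tall; 0.13 kg. This point is the middle of the fin, 24 mm above the blank's underside; z up. May be absent
- square2_grip (a point): a square aluminium blank, 60 x 60 mm with sides along its x and y, 10 mm thick, with an upright grip fin on top, 36 mm along its x, 14 mm thick along its y, 28 mm tall; 0.13 kg. This point is the middle of the fin, 24 mm above the blank's underside; z up. May be absent
- pocket_round_a (a point): centre of the mouth of a round pocket in the top of the stage plate, level with the plate's top face; the pocket is 66 mm across and 9 mm deep. Moves with the plate; z square to the plate, upward
- pocket_round_b (a point): centre of the mouth of the other round pocket in the top of the stage plate, level with the plate's top face; the pocket is 66 mm across and 9 mm deep. Moves with the plate; z square to the plate, upward
- pocket_square_a (a point): centre of the mouth of a square pocket in the top of the stage plate, level with the plate's top face; the pocket is 66 x 66 mm, sides along the base's x and y and 9 mm deep. Moves with the plate; z square to the plate, upward
- pocket_square_b (a point): centre of the mouth of the other square pocket in the top of the stage plate, level with the plate's top face; the pocket is 66 x 66 mm, sides along the base's x and y and 9 mm deep. Moves with the plate; z square to the plate, upward
- objective: bystander: a small steel microscope objective, 34 mm across, 56 mm tall; leave where it is
- eyepiece: bystander: a black eyepiece, 40 mm across, 60 mm tall; leave where it is
- screwdriver: bystander: a screwdriver lying on the bench; leave where it is
- cleaner: bystander: an amber bottle, 48 mm across, 100 mm tall; leave where it is
- slide_box: bystander: a grey box, 85 x 100 x 34 mm; leave where it is
- lens_cap: bystander: a black lens cap, 54 mm across, 14 mm tall; leave where it is
There are look-alikes about, which are no part of the job. What is shaped like the part that bears round1_grip but blue or turquoise is not meant. Leave any blue look-alike of the part that bears round2_grip alone.

How it is judged:
On the way, in this order (a step that is already met when the one before it is completed fails the run):
1. the plate's free edge is levered up above level by the pry bar bearing on the fulcrum block (value of joint plate above 0.018 rad and contact force between bar and plate above 2 N and contact force between bar and fulcrum above 2 N), for 0.1 s.
2. the shim lies home against its stop on the ledge and the plate sits level on it (y of shim_grip in the frame of seat between -0.04 and -0.022 m and x of shim_grip in the frame of seat between -0.018 and 0.018 m and z of shim_grip in the frame of seat between 0.027 and 0.037 m and value of joint plate between -0.012 and 0.012 rad), for 0.3 s.
At the end, for the whole second after the job is handed in: The shim lies on the ledge within 8 mm of its stop and 18 mm of the ledge's middle; the plate is level on it within 0.012 rad; every blank present is seated on the floor of a pocket of its own outline, within 7 mm of its centre; the pry bar lies flat on the mat, along it within 0.4 rad (all of step 2 and ((horizontal distance between round1_grip and pocket_round_a below 0.007 m and z of round1_grip in the frame of pocket_round_a below 0.018 m) or (horizontal distance between round1_grip and pocket_round_b below 0.007 m and z of round1_grip in the frame of pocket_round_b below 0.018 m)) and ((horizontal distance between round2_grip and pocket_round_a below 0.007 m and z of round2_grip in the frame of pocket_round_a below 0.018 m) or (horizontal distance between round2_grip and pocket_round_b below 0.007 m and z of round2_grip in the frame of pocket_round_b below 0.018 m)) and ((horizontal distance between square1_grip and pocket_square_a below 0.007 m and z of square1_grip in the frame of pocket_square_a below 0.018 m) or (horizontal distance between square1_grip and pocket_square_b below 0.007 m and z of square1_grip in the frame of pocket_square_b below 0.018 m)) and ((horizontal distance between square2_grip and pocket_square_a below 0.007 m and z of square2_grip in the frame of pocket_square_a below 0.018 m) or (horizontal distance between square2_grip and pocket_square_b below 0.007 m and z of square2_grip in the frame of pocket_square_b below 0.018 m)) and x of bar_grip in the frame of mat between -0.13 and 0.13 m and y of bar_grip in the frame of mat between -0.05 and 0.05 m and z of bar_grip in the frame of mat below 0.022 m and angle between the x axis of bar_grip and the x axis of mat, either way round below 0.4 rad); the robot touches nothing.
It fails at once if a bystander is pushed more than 4 cm or knocked over (distance of any of objective, eyepiece, screwdriver, cleaner, slide_box, lens_cap from where it was at the start of the episode above 0.04 m or angle between any of objective, eyepiece, cleaner, slide_box, lens_cap's own z axis and vertical above 0.7 rad).
Of round1, round2, square1, square2 only 3 to 4 are there at a start; the rules pass over those that are not, and their reading is None.
At some moment in a run one of round1, round2, square1, square2 may be knocked a few centimetres aside while the robot is not near it.
It also fails if it takes over 210 s, if anything falls off the work surface, if the arm or the gripper's body presses on something with over 40 N, if the wrist force passes 120 N, or if a joint passes its speed limit or range.

## Robot

A 7-joint arm with a two-finger parallel gripper is mounted at the origin on the work surface. World frame = base frame: x ahead of the robot, y to its left, z up, the work surface at z = 0. Lengths are in m, angles in rad, forces in N, time in s.
With the tool pointing down it reaches from about 0.4 to 0.875 m from the base axis. Payload 19.3 kg.
Tool frame: the origin (TCP) lies at the very end of the fingers, on their centre line; the grasp point (between the pads) lies 19 mm behind it (bot.pinch_z is the distance from the TCP to the grasp point, in m); y points along the fingers, x is the direction in which the jaws open and shut, and the axes are right-handed (so a half turn about y gives the same grasp; the last joint's range is limited). The gripper opens to 85 mm and grips with 20 to 120 N. Pads are 22 mm wide; open, the fingers measure 114 mm over their backs; the gripper's body (76 mm by 85 mm) begins 54 mm behind the grasp point. The pads swing forward as they close: fully open they stand 13 mm farther back than shut.
Start: joints at [-0.07, 0.521, -0.036, 1.599, 0.021, 1.021, -0.113], TCP at [0.625, -0, 0.202] pointing down, gripper open.
Joint ranges: [-2.91, 2.91], [-0.3, 2.13], [-1.5, 1.42], [0.17, 2.43], [-1.26, 4.41], [0.16, 1.93], [-2.52, 2.52]. Speed limits (rad/s): [1.89, 1.89, 2.39, 2.39, 3.01, 3.01, 3.01].

## Interface

Orientations are given as [roll, pitch, yaw] about the fixed x, y, z axes, in that order (R = Rz(yaw) Ry(pitch) Rx(roll)).
In Python, from workcell import bot gives the robot as it stands. The module is installed in compiled form; this text tells all that it offers.
- The arm moves only by the tool arm_command, never from a script. Its argument "moves" is a list of rows, each an object of numbers: "rx", "ry", "rz": the turn, a rotation vector about the tool's x, y, z in rad; "x", "y", "z": the shift along the tool's x, y, z in cm; "gripper": the opening, from -1 (shut) to 1 (fully open). In form: [{"rx": .., "ry": .., "rz": .., "x": .., "y": .., "z": .., "gripper": ..}, ...]. A call has 1 to 5 rows; each row is the pose to reach, as a shift and turn from the pose commanded when the call began, along the tool's axes at that moment; what a row does not reach only later rows make up. A row lasts 1/12 s, in which the tool goes at most 41.7 mm and 7.16 degrees, less where a joint would pass 70% of its speed; a pose out of reach is approached as far as the arm can. A call with a gripper value outside its range is refused whole. The fingers move at their own pace and stop on an object; "squeeze" is the grip in N (left out, the last holds). Time passes only in rows, so rows that repeat a pose let the fingers close. It gives the time, the measured TCP pose, the force and the opening at its end, in the units of the state.
- bot.observe(): the state, without advancing time (a new reading comes with each control period).
- bot.grab_frame(name): name is "scene" or "side" or "wrist"; returns (picture, depth): 480x640x3 uint8, red, green, blue; 480x640 float32, m along the optical axis (not along the pixel's ray), 0 where there is no reading.
- bot.camera_model(name): a dict with "vfov" (degrees; the focal length in pixels is half the picture's height over the tangent of half this angle, whatever the lens; pixels are square), "cx", "cy" (the principal point, pixels), "extrinsics" (4x4, takes a point from camera to world coordinates); the wrist camera has in their place "mount" (4x4, takes a point from camera to tool coordinates, whose origin is the TCP and whose axes are the tool frame's). Camera axes: x right, y down, z forward; pixel columns grow to the right and rows downward; lengths in m; the calibration is good to about 2 mm. A picture is of the moment at which its call begins: read the wrist's pose just before it. camera_model takes no time and is no camera call.
- bot.job_done(): hands the job in, once; it reports no verdict.
Trained networks look in the newest picture that a camera, given by its name, has taken for a name from the list of things; names that differ only in an ending like _2 or _b are one class to them, and where a whole thing is asked for, a point or a joint stands for the part that bears it (a point fixed in the world has none). Each returns a list of dicts, best first, with "p" (0 to 1); they miss things now and then, are a little off and sometimes report something else, mostly with a low value. They report only what shows in the picture. A call takes as long as a camera call. They do not tell look-alikes from the thing itself.
- bot.spot_in(name, camera): "box" ([left, top, right, bottom] in pixels, round what is visible of it).
- bot.masks_of(name, camera): "mask" (480x640 bool, what is visible of it) and "box" ([left, top, right, bottom] in pixels, round what is visible of it).
The state is a dict: "clock": time; "qpos": joint angles; "qd": joint speeds; "joint_efforts": joint torques, N m; "position": TCP position; "tool_rot": TCP orientation; "force": force on the tool from outside, world axes, zero at the start; "moment": the same for the moment, N m; "grip_width": finger opening in m.
Only numpy, scipy, OpenCV 4.12 (cv2) and the standard library are available. Lean on these libraries where they do the work, as an engineer would, in place of code of your own. Each camera call takes 0.05 s, during which the arm holds its last target.

## Working session

There is one attempt and no reset: what is moved stays moved. The work goes in short steps, Python scripts to look and compute and a tool call to move; the robot and the scene stay as the last step left them, time stands still between calls to the robot, and variables do not carry over. Pictures are saved under pics/ and viewed, and the job is handed in when it is done.

Besides the shell and the picture viewer there is one more tool, called after "Emit:" as name([rows], argument=value, ...), one row to a line, values as JSON. arm_command: Moves the arm, as the interface text tells. Its arguments: {"type":"object","properties":{"moves":{"type":"array"},"squeeze":{"type":"number"}},"required":["moves"]}

I'll start by looking at the scene.

```bash
mkdir -p pics; ls
python3 - <<'E'
from workcell import bot
import cv2, numpy as np
np.set_printoptions(precision=4,suppress=True)
print(bot.observe()); print(bot.pinch_z)
for n in ["scene","side","wrist"]:
    im,d=bot.grab_frame(n)
    cv2.imwrite(f"pics/{n}0.png",im[:,:,::-1]); np.savez(f"pics/{n}0.npz",im=im,d=d)
    print(n,bot.camera_model(n))
E
```

```text
pics
{'clock': 0.0, 'qpos': array([-0.0702,  0.522 , -0.0363,  1.6   ,  0.0212,  1.0211, -0.1128]), 'qd': array([-0.0008,  0.0014,  0.0006, -0.0005, -0.0003,  0.0004,  0.0011]), 'joint_efforts': array([ -0.0042, -92.711 ,   1.9776, -36.9928,   0.0176,   0.0082,
        -0.0001]), 'position': array([ 0.6246, -0.    ,  0.2013]), 'tool_rot': array([-1.5709,  0.0012,  0.    ]), 'force': array([0.0534, 0.4361, 0.1317]), 'moment': array([ 0.0192, -0.0072,  0.0455]), 'grip_width': 0.08515088351154625}
0.0187
scene {'vfov': 52.92595830181408, 'cx': 322.1431725176562, 'cy': 236.28563520768765, 'extrinsics': array([[ 0.7183,  0.5872, -0.3732,  1.0088],
       [ 0.6958, -0.6015,  0.3925, -0.4923],
       [ 0.006 , -0.5416, -0.8406,  1.0963],
       [ 0.    ,  0.    ,  0.    ,  1.    ]])}
side {'vfov': 55.0507671799489, 'cx': 318.6297619976171, 'cy': 243.86241688709504, 'extrinsics': array([[-0.9978, -0.0361,  0.0557,  0.4686],
       [-0.0651,  0.694 , -0.717 ,  0.9074],
       [-0.0127, -0.7191, -0.6948,  0.9773],
       [ 0.    ,  0.    ,  0.    ,  1.    ]])}
wrist {'vfov': 70.08800396363598, 'cx': 319.6829908015666, 'cy': 238.27112054525944, 'mount': array([[ 1.    ,  0.0003,  0.0002, -0.0003],
       [-0.0001, -0.263 ,  0.9648, -0.1726],
       [ 0.0004, -0.9648, -0.263 ,  0.0664],
       [ 0.    ,  0.    ,  0.    ,  1.    ]])}
```

View pics/scene0.png

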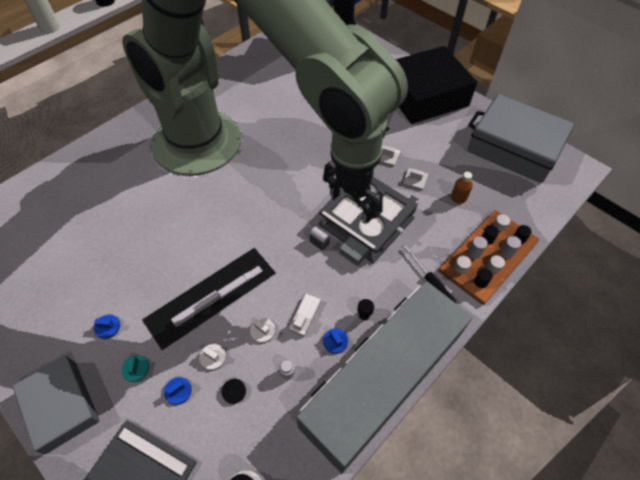

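View pics/side0.png

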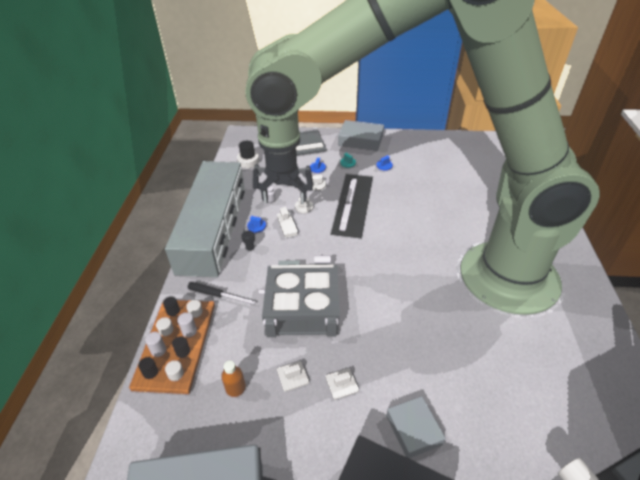

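View pics/wrist0.png

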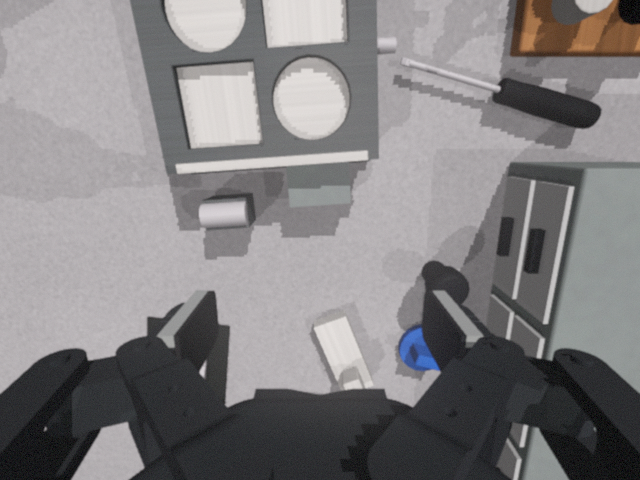

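```bash
cat > h.py <<'E'
from workcell import bot
import cv2, numpy as np
from scipy.spatial.transform import Rotation as Ro
np.set_printoptions(precision=4,suppress=True)
def Rt(rpy): return Ro.from_euler('xyz',rpy).as_matrix()
class V:
    """one camera frame with world points"""
    def __init__(s,name):
        s.name=name; o=bot.observe(); s.o=o
        s.im,s.d=bot.grab_frame(name); m=bot.camera_model(name)
        s.f=240/np.tan(np.radians(m['vfov'])/2); s.cx,s.cy=m['cx'],m['cy']
        if 'mount' in m:
            T=np.eye(4); T[:3,:3]=Rt(o['tool_rot']); T[:3,3]=o['position']; s.E=T@m['mount']
        else: s.E=m['extrinsics']
        v,u=np.mgrid[:480,:640]
        P=np.stack([(u-s.cx)/s.f*s.d,(v-s.cy)/s.f*s.d,s.d],-1)
        s.W=P@s.E[:3,:3].T+s.E[:3,3]; s.W[s.d<=0]=np.nan
    def px(s,p):
        q=(np.asarray(p)-s.E[:3,3])@s.E[:3,:3]
        return q[...,:2]/q[...,2:]*s.f+[s.cx,s.cy]
    def ray(s,u,v,z):
        d=s.E[:3,:3]@np.array([(u-s.cx)/s.f,(v-s.cy)/s.f,1.]); c=s.E[:3,3]
        return c+d*(z-c[2])/d[2]
    def save(s,fn,box=None,k=1,pts=None):
        im=s.im[:,:,::-1].copy()
        if pts is not None:
            for p in pts: cv2.drawMarker(im,tuple(int(round(x)) for x in s.px(p)),(0,0,255),cv2.MARKER_CROSS,9,1)
        if box: im=im[box[1]:box[3],box[0]:box[2]]
        im=cv2.resize(im,None,fx=k,fy=k,interpolation=cv2.INTER_CUBIC) if k!=1 else im
        cv2.imwrite(fn,im)
def st():
    o=bot.observe(); print('t %.2f'%o['clock'],'p',o['position'],'rpy',o['tool_rot'],'F',o['force'],'w %.4f'%o['grip_width'],'q',o['qpos']); return o
def to(p,rpy,ref=None):
    """tool-frame shift (cm) & rotvec from current (or ref) pose to the target TCP pose"""
    o=bot.observe(); p0,r0=(o['position'],o['tool_rot']) if ref is None else ref
    R=Rt(r0); s=R.T@(np.asarray(p)-p0)*100; rv=Ro.from_matrix(R.T@Rt(rpy)).as_rotvec()
    print('shift cm',np.round(s,2),'rot',np.round(rv,3)); return s,rv
E
python3 - <<'E'
from h import *
S={}
for c in ["scene","side","wrist"]:
    v=V(c)
    for n in ["round1_grip","square1_grip","shim_grip","bar_grip","mat","plate","base","pocket_round_a","pocket_square_a","objective","eyepiece","screwdriver","cleaner","slide_box","lens_cap"]:
        for r in bot.masks_of(n,c)[:6]:
            if r['p']<0.25: continue
            w=v.W[r['mask']]; w=w[~np.isnan(w[:,0])]
            if len(w)==0: continue
            print(c,n,'p%.2f'%r['p'],np.round(r['box']).astype(int),'n',len(w),'med',np.median(w,0),'zmax %.3f'%np.percentile(w[:,2],97),'rgb',np.median(v.im[r['mask']],0))
print(bot.observe()['clock'])
E
```

```text
scene round1_grip p0.75 [252 320 272 345] n 495 med [ 0.613  -0.2791  0.0106] zmax 0.039 rgb [141. 133. 134.]
scene round1_grip p0.69 [121 357 149 382] n 602 med [ 0.4755 -0.539   0.0103] zmax 0.039 rgb [20. 74. 73.]
scene round1_grip p0.56 [323 329 346 356] n 513 med [ 0.7551 -0.1768  0.0106] zmax 0.040 rgb [ 25.  56. 137.]
scene round1_grip p0.51 [318 176 418 250] n 3372 med [0.6075 0.1111 0.063 ] zmax 0.076 rgb [89. 87. 90.]
scene square1_grip p0.66 [402 169 426 191] n 334 med [0.5863 0.3424 0.0106] zmax 0.039 rgb [122.  114.5 115.5]
scene square1_grip p0.62 [251 318 274 346] n 484 med [ 0.613  -0.2786  0.0108] zmax 0.039 rgb [142. 134. 135.]
scene square1_grip p0.59 [220 378 247 407] n 484 med [ 0.6708 -0.416   0.0135] zmax 0.017 rgb [18. 18. 20.]
scene shim_grip p0.67 [283 295 323 339] n 751 med [ 0.6591 -0.1812  0.0178] zmax 0.045 rgb [208. 199. 200.]
scene shim_grip p0.61 [250 321 275 344] n 474 med [ 0.6132 -0.2792  0.0108] zmax 0.039 rgb [142.  134.  134.5]
scene bar_grip p0.93 [169 268 260 325] n 1021 med [ 0.4613 -0.3015  0.0113] zmax 0.025 rgb [131.5 123.  130.5]
scene ma
[... 5547 characters left out ...]
0.115  0.0631] zmax 0.071 rgb [149. 151. 150.]
wrist pocket_round_a p0.66 [126   0 396 175] n 38836 med [0.5752 0.1195 0.0635] zmax 0.071 rgb [160. 156. 155.]
wrist pocket_square_a p0.84 [130   1 394 174] n 38477 med [0.5754 0.1196 0.0636] zmax 0.071 rgb [160. 157. 155.]
wrist eyepiece p0.61 [421 263 470 306] n 1279 med [ 0.7508 -0.0652  0.0582] zmax 0.062 rgb [58. 57. 59.]
wrist screwdriver p0.97 [404  61 601 129] n 3610 med [0.8316 0.1077 0.0231] zmax 0.027 rgb [49. 48. 50.]
wrist screwdriver p0.61 [143 316 229 403] n 1311 med [ 0.4975 -0.1924  0.0037] zmax 0.005 rgb [61. 61. 61.]
wrist lens_cap p0.54 [129   2 397 207] n 41658 med [0.581  0.1148 0.063 ] zmax 0.071 rgb [148. 149. 148.]
2.55
```

Emit:
arm_command([
  {"x": -4.5,"y": -14,"z": 5},
  {"x": -4.5,"y": -14,"z": 5},
  {"x": -4.5,"y": -14,"z": 5},
  {"x": -4.5,"y": -14,"z": 5},
  {"x": -4.5,"y": -14,"z": 5},
])

```text
invalid input at $.moves[0]: expected keys rx, ry, rz, x, y, z, gripper
```

Run:
```python
from h import *
st(); v=V("wrist"); v.save("pics/w1.png"); np.savez("pics/w1.npz",W=v.W,im=v.im)
```

```text
t 2.55 p [ 0.625  -0.      0.2019] rpy [-1.5708  0.     -0.    ] F [-1.2714  0.0707 -0.3502] w 0.0859 q [-0.0702  0.5214 -0.0363  1.5995  0.0212  1.0211 -0.1128]
```

View pics/w1.png

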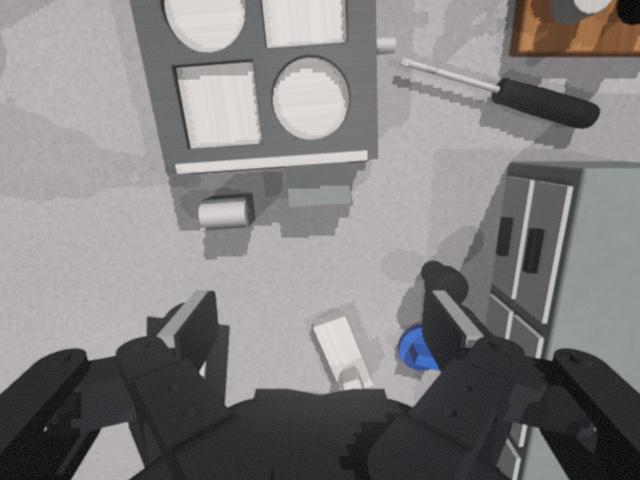

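Emit:
arm_command([
  {"rx": 0,"ry": 0,"rz": 0,"x": -4.5,"y": -14,"z": 5,"gripper": 1},
  {"rx": 0,"ry": 0,"rz": 0,"x": -4.5,"y": -14,"z": 5,"gripper": 1},
  {"rx": 0,"ry": 0,"rz": 0,"x": -4.5,"y": -14,"z": 5,"gripper": 1},
  {"rx": 0,"ry": 0,"rz": 0,"x": -4.5,"y": -14,"z": 5,"gripper": 1},
  {"rx": 0,"ry": 0,"rz": 0,"x": -4.5,"y": -14,"z": 5,"gripper": 1},
])

```text
clock: 3.02
position: [0.5805, 0.0526, 0.3481]
tool_rot: [-1.569, -0.008, 0.002]
force: [0.7, 0.4, -0.5]
grip_width: 0.0852
```

Run:
```python
from h import *
st(); v=V("wrist"); v.save("pics/w1.png"); np.savez("pics/w1.npz",W=v.W,im=v.im); st()
```

```text
t 3.02 p [0.5805 0.0526 0.3481] rpy [-1.5685 -0.0078  0.0024] F [ 0.6836  0.365  -0.5247] w 0.0852 q [-0.1569  0.3324 -0.0476  1.5159  0.0155  1.2855 -0.2036]
t 3.07 p [0.5805 0.0513 0.3451] rpy [-1.5696 -0.005   0.0017] F [ 0.3534 -1.01   -1.6326] w 0.0855 q [-0.1558  0.3355 -0.0467  1.5189  0.0158  1.2824 -0.2026]
```

View pics/w1.png

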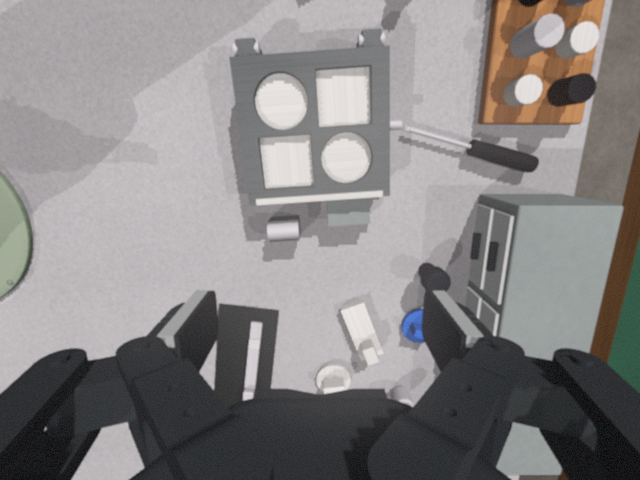

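Run:
```python
from h import *
st(); v=V("wrist"); W,im=v.W,v.im
np.savez("pics/w1.npz",W=W,im=im)
reg=(W[...,2]>0.045)&(W[...,2]<0.085)&(abs(W[...,0]-.58)<.13)&(W[...,1]>-.02)&(W[...,1]<.25)
g=im.mean(-1); 
dark=reg&(g<110)&(g>50)
P=W[dark]
# plane ransac
rng=np.random.default_rng(0);best=None
for _ in range(300):
    a=P[rng.choice(len(P),3,False)]; n=np.cross(a[1]-a[0],a[2]-a[0])
    if np.linalg.norm(n)<1e-6: continue
    n/=np.linalg.norm(n); n*=np.sign(n[2]) 
    if n[2]<.95: continue
    c=(abs((P-a[0])@n)<.0015).sum()
    if best is None or c>best[0]: best=(c,n,a[0])
c,n,a=best; print('inl',c,len(P),'n',n,'tilt',np.arccos(n[2]))
In=P[abs((P-a)@n)<.002]; C=In.mean(0); n=np.linalg.svd(In-C)[2][2] if len(In)<5000 else np.linalg.svd((In-C)[::5],full_matrices=False)[2][2]; n*=np.sign(n[2]); print(n,'tilt',np.arccos(n[2]),'dir',np.degrees(np.arctan2(n[1],n[0])))
al=abs((W-C)@n)<.003; m=(al&reg).astype(np.uint8)
m=cv2.morphologyEx(m,cv2.MORPH_OPEN,np.ones((3,3)))
k,lab,s,_=cv2.connectedComponentsWithStats(m); i=1+np.argmax(s[1:,4]); 
Q=W[lab==i]; r=cv2.minAreaRect((Q[:,:2]*1000).astype(np.float32)); print('rect',r); print(cv2.boxPoints(r))
fl=reg&((((W-C)@n)<-.006)&(((W-C)@n)>-.012)); f=cv2.morphologyEx(fl.astype(np.uint8),cv2.MORPH_OPEN,np.ones((5,5)))
k,lab,s,cc=cv2.connectedComponentsWithStats(f)
for i in range(1,k):
    if s[i,4]>300:
        Q=W[lab==i]; print(s[i,:5],cc[i],cv2.minAreaRect((Q[:,:2]*1000).astype(np.float32)),Q[:,2].mean())
ab=(W[...,2]>0.03)&(W[...,2]<0.056)&(abs(W[...,0]-.58)<.13)&(W[...,1]>-.06)&(W[...,1]<.06)
f=cv2.morphologyEx(ab.astype(np.uint8),cv2.MORPH_OPEN,np.ones((3,3)))
k,lab,s,cc=cv2.connectedComponentsWithStats(f)
for i in range(1,k):
    if s[i,4]>50:
        Q=W[lab==i]; print('low',s[i,:5],cv2.minAreaRect((Q[:,:2]*1000).astype(np.float32)),np.percentile(Q[:,2],[5,50,95]))
```

```text
t 3.07 p [0.5805 0.0513 0.3451] rpy [-1.5696 -0.005   0.0017] F [ 0.3534 -1.01   -1.6326] w 0.0855 q [-0.1558  0.3355 -0.0467  1.5189  0.0158  1.2824 -0.2026]
inl 243 376 n [ 0.0101 -0.0639  0.9979] tilt 0.06471891430597056
[ 0.0092 -0.0625  0.998 ] tilt 0.06316339190462736 dir -81.64646092817964
rect ((582.3255004882812, 139.59820556640625), (204.98741149902344, 183.125244140625), 4.163435459136963)
[[473.4547 223.478 ]
 [486.7498  40.836 ]
 [691.1963  55.7184]
 [677.9011 238.3604]]
[ 316   64   55   61 2380] [341.7592  93.9143] ((611.5049438476562, 177.7943878173828), (66.14299011230469, 65.72400665283203), 4.071063995361328) 0.062847856357786
[ 255   71   53   57 2293] [280.8234  98.8452] ((533.4802856445312, 172.2407989501953), (64.60258483886719, 64.35702514648438), 1.0582321882247925) 0.06284575404491093
[ 322  131   50   50 1513] [346.1038 155.7224] ((617.0798950195312, 103.32427978515625), (62.9443359375, 63.146240234375), 17.806135177612305) 0.05823880700722902
[ 260  133   53   55 2415] [286.1304 160.1205] ((538.5001220703125, 98.24244689941406), (66.1612548828125, 65.75286865234375), 4.081019878387451) 0.0582320196586033
low [ 327  197   44   29 1118] ((622.8744506835938, 28.303447723388672), (60.07557678222656, 38.153560638427734), 4.029843330383301) [0.0393 0.0407 0.0421]
low [267 218  33  23 675] ((529.6804809570312, -0.056568145751953125), (43.98250961303711, 30.205995559692383), 3.8523035049438477) [0.037  0.0477 0.0513]
```

Emit:
arm_command([
  {"rx": 0,"ry": 0,"rz": 0,"x": -2,"y": 0,"z": -20,"gripper": 1},
  {"rx": 0,"ry": 0,"rz": 0,"x": -2,"y": 0,"z": -20,"gripper": 1},
  {"rx": 0,"ry": 0,"rz": 0,"x": -2,"y": 0,"z": -20,"gripper": 1},
  {"rx": 0,"ry": 0,"rz": 0,"x": -2,"y": 0,"z": -20,"gripper": 1},
  {"rx": 0,"ry": 0,"rz": 0,"x": -2,"y": 0,"z": -20,"gripper": 1},
])

```text
clock: 3.53
position: [0.5587, -0.1537, 0.3406]
tool_rot: [-1.571, 0.002, -0.002]
force: [1.0, -0.2, 0.2]
grip_width: 0.0849
```

Emit:
arm_command([
  {"rx": 0,"ry": 0,"rz": 0,"x": -2,"y": 0,"z": -20,"gripper": 1},
  {"rx": 0,"ry": 0,"rz": 0,"x": -2,"y": 0,"z": -20,"gripper": 1},
  {"rx": 0,"ry": 0,"rz": 0,"x": -2,"y": 0,"z": -20,"gripper": 1},
  {"rx": 0,"ry": 0,"rz": 0,"x": -2,"y": 0,"z": -20,"gripper": 1},
  {"rx": 0,"ry": 0,"rz": 0,"x": -2,"y": 0,"z": -20,"gripper": 1},
])

```text
clock: 3.95
position: [0.5383, -0.3536, 0.3404]
tool_rot: [-1.571, 0.002, -0.002]
force: [0.2, 0.5, -0.2]
grip_width: 0.0852
```

Run:
```python
from h import *
st(); bot.grab_frame("wrist");bot.grab_frame("wrist");bot.grab_frame("wrist");v=V("wrist"); v.save("pics/w2.png"); np.savez("pics/w2.npz",W=v.W,im=v.im); st()
for n in ["round1_grip","bar_grip","mat","shim_grip"]:
    for r in bot.masks_of(n,"wrist")[:4]:
        if r['p']<0.3: continue
        w=v.W[r['mask']]; w=w[~np.isnan(w[:,0])]
        print(n,'p%.2f'%r['p'],np.round(r['box']).astype(int),len(w),np.median(w,0),np.percentile(w[:,2],97),np.median(v.im[r['mask']],0), cv2.minAreaRect((w[:,:2]*1000).astype(np.float32)))
```

```text
t 3.95 p [ 0.5383 -0.3536  0.3404] rpy [-1.5708  0.0022 -0.0022] F [ 0.2497  0.4628 -0.2063] w 0.0852 q [ 0.4177  0.4572  0.1112  1.3558 -0.0493  1.3332  0.527 ]
t 4.15 p [ 0.5391 -0.3511  0.3401] rpy [-1.5698  0.0023 -0.0023] F [ 0.4972  1.1759 -0.71  ] w 0.0854 q [ 0.4151  0.4564  0.1095  1.3576 -0.0492  1.3327  0.5228]
round1_grip p0.98 [258 288 296 325] 1031 [ 0.4694 -0.532   0.0113] 0.03951057194028301 [ 87. 180. 176.] ((466.7921447753906, -538.2725830078125), (58.34516525268555, 57.67751693725586), 54.27425765991211)
round1_grip p0.85 [456  31 503  77] 1879 [ 0.7445 -0.176   0.0112] 0.03943193909776816 [ 68. 103. 174.] ((749.8514404296875, -172.4868621826172), (59.53618621826172, 59.82878112792969), 56.401554107666016)
round1_grip p0.57 [346 113 390 158] 1481 [ 0.6046 -0.2751  0.0109] 0.03944111958731317 [220. 216. 214.] ((606.0535278320312, -275.53564453125), (58.588035583496094, 58.94325256347656), 71.95152282714844)
bar_grip p0.70 [252  50 282 239] 2626 [ 0.4619 -0.2838  0.0125] 0.02475491459789783 [217. 212. 216.] ((458.816650390625, -288.65216064453125), (249.18995666503906, 23.516721725463867), 82.01898956298828)
mat p0.85 [217  25 304 269] 13658 [ 0.4398 -0.2808  0.0036] 0.005354641884735918 [68. 67. 67.] ((444.5290222167969, -301.7508239746094), (330.8363342285156, 100.8686294555664), 82.80009460449219)
shim_grip p0.96 [376  10 435 104] 2974 [ 0.6503 -0.1765  0.0186] 0.04507832419873814 [236. 232. 229.] ((654.5366821289062, -174.63629150390625), (49.04013442993164, 106.26616668701172), 20.964324951171875)
```

View pics/w2.png

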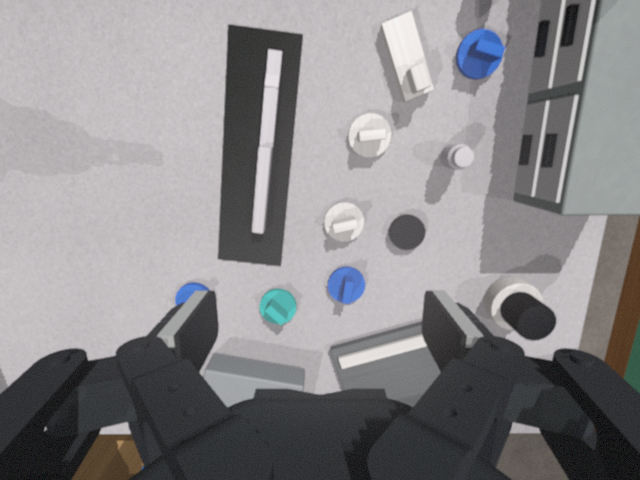

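Run:
```python
from h import *
D=np.load("pics/w2.npz");W=D['W'];im=D['im'];g=im.mean(-1)
cv2.imwrite("pics/bar.png",cv2.resize(im[30:250,210:450,::-1],None,fx=3,fy=2.7,interpolation=cv2.INTER_CUBIC))
c=np.array([.4588,-.2887]);
reg=(abs(W[...,0]-.459)<.06)&(abs(W[...,1]+.289)<.15)
b=reg&(W[...,2]>.0055)&(g>110)
P=W[b]; m=P[:,:2].mean(0); d=np.linalg.svd(P[:,:2]-m,full_matrices=False)[2][0]; d*=np.sign(d[1]); print('dir',d,np.degrees(np.arctan2(d[1],d[0])),m)
s=(P[:,:2]-m)@d; t=(P[:,:2]-m)@[-d[1],d[0]]
for lo in np.arange(-.14,.14,.01):
    k=(s>=lo)&(s<lo+.01)
    if k.sum()>3: print('%.2f'%lo,k.sum(),'z',np.percentile(P[k,2],[10,50,90]),'t',t[k].min(),t[k].max())
print(s.min(),s.max())
# shim
reg=(abs(W[...,0]-.654)<.06)&(abs(W[...,1]+.175)<.08)&(W[...,2]>.004)&(g>90)
P=W[reg]; top=P[(P[:,2]>.014)&(P[:,2]<.022)]; gr=P[P[:,2]>.038]
print('slab',cv2.minAreaRect((top[:,:2]*1000).astype(np.float32)),'grip',cv2.minAreaRect((gr[:,:2]*1000).astype(np.float32)),len(gr),gr.mean(0))
# bench level
for u,v in [(120,250),(180,60),(420,260),(330,60)]: print(np.nanmedian(W[v-4:v+5,u-4:u+5].reshape(-1,3),0))
```

```text
dir [0.0322 0.9995] 88.15392942652797 [ 0.4698 -0.3011]
-0.12 12 z [0.0203 0.0223 0.0235] t 0.013734421404178675 0.02962599944623914
-0.11 89 z [0.0215 0.0233 0.0245] t 0.013115570267535107 0.03123269169070844
-0.10 90 z [0.0203 0.0235 0.0243] t 0.011531583481640796 0.029521092873974506
-0.09 89 z [0.0214 0.0233 0.0249] t 0.010404320885440292 0.02943601790183393
-0.08 93 z [0.0204 0.0233 0.0247] t 0.009743396604899347 0.027661554356125204
-0.07 127 z [0.0219 0.0238 0.4169] t -0.0277147741331945 0.025701116746428845
-0.06 132 z [0.0215 0.0238 0.4363] t -0.027603849344193084 0.02587428109227802
-0.05 893 z [0.0247 0.4079 0.4208] t -0.04967388119111354 0.02394090108121052
-0.04 252 z [0.0222 0.4008 0.4308] t -0.05044310223388409 0.026621284673340476
-0.03 95 z [0.0208 0.0234 0.0246] t 0.004254578165103248 0.02201359009100417
-0.02 102 z [0.0215 0.0232 0.0244] t 0.0032454478050261133 0.0219330373891566
-0.01 107 z [0.0205 0.0233 0.0245] t 0.002046577042527442 0.02040884202916336
0.00 98 z [0.0211 0.0235 0.0244] t 0.0012258601985786367 0.018525858587443503
0.01 104 z [0.0104 0.0116 0.0222
[... 678 characters left out ...]
106 z [0.007  0.0089 0.0109] t -0.009376921065054205 0.009351919885392595
0.11 109 z [0.0064 0.0075 0.0087] t -0.010771697903139818 0.007962067430258896
0.12 112 z [0.0064 0.0077 0.0087] t -0.010888904644467378 0.006801129744078551
0.13 68 z [0.0063 0.0074 0.0087] t -0.012161469690814688 0.00547650326832051
-0.11196783482121261 0.1547748445848232
slab ((652.470947265625, -177.37393188476562), (40.68812561035156, 100.17083740234375), 20.980688095092773) grip ((663.4630737304688, -205.42266845703125), (20.015771865844727, 30.033166885375977), 20.401567459106445) 431 [ 0.6627 -0.2057  0.0442]
[ 0.2236 -0.4441  0.0008]
[ 0.3479 -0.1746  0.0007]
[ 0.6944 -0.4623  0.0008]
[ 0.5517 -0.1756  0.0008]
```

View pics/bar.png

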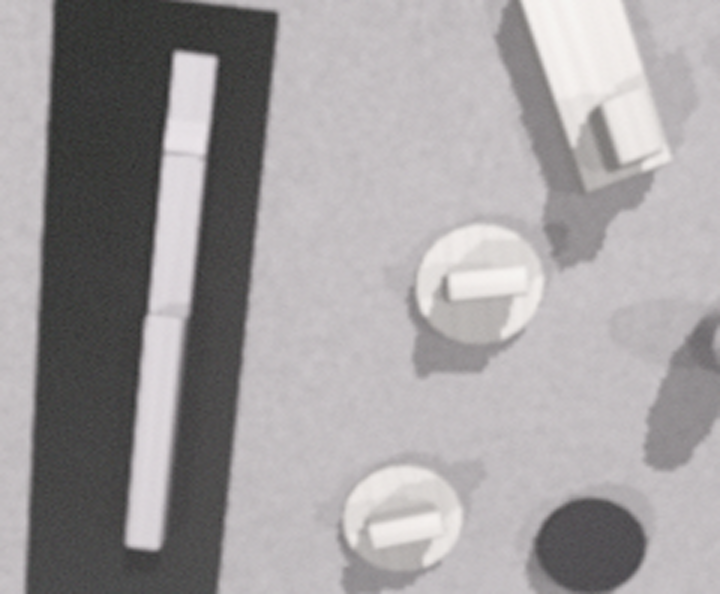

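Run:
```python
from h import *
to([.452,-.344,.10],[-np.pi/2,0,-.138])
```

```text
shift cm [-8.83 24.17  0.49] rot [-0.     0.139 -0.   ]
```

Emit:
arm_command([
  {"rx": 0,"ry": 0.139,"rz": 0,"x": -8.8,"y": 18,"z": 0.5,"gripper": 1},
  {"rx": 0,"ry": 0.139,"rz": 0,"x": -8.8,"y": 18,"z": 0.5,"gripper": 1},
  {"rx": 0,"ry": 0.139,"rz": 0,"x": -8.8,"y": 18,"z": 0.5,"gripper": 1},
  {"rx": 0,"ry": 0.139,"rz": 0,"x": -8.8,"y": 18,"z": 0.5,"gripper": 1},
  {"rx": 0,"ry": 0.139,"rz": 0,"x": -8.8,"y": 18,"z": 0.5,"gripper": 1},
])

```text
clock: 4.77
position: [0.4504, -0.3436, 0.16]
tool_rot: [-1.57, 0.001, -0.138]
force: [0.5, -0.4, -0.6]
grip_width: 0.0854
```

Run:
```python
from h import *
for i in range(3): bot.grab_frame("side")
v=V("wrist"); v.save("pics/w3.png"); st()
to([.452,-.344,.006],[-np.pi/2,0,-.138])
```

```text
t 4.97 p [ 0.4526 -0.3446  0.1623] rpy [-1.5706 -0.0001 -0.1382] F [ 0.4166 -0.0598  1.3095] w 0.0857 q [ 0.4615  0.4818  0.1178  1.7967 -0.0717  0.8672  0.4742]
shift cm [-0.07 15.63  0.05] rot [-0. -0.  0.]
```

View pics/w3.png

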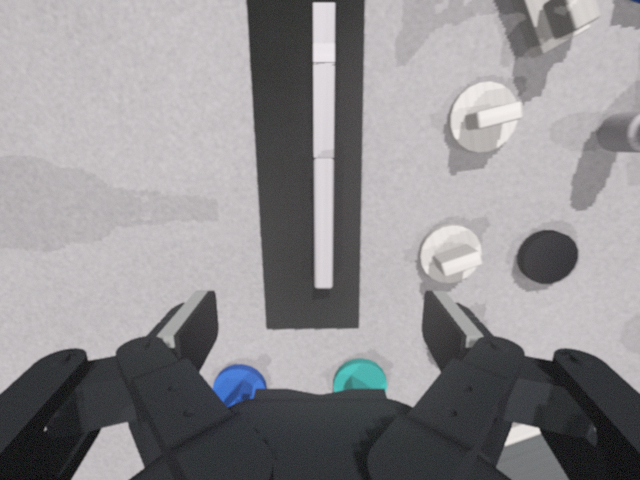

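Emit:
arm_command([
  {"rx": 0,"ry": 0,"rz": 0,"x": 0,"y": 12,"z": 0,"gripper": 1},
  {"rx": 0,"ry": 0,"rz": 0,"x": 0,"y": 12,"z": 0,"gripper": 1},
  {"rx": 0,"ry": 0,"rz": 0,"x": 0,"y": 12,"z": 0,"gripper": 0},
  {"rx": 0,"ry": 0,"rz": 0,"x": 0,"y": 15.6,"z": 0,"gripper": 0},
  {"rx": 0,"ry": 0,"rz": 0,"x": 0,"y": 15.6,"z": 0,"gripper": 0},
])

```text
clock: 5.38
position: [0.4512, -0.343, 0.0015]
tool_rot: [-1.568, 0.005, -0.137]
force: [-0.9, 0.4, 0.0]
grip_width: 0.0514
```

Emit:
arm_command([
  {"rx": 0,"ry": 0,"rz": 0,"x": 0,"y": 0,"z": 0,"gripper": -1},
  {"rx": 0,"ry": 0,"rz": 0,"x": 0,"y": 0,"z": 0,"gripper": -1},
  {"rx": 0,"ry": 0,"rz": 0,"x": 0,"y": 0,"z": 0,"gripper": -1},
  {"rx": 0,"ry": 0,"rz": 0,"x": 0,"y": 0,"z": 0,"gripper": -1},
  {"rx": 0,"ry": 0,"rz": 0,"x": 0,"y": 0,"z": 0,"gripper": -1},
], squeeze=100)

```text
clock: 5.8
position: [0.4529, -0.3455, 0.0076]
tool_rot: [-1.572, -0.002, -0.139]
force: [0.8, 0.5, 0.6]
grip_width: -0.0
```

Run:
```python
from h import *
bot.grab_frame("side");v=V("wrist"); v.save("pics/w4.png"); st()
```

```text
t 5.90 p [ 0.4525 -0.3453  0.0069] rpy [-1.5713 -0.0013 -0.139 ] F [ 0.0162  0.0299 -0.9467] w 0.0000 q [ 0.4918  0.7128  0.0791  1.8835 -0.0995  0.5477  0.4976]
```

View pics/w4.png

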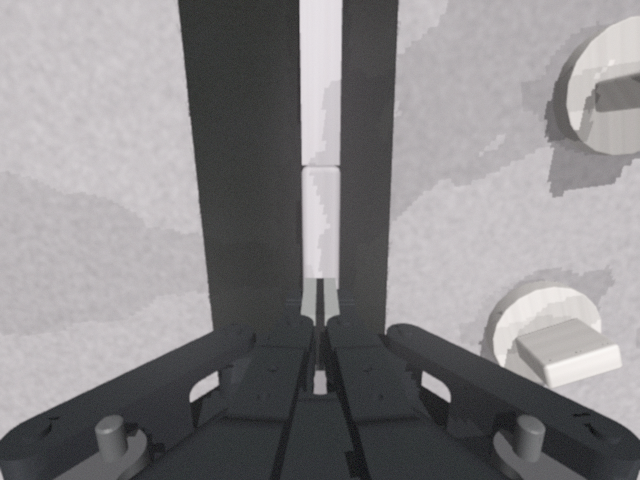

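Run:
```python
from h import *
v=V("scene"); v.save("pics/s5.png",(120,230,320,380),4); 
w=V("wrist"); W=w.W
for r in range(100,420,12): print(r,W[r,321],W[r,310],W[r,330])
```

```text
100 [ 0.4645 -0.2598  0.0114] [ 0.4595 -0.2592  0.0121] [ 0.4686 -0.2604  0.0116]
112 [ 0.4638 -0.265   0.0119] [ 0.4588 -0.2643  0.0119] [ 0.4679 -0.2655  0.0113]
124 [ 0.4631 -0.2701  0.0113] [ 0.458  -0.2695  0.0118] [ 0.4672 -0.2708  0.0119]
136 [ 0.4623 -0.2755  0.0115] [ 0.4572 -0.2747  0.0112] [ 0.4665 -0.276   0.0114]
148 [ 0.4616 -0.2808  0.0124] [ 0.4564 -0.2801  0.0112] [ 0.4658 -0.2814  0.0117]
160 [ 0.4608 -0.2863  0.0122] [ 0.4556 -0.2856  0.012 ] [ 0.4651 -0.287   0.0107]
172 [ 0.4601 -0.2911  0.0226] [ 0.4552 -0.2904  0.0227] [ 0.4641 -0.2917  0.0224]
184 [ 0.4594 -0.2964  0.0233] [ 0.4545 -0.2955  0.0244] [ 0.4634 -0.2968  0.0242]
196 [ 0.4587 -0.3016  0.0244] [ 0.4537 -0.301   0.0234] [ 0.4627 -0.3024  0.0229]
208 [ 0.4579 -0.3071  0.0243] [ 0.4529 -0.3066  0.0232] [ 0.462  -0.3078  0.0236]
220 [ 0.4571 -0.3126  0.0242] [ 0.4521 -0.312   0.0238] [ 0.4613 -0.3132  0.0241]
232 [ 0.4563 -0.3187  0.0227] [ 0.4512 -0.3178  0.0236] [ 0.4605 -0.3192  0.023 ]
244 [ 0.4556 -0.324   0.0244] [ 0.4504 -0.3235  0.0238] [ 0.4597 -0.3247  0.0241]
256 [ 0.4547 -0.3301  0.0239] [ 0.
[... 398 characters left out ...]
4501 -0.3346  0.0736] [ 0.4568 -0.3352  0.0742]
328 [ 0.4532 -0.3396  0.0738] [ 0.4506 -0.3329  0.0846] [ 0.4567 -0.3336  0.0849]
340 [ 0.4525 -0.3442  0.0737] [ 0.4507 -0.3335  0.0904] [ 0.4565 -0.3334  0.0918]
352 [ 0.452 -0.348  0.075] [ 0.4502 -0.3368  0.0914] [ 0.4561 -0.3369  0.0925]
364 [ 0.4512 -0.3541  0.0732] [ 0.4488 -0.3454  0.0849] [ 0.4551 -0.3454  0.0861]
376 [ 0.4455 -0.3963  0.0236] [ 0.4481 -0.3501  0.0844] [ 0.4545 -0.3502  0.0855]
388 [ 0.4444 -0.4043  0.0229] [ 0.4479 -0.3519  0.0879] [ 0.454  -0.3536  0.0868]
400 [ 0.4537 -0.3346  0.114 ] [ 0.4512 -0.3344  0.1138] [ 0.4556 -0.3353  0.1135]
412 [ 0.4538 -0.3333  0.1191] [ 0.4514 -0.3339  0.118 ] [ 0.4556 -0.3347  0.1178]
```

View pics/s5.png

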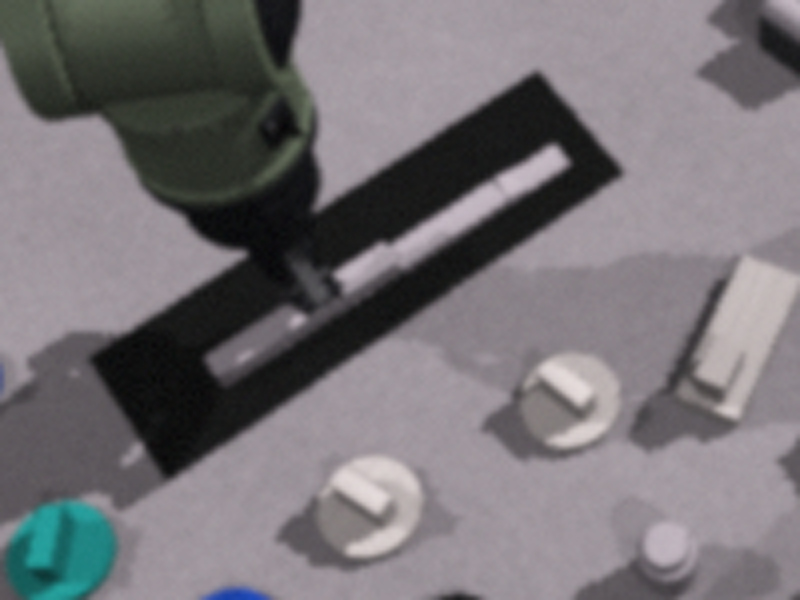

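Run:
```python
from h import *
v=V("scene"); v.save("pics/s6.png",(165,265,255,335),8); W=v.W
reg=(abs(W[...,0]-.452)<.04)&(abs(W[...,1]+.345)<.03)&(W[...,2]>.004)&(W[...,2]<.1)
P=W[reg]
for lo in np.arange(-.38,-.31,.006):
    k=(P[:,1]>=lo)&(P[:,1]<lo+.006); 
    if k.sum()>2: print('%.3f'%lo,k.sum(),'x',np.percentile(P[k,0],[2,50,98]),'z',np.percentile(P[k,2],[2,50,98]))
v=V("side"); v.save("pics/d6.png",(310,160,390,250),6)
st()
```

```text
-0.380 9 x [0.4156 0.4483 0.4596] z [0.0046 0.0132 0.0217]
-0.374 36 x [0.4234 0.456  0.4767] z [0.0042 0.0179 0.0266]
-0.368 37 x [0.4173 0.455  0.4797] z [0.004  0.0176 0.0247]
-0.362 48 x [0.4274 0.46   0.4879] z [0.0043 0.0212 0.0962]
-0.356 39 x [0.4391 0.4622 0.4884] z [0.0048 0.0218 0.0923]
-0.350 18 x [0.4351 0.4632 0.49  ] z [0.0042 0.0081 0.0892]
-0.344 19 x [0.4623 0.4692 0.4899] z [0.0043 0.0064 0.069 ]
-0.338 17 x [0.4619 0.4676 0.4796] z [0.0042 0.0145 0.0925]
-0.332 15 x [0.4634 0.466  0.4876] z [0.0043 0.006  0.0237]
-0.326 26 x [0.4275 0.4655 0.4873] z [0.0041 0.0134 0.0239]
-0.320 27 x [0.4251 0.4628 0.4883] z [0.0041 0.019  0.024 ]
t 6.10 p [ 0.452  -0.3451  0.006 ] rpy [-1.5708 -0.0001 -0.1391] F [-0.2523 -0.1991  0.462 ] w 0.0000 q [ 0.492   0.7141  0.079   1.8838 -0.0994  0.5473  0.4976]
```

View pics/s6.png

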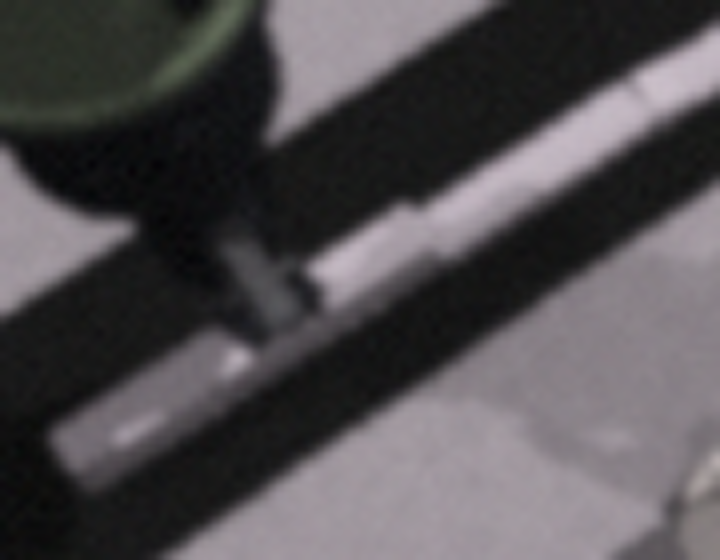

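View pics/d6.png

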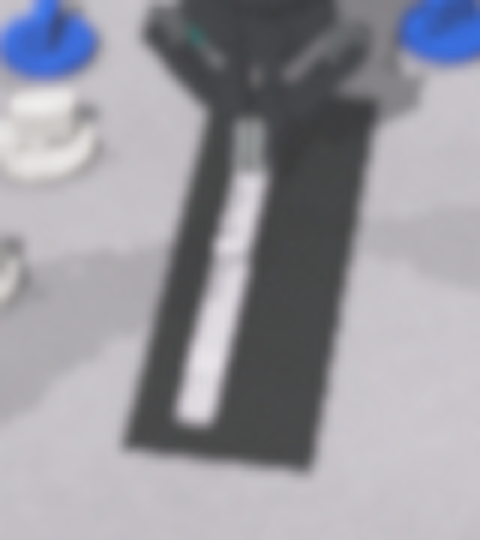

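Run:
```python
from h import *
m=bot.camera_model("wrist")['mount']
v=V("wrist"); R=Rt(v.o['tool_rot']); T=(v.W-v.o['position'])@R
k=(abs(T[...,0])<.03)&(abs(T[...,2])<.03)&(T[...,1]<.03)
P=T[k]; 
for lo in np.arange(-.12,.01,.008):
    q=P[(P[:,1]>=lo)&(P[:,1]<lo+.008)]
    if len(q)>2: print('y %.3f'%lo,len(q),'x',np.percentile(q[:,0],[1,99]),'z',np.percentile(q[:,2],[1,99]))
v.save("pics/w7.png",(240,240,400,360),5)
# project TCP and pinch point
for p in [[0,0,0],[0,-.0187,0],[.009,-.0187,.011],[-.009,-.0187,.011],[0,0,.011],[0,-.0187,.011]]: print(p,v.px(v.o['position']+R@np.array(p)))
```

```text
y -0.120 6721 x [-0.0272  0.0266] z [0.0093 0.0178]
y -0.112 3956 x [-0.0215  0.021 ] z [0.0094 0.0177]
y -0.104 2367 x [-0.0164  0.0293] z [0.0069 0.0177]
y -0.096 1783 x [-0.0299  0.0299] z [-0.0078  0.0168]
y -0.088 4778 x [-0.0297  0.0296] z [-0.0079  0.0136]
y -0.080 2371 x [-0.0277  0.0288] z [-0.009   0.0138]
y -0.072 979 x [-0.0167  0.0156] z [-0.0105  0.0123]
y -0.064 522 x [-0.0136  0.0128] z [0.0064 0.0115]
y -0.056 620 x [-0.0137  0.013 ] z [0.0062 0.0114]
y -0.048 530 x [-0.0137  0.013 ] z [0.0063 0.0113]
y -0.040 257 x [-0.0127  0.0117] z [0.0063 0.0114]
y -0.024 1808 x [-0.0077  0.0089] z [0.0018 0.0297]
y -0.016 150 x [-0.0083  0.0097] z [-0.0012  0.0295]
y 0.000 6488 x [-0.0297  0.0297] z [-0.0283  0.0296]
[0, 0, 0] [320.2401 273.0216]
[0, -0.0187, 0] [320.3062 286.9409]
[0.009, -0.0187, 0.011] [339.2154 265.5347]
[-0.009, -0.0187, 0.011] [301.4355 265.5235]
[0, 0, 0.011] [320.2566 253.5209]
[0, -0.0187, 0.011] [320.3257 265.5291]
```

View pics/w7.png

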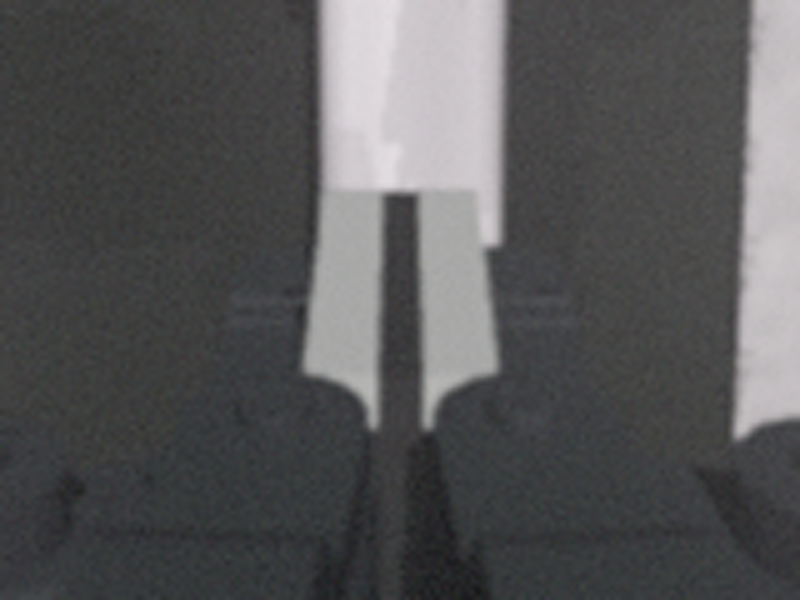

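Run:
```python
from h import *
D=np.load("pics/w2.npz");W=D['W']; R=Rt([-1.5698,.0023,-.0023]); T=(W-np.array([.5391,-.3511,.3401]))@R
k=(abs(T[...,0])<.07)&(abs(T[...,0])>.03)&(abs(T[...,2])<.03)
P=T[k]; 
for lo in np.arange(-.12,.03,.008):
    q=P[(P[:,1]>=lo)&(P[:,1]<lo+.008)]
    if len(q)>2: print('y %.3f'%lo,len(q),'|x|',np.percentile(abs(q[:,0]),[1,99]),'z',np.percentile(q[:,2],[1,99]))
for r in range(288,350,6): print(r,[np.round(T[r,c],3) for c in (205,213,430)])
```

```text
y -0.120 6687 |x| [0.0302 0.0664] z [-0.0059  0.0156]
y -0.112 8395 |x| [0.0304 0.0695] z [-0.0131  0.0156]
y -0.104 10494 |x| [0.0319 0.0697] z [-0.0135  0.0149]
y -0.096 6917 |x| [0.0389 0.0691] z [-0.0129  0.0117]
y -0.088 1392 |x| [0.0414 0.0663] z [0.0013 0.0117]
y -0.080 1412 |x| [0.0411 0.0557] z [-0.0052  0.0094]
y -0.072 1679 |x| [0.0411 0.0571] z [-0.0123  0.0093]
y -0.064 1462 |x| [0.0411 0.057 ] z [-0.0128  0.0093]
y -0.056 1162 |x| [0.0411 0.0566] z [-0.0129  0.0093]
y -0.048 402 |x| [0.0412 0.049 ] z [-0.0125  0.0088]
288 [array([-0.185,  0.334, -0.156]), array([-0.174,  0.339, -0.158]), array([ 0.176,  0.338, -0.159])]
294 [array([-0.046, -0.05 ,  0.009]), array([-0.044, -0.045,  0.006]), array([ 0.041, -0.05 ,  0.009])]
300 [array([-0.044, -0.056,  0.009]), array([-0.044, -0.046,  0.004]), array([ 0.041, -0.051,  0.006])]
306 [array([-0.044, -0.055,  0.006]), array([-0.044, -0.047,  0.002]), array([ 0.042, -0.051,  0.004])]
312 [array([-0.044, -0.057,  0.005]), array([-0.044, -0.047, -0.001]), array([ 0.041, -0.052,  0.002])]
318 [array([-0.044, -0.057,  0.002]), array([-0.044, -0.048, -0.003]), array([ 0.041, -0.053, -0.   ])]
324 [array([-0.044, -0.057, -0.   ]), array([-0.044, -0.049, -0.005]), array([ 0.041, -0.054, -0.002])]
330 [array([-0.043, -0.059, -0.001]), array([-0.044, -0.05 , -0.007]), array([ 0.041, -0.054, -0.005])]
336 [array([-0.044, -0.059, -0.004]), array([-0.044, -0.05 , -0.01 ]), array([ 0.041, -0.055, -0.007])]
342 [array([-0.044, -0.06 , -0.006]), array([-0.044, -0.051, -0.012]), array([ 0.042, -0.055, -0.01 ])]
348 [array([-0.044, -0.061, -0.008]), array([-0.184,  0.34 , -0.269]), array([ 0.041, -0.056, -0.011])]
```

Emit:
arm_command([
  {"rx": 0,"ry": 0,"rz": 0,"x": 0,"y": -1,"z": 0,"gripper": 0.2},
  {"rx": 0,"ry": 0,"rz": 0,"x": 0,"y": -1,"z": 0,"gripper": 0.2},
  {"rx": 0,"ry": 0,"rz": 0,"x": 0,"y": -1,"z": 0,"gripper": 0.2},
  {"rx": 0,"ry": 0,"rz": 0,"x": 0,"y": -1,"z": 0,"gripper": 0.2},
  {"rx": 0,"ry": 0,"rz": 0,"x": 0,"y": -1,"z": 0,"gripper": 0.2},
])

```text
clock: 6.57
position: [0.4519, -0.345, 0.0159]
tool_rot: [-1.571, 0.0, -0.139]
force: [-1.2, -0.1, -0.3]
grip_width: 0.0512
```

Run:
```python
from h import *
st();bot.grab_frame("side");v=V("wrist");R=Rt(v.o['tool_rot']); T=(v.W-v.o['position'])@R
k=(abs(T[...,0])<.07)&(abs(T[...,0])>.01)&(abs(T[...,2])<.02)&(v.W[...,2]>.028)
P=T[k]; 
for lo in np.arange(-.064,.0,.004):
    q=P[(P[:,1]>=lo)&(P[:,1]<lo+.004)]
    if len(q)>2: print('y %.3f'%lo,len(q),'|x|',np.percentile(abs(q[:,0]),[1,99]),'z',np.percentile(q[:,2],[1,99]))
v.save("pics/w8.png")
```

```text
t 6.57 p [ 0.4519 -0.345   0.0159] rpy [-1.5707  0.0001 -0.139 ] F [-1.1751 -0.1428 -0.3056] w 0.0512 q [ 0.4899  0.6976  0.0818  1.8818 -0.0981  0.5661  0.4965]
y -0.064 583 |x| [0.025  0.0391] z [-0.0103  0.0114]
y -0.060 541 |x| [0.025 0.039] z [-0.0106  0.0114]
y -0.056 511 |x| [0.025 0.039] z [-0.0106  0.0114]
y -0.052 466 |x| [0.025 0.039] z [-0.0105  0.0113]
y -0.048 415 |x| [0.0251 0.0394] z [-0.0104  0.0113]
y -0.044 367 |x| [0.0251 0.0384] z [-0.0105  0.0113]
y -0.040 267 |x| [0.025  0.0368] z [-0.0105  0.0112]
y -0.036 93 |x| [0.0251 0.0262] z [-0.0098  0.0094]
```

View pics/w8.png

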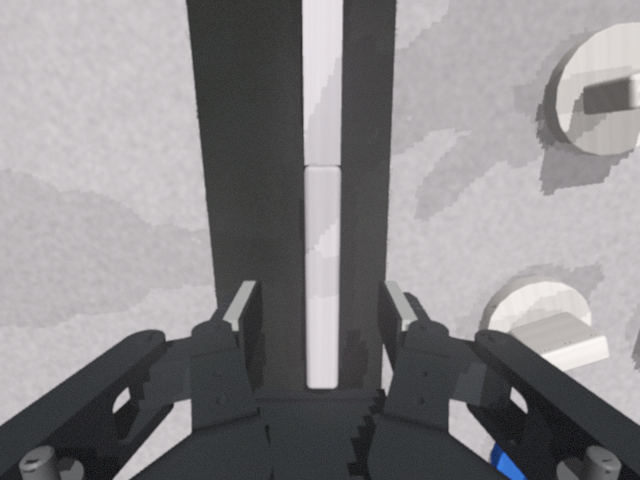

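Emit:
arm_command([
  {"rx": 0,"ry": 0,"rz": 0,"x": 0,"y": 2.5,"z": 0,"gripper": 0.2},
  {"rx": 0,"ry": 0,"rz": 0,"x": 0,"y": 4.2,"z": 0,"gripper": 0.2},
  {"rx": 0,"ry": 0,"rz": 0,"x": 0,"y": 4.2,"z": 0,"gripper": 0.2},
  {"rx": 0,"ry": 0,"rz": 0,"x": 0,"y": 4.2,"z": 0,"gripper": -1},
  {"rx": 0,"ry": 0,"rz": 0,"x": 0,"y": 4.2,"z": 0,"gripper": -1},
], squeeze=100)

```text
clock: 7.08
position: [0.452, -0.3451, -0.0255]
tool_rot: [-1.571, 0.0, -0.139]
force: [0.9, -0.3, 0.3]
grip_width: 0.028
```

Emit:
arm_command([
  {"rx": 0,"ry": 0,"rz": 0,"x": 0,"y": 0,"z": 0,"gripper": -1},
  {"rx": 0,"ry": 0,"rz": 0,"x": 0,"y": 0,"z": 0,"gripper": -1},
  {"rx": 0,"ry": 0,"rz": 0,"x": 0,"y": 0,"z": 0,"gripper": -1},
  {"rx": 0,"ry": 0,"rz": 0,"x": 0,"y": 0,"z": 0,"gripper": -1},
], squeeze=100)

```text
clock: 7.42
position: [0.4523, -0.3453, -0.0248]
tool_rot: [-1.571, -0.001, -0.139]
force: [-2.1, 1.9, 8.1]
grip_width: 0.0157
```

Emit:
arm_command([
  {"rx": 0,"ry": 0,"rz": 0,"x": 0,"y": -3,"z": 0,"gripper": -1},
  {"rx": 0,"ry": 0,"rz": 0,"x": 0,"y": -7,"z": 0,"gripper": -1},
  {"rx": 0,"ry": 0,"rz": 0,"x": 0,"y": -11,"z": 0,"gripper": -1},
  {"rx": 0,"ry": 0,"rz": 0,"x": 0,"y": -14,"z": 0,"gripper": -1},
  {"rx": 0,"ry": 0,"rz": 0,"x": 0,"y": -14,"z": 0,"gripper": -1},
])

```text
clock: 7.83
position: [0.4542, -0.3468, 0.1204]
tool_rot: [-1.574, -0.008, -0.139]
force: [1.7, -2.1, -2.7]
grip_width: 0.0157
```

Run:
```python
from h import *
for i in range(4): bot.grab_frame("side")
v=V("wrist"); v.save("pics/w9.png"); o=st(); R=Rt(o['tool_rot']); T=(v.W-o['position'])@R
np.save("pics/T9.npy",T)
for r in range(0,290,12):
    c=T[r,300:345]; k=(c[:,1]<.03)&(abs(c[:,0])<.02); 
    if k.sum()>3: print(r,k.sum(),'x %.4f %.4f'%(c[k,0].min(),c[k,0].max()),'y %.4f z %.4f'%(np.median(c[k,1]),np.median(c[k,2])))
```

```text
t 8.08 p [ 0.4513 -0.3445  0.1128] rpy [-1.57    0.0018 -0.1389] F [-0.8834  0.4698 -3.5998] w 0.0154 q [ 0.469   0.5476  0.1098  1.8373 -0.0826  0.7631  0.4838]
0 45 x -0.0071 0.0082 y -0.0366 z 0.1150
12 45 x -0.0071 0.0083 y -0.0364 z 0.1113
24 45 x -0.0072 0.0082 y -0.0363 z 0.1077
36 45 x -0.0072 0.0084 y -0.0366 z 0.1038
48 45 x -0.0074 0.0085 y -0.0365 z 0.1000
60 45 x -0.0073 0.0085 y -0.0368 z 0.0960
72 45 x -0.0074 0.0086 y -0.0365 z 0.0921
84 45 x -0.0075 0.0087 y -0.0368 z 0.0880
96 44 x -0.0075 0.0085 y -0.0367 z 0.0839
108 44 x -0.0076 0.0085 y -0.0366 z 0.0798
120 44 x -0.0077 0.0086 y -0.0366 z 0.0755
132 44 x -0.0077 0.0086 y -0.0367 z 0.0712
144 44 x -0.0078 0.0088 y -0.0367 z 0.0668
156 43 x -0.0079 0.0085 y -0.0365 z 0.0623
168 42 x -0.0079 0.0085 y -0.0367 z 0.0577
180 44 x -0.0074 0.0083 y -0.0484 z 0.0542
192 44 x -0.0074 0.0084 y -0.0487 z 0.0499
204 44 x -0.0075 0.0085 y -0.0485 z 0.0455
216 44 x -0.0076 0.0086 y -0.0483 z 0.0410
228 44 x -0.0077 0.0088 y -0.0485 z 0.0365
240 43 x -0.0077 0.0083 y -0.0486 z 0.0318
252 43 x -0.0078 0.0084 y -0.0487 z 0.0271
264 43 x -0.0078 0.0085 y -0.0486 z 0.0222
276 43 x -0.0079 0.0086 y -0.0486 z 0.0173
288 44 x -0.0080 0.0096 y -0.0484 z 0.0122
```

View pics/w9.png

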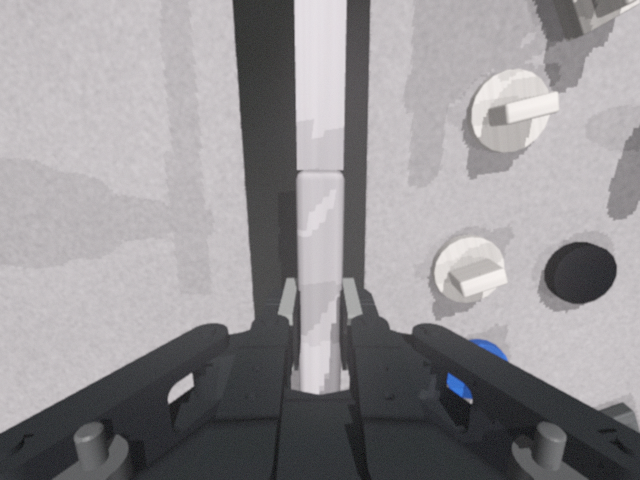

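```bash
cat >> h.py <<'E'
PSI=0.0707
EX=np.array([np.cos(PSI),np.sin(PSI),0]); EY=np.array([-np.sin(PSI),np.cos(PSI),0]); EZ=np.array([0,0,1.])
def uw(u,w,z): return EX*u+EY*w+EZ*z
def base_of(p): p=np.asarray(p); return np.array([p@EX,p@EY,p[2]])   # u,w,z
def tiltR(th): # tool z tip-down by th
    z=EY*np.cos(th)-EZ*np.sin(th); y=-EY*np.sin(th)-EZ*np.cos(th); return np.stack([EX,y,z],1)
def rpy(R): return Ro.from_matrix(R).as_euler('xyz')
BY,BZ,BX=-.0285,.181,.0005
def bar_tcp(u,w,z,th): # tip underside end at base (u,w,z)
    R=tiltR(th); return uw(u,w,z)-R@[BX,BY,BZ],rpy(R)
def bar_now():
    o=bot.observe(); R=Rt(o['tool_rot']); B=o['position']+R@[BX,BY,BZ]; th=-np.arcsin(R[2,2]); 
    print('t %.2f'%o['clock'],'tip uwz',base_of(B),'theta deg %.2f'%np.degrees(th),'yaw',np.arctan2(R[1,0],R[0,0]),'F',o['force'],'M',o['moment'],'w %.4f'%o['grip_width']); return B,th
E
python3 - <<'E'
from h import *
p,r=bar_tcp(.5284,-.0494,.0589,np.radians(20)); print(p,r); to(p,r); bar_now()
E
```

```text
[ 0.5428 -0.1914  0.094 ] [-1.9199  0.      0.0707]
shift cm [ 6.94  1.88 16.43] rot [-0.349 -0.207 -0.038]
t 8.08 tip uwz [ 0.4641 -0.1986  0.1415] theta deg -0.05 yaw -0.13894286236294173 F [-0.8834  0.4698 -3.5998] M [-0.053   0.0129 -0.0074] w 0.0154
```

Emit:
arm_command([
  {"rx": -0.349,"ry": -0.207,"rz": -0.038,"x": 6.9,"y": -2,"z": 13,"gripper": -1},
  {"rx": -0.349,"ry": -0.207,"rz": -0.038,"x": 6.9,"y": -2,"z": 13,"gripper": -1},
  {"rx": -0.349,"ry": -0.207,"rz": -0.038,"x": 6.9,"y": -2,"z": 13,"gripper": -1},
  {"rx": -0.349,"ry": -0.207,"rz": -0.038,"x": 6.9,"y": -2,"z": 13,"gripper": -1},
  {"rx": -0.349,"ry": -0.207,"rz": -0.038,"x": 6.9,"y": -2,"z": 13,"gripper": -1},
])

```text
clock: 8.5
position: [0.5236, -0.2453, 0.1286]
tool_rot: [-1.891, 0.003, 0.051]
force: [0.6, -0.3, -4.0]
grip_width: 0.0157
```

Run:
```python
from h import *
for i in range(4): bot.grab_frame("side")
v=V("wrist"); v.save("pics/w10.png"); bar_now(); st()
p,r=bar_tcp(.5284,-.0494,.0589,np.radians(20)); to(p,r)
p,r=bar_tcp(.5284,.0352,.0281,np.radians(20)); to(p,r)
```

```text
t 8.75 tip uwz [ 0.5087 -0.1014  0.0992] theta deg 18.17 yaw 0.04955726173315257 F [-0.5607 -1.1609 -3.1454] M [ 0.3886  0.0126 -0.0258] w 0.0159
t 8.75 p [ 0.5231 -0.2459  0.1286] rpy [-1.8879  0.0033  0.0496] F [-0.5607 -1.1609 -3.1454] w 0.0159 q [-0.0827  0.5251  0.3086  1.9313  0.2597  0.6514  0.0284]
shift cm [2.24 1.61 6.16] rot [-0.032 -0.019 -0.01 ]
shift cm [ 2.08  1.9  15.15] rot [-0.032 -0.019 -0.01 ]
```

View pics/w10.png

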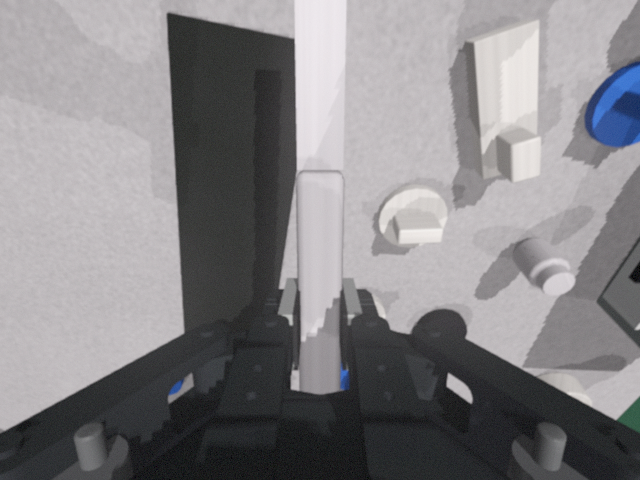

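Emit:
arm_command([
  {"rx": -0.032,"ry": -0.019,"rz": -0.01,"x": 2.2,"y": 1.6,"z": 6.2,"gripper": -1},
  {"rx": -0.032,"ry": -0.019,"rz": -0.01,"x": 2.2,"y": 1.6,"z": 6.2,"gripper": -1},
  {"rx": -0.032,"ry": -0.019,"rz": -0.01,"x": 2.2,"y": 1.6,"z": 6.2,"gripper": -1},
  {"rx": -0.032,"ry": -0.019,"rz": -0.01,"x": 2.2,"y": 1.6,"z": 6.2,"gripper": -1},
  {"rx": -0.032,"ry": -0.019,"rz": -0.01,"x": 2.2,"y": 1.6,"z": 6.2,"gripper": -1},
])

```text
clock: 9.17
position: [0.5421, -0.1932, 0.0948]
tool_rot: [-1.921, -0.001, 0.067]
force: [-0.4, -0.3, -2.8]
grip_width: 0.0157
```

Run:
```python
from h import *
for i in range(3): bot.grab_frame("side")
v=V("wrist"); v.save("pics/w11.png"); bar_now(); 
s=V("side"); s.save("pics/d11.png",(240,180,370,350),4)
c=V("scene"); c.save("pics/s11.png",(280,180,440,300),5)
p,r=bar_tcp(.5284,.0352,.0281,np.radians(20)); to(p,r)
W=v.W
# ledge / fulcrum / free edge from this view
ab=(W[...,2]>0.03)&(W[...,2]<0.056)&(abs(W[...,0]-.58)<.13)&(W[...,1]>-.06)&(W[...,1]<.06)
f=cv2.morphologyEx(ab.astype(np.uint8),cv2.MORPH_OPEN,np.ones((3,3)))
k,lab,s,cc=cv2.connectedComponentsWithStats(f)
for i in range(1,k):
    if s[i,4]>50:
        Q=W[lab==i]; Q=np.stack([Q@EX,Q@EY,Q[:,2]],1); print('low',s[i,:5],np.percentile(Q,[2,50,98],axis=0).round(4).tolist())
```

```text
t 9.37 tip uwz [ 0.5288 -0.0506  0.0601] theta deg 20.03 yaw 0.06803913894043667 F [ 0.1042  0.2862 -3.5417] M [0.558  0.0193 0.005 ] w 0.0157
shift cm [-0.02  0.09  9.1 ] rot [ 0.    -0.002  0.002]
```

View pics/w11.png

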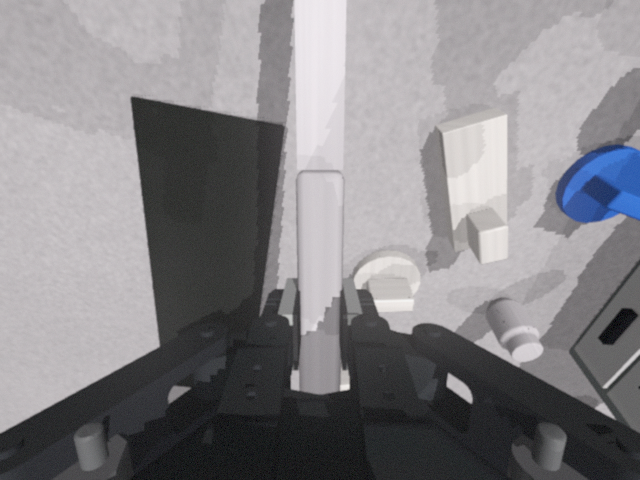

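View pics/s11.png

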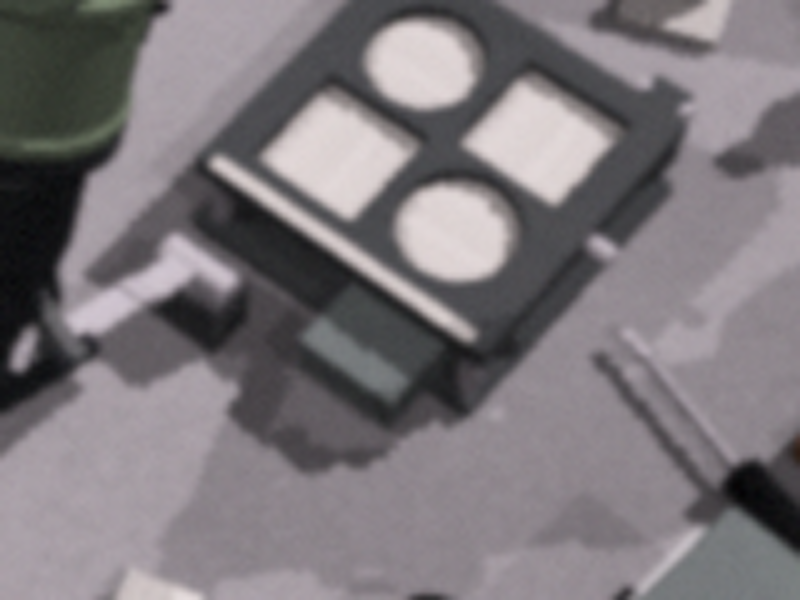

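Emit:
arm_command([
  {"rx": 0,"ry": -0.002,"rz": 0,"x": 0,"y": 0.09,"z": 1.5,"gripper": -1},
  {"rx": 0,"ry": -0.002,"rz": 0,"x": 0,"y": 0.09,"z": 3,"gripper": -1},
  {"rx": 0,"ry": -0.002,"rz": 0,"x": 0,"y": 0.09,"z": 4.5,"gripper": -1},
  {"rx": 0,"ry": -0.002,"rz": 0,"x": 0,"y": 0.09,"z": 5.5,"gripper": -1},
  {"rx": 0,"ry": -0.002,"rz": 0,"x": 0,"y": 0.09,"z": 5.5,"gripper": -1},
])

```text
clock: 9.88
position: [0.5395, -0.138, 0.0746]
tool_rot: [-1.92, -0.001, 0.074]
force: [0.1, 0.2, -4.0]
grip_width: 0.0158
```

Run:
```python
from h import *
bar_now(); c=V("scene"); c.save("pics/s12.png",(280,180,440,300),5)
s=V("side"); s.save("pics/d12.png",(240,180,370,350),4)
p,r=bar_tcp(.5284,.0352,.0281,np.radians(20)); to(p,r)
```

```text
t 9.88 tip uwz [0.5282 0.0041 0.0395] theta deg 19.98 yaw 0.0744828569895204 F [ 0.097   0.2203 -3.982 ] M [0.5588 0.0991 0.0157] w 0.0158
shift cm [-0.03 -0.    3.56] rot [0.001 0.001 0.002]
```

View pics/s12.png

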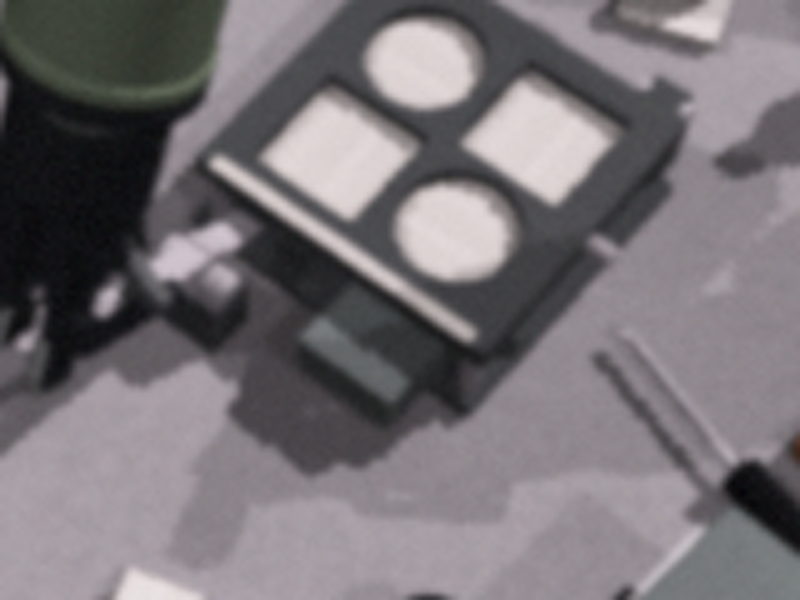

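Emit:
arm_command([
  {"rx": 0,"ry": 0.001,"rz": 0.002,"x": 0,"y": 0,"z": 1,"gripper": -1},
  {"rx": 0,"ry": 0.001,"rz": 0.002,"x": 0,"y": 0,"z": 2,"gripper": -1},
  {"rx": 0,"ry": 0.001,"rz": 0.002,"x": 0,"y": 0,"z": 3,"gripper": -1},
  {"rx": 0,"ry": 0.001,"rz": 0.002,"x": 0,"y": 0,"z": 3.5,"gripper": -1},
  {"rx": 0,"ry": 0.001,"rz": 0.002,"x": 0,"y": 0,"z": 3.5,"gripper": -1},
])

```text
clock: 10.4
position: [0.537, -0.1056, 0.0626]
tool_rot: [-1.92, 0.001, 0.073]
force: [-0.9, 0.7, -4.1]
grip_width: 0.0153
```

Run:
```python
from h import *
bar_now()
# lever targets: pivot about fulcrum cylinder (center w=-.0378,z=.038,r=.012), keep tip distance 73mm from tangent
for thd in (15,10,5,0,-4,-8,-10,-12):
    th=np.radians(thd)
    # underside tangent point on the cylinder: center + r*normal ; normal up = (sin th, cos th) in (w,z)
    t=np.array([-.0378,.038])+.012*np.array([np.sin(th),np.cos(th)])
    tip=t+.073*np.array([np.cos(th),-np.sin(th)])
    p,r=bar_tcp(.5284,tip[0],tip[1],th); print(thd,'tip',tip,end=' '); to(p,r)
```

```text
t 10.40 tip uwz [0.5283 0.0366 0.0275] theta deg 20.00 yaw 0.0725775331526104 F [-0.8757  0.7163 -4.0858] M [ 0.524   0.0294 -0.0035] w 0.0153
15 tip [0.0358 0.0307] shift cm [-0.03  1.29  0.13] rot [ 0.087  0.002 -0.   ]
10 tip [0.0362 0.0371] shift cm [-0.03  2.21  0.4 ] rot [ 0.175  0.002 -0.   ]
5 tip [0.036  0.0436] shift cm [-0.03  3.1   0.74] rot [ 0.262  0.002 -0.001]
0 tip [0.0352 0.05  ] shift cm [-0.03  3.95  1.16] rot [ 0.349  0.002 -0.001]
-4 tip [0.0342 0.0551] shift cm [-0.03  4.61  1.55] rot [ 0.419  0.002 -0.001]
-8 tip [0.0328 0.06  ] shift cm [-0.03  5.24  1.99] rot [ 0.489  0.002 -0.001]
-10 tip [0.032  0.0625] shift cm [-0.02  5.54  2.22] rot [ 0.524  0.002 -0.001]
-12 tip [0.0311 0.0649] shift cm [-0.02  5.83  2.46] rot [ 0.559  0.002 -0.001]
```

Emit:
arm_command([
  {"rx": 0.087,"ry": 0,"rz": 0,"x": 0,"y": 1.3,"z": 0.13,"gripper": -1},
  {"rx": 0.175,"ry": 0,"rz": 0,"x": 0,"y": 2.2,"z": 0.4,"gripper": -1},
  {"rx": 0.175,"ry": 0,"rz": 0,"x": 0,"y": 2.2,"z": 0.4,"gripper": -1},
  {"rx": 0.262,"ry": 0,"rz": 0,"x": 0,"y": 3.1,"z": 0.74,"gripper": -1},
  {"rx": 0.262,"ry": 0,"rz": 0,"x": 0,"y": 3.1,"z": 0.74,"gripper": -1},
], squeeze=120)

```text
clock: 10.82
position: [0.5372, -0.1145, 0.0317]
tool_rot: [-1.656, -0.001, 0.065]
force: [-0.3, -10.1, 9.6]
grip_width: 0.015
```

```bash
cat >> h.py <<'E'
def lever(thd,ref=None):
    th=np.radians(thd); t=np.array([-.0378,.038])+.012*np.array([np.sin(th),np.cos(th)])
    tip=t+.073*np.array([np.cos(th),-np.sin(th)]); p,r=bar_tcp(.5284,tip[0],tip[1],th); print(thd,end=' '); return to(p,r,ref)
def plate_tilt(v):
    """plate angle from depth: fit plane to plate top in frame v. positive=free edge raised"""
    W=v.W; U=W@EX; Y=W@EY; 
    # top-face strips between/around pockets: columns |u-.5834|<.006 , and edges
    rim=((abs(U-.5834)<.004)|(abs(U-.5834-.083)<.006)|(abs(U-.5834+.083)<.006)|((abs(Y-.097)<.003)&(abs(U-.5834)<.085)))&(Y>.02)&(Y<.175)&(W[...,2]>.04)&(W[...,2]<.11)
    P=np.stack([U[rim],Y[rim],W[...,2][rim]],1)
    if len(P)<30: print('few',len(P)); return
    A=np.c_[P[:,:2]-[.5834,.187],np.ones(len(P))]
    k=np.ones(len(P),bool)
    for _ in range(6):
        c=np.linalg.lstsq(A[k],P[k,2],rcond=None)[0]; r=P[:,2]-A@c; k=abs(r)<max(.0015,1.5*np.median(abs(r)))
    print(v.name,'plate angle %.4f'%-np.arctan(c[1]),'roll %.4f'%c[0],'z at hinge %.4f'%c[2],'edge z %.4f'%(c[2]-.18*c[1]),'n',k.sum(),len(P)); return -c[1]
E
python3 - <<'E'
from h import *
bar_now(); c=V("scene"); plate_tilt(c); s=V("side"); plate_tilt(s); bar_now()
for t in (5,0,-4,-8): lever(t)
E
```

```text
t 10.82 tip uwz [0.5293 0.0306 0.0448] theta deg 4.86 yaw 0.06515444306698992 F [ -0.265  -10.0892   9.6145] M [-2.2841  0.0999  0.0019] w 0.0150
scene plate angle -0.0491 roll -0.0011 z at hinge 0.0737 edge z 0.0649 n 478 712
side plate angle -0.0497 roll -0.0026 z at hinge 0.0743 edge z 0.0653 n 463 686
t 10.92 tip uwz [0.5293 0.0304 0.0444] theta deg 5.12 yaw 0.0658540252254518 F [  0.4158 -15.3174   7.7355] M [-3.3118  0.051   0.0184] w 0.0152
5 shift cm [-0.01  0.07  0.57] rot [ 0.002 -0.005  0.   ]
0 shift cm [-0.01  1.01  0.75] rot [ 0.089 -0.005  0.001]
-4 shift cm [-0.01  1.74  0.96] rot [ 0.159 -0.005  0.001]
-8 shift cm [-0.01  2.46  1.22] rot [ 0.229 -0.005  0.001]
```

Emit:
arm_command([
  {"rx": 0.044,"ry": 0,"rz": 0,"x": 0,"y": 0.47,"z": 0,"gripper": -1},
  {"rx": 0.087,"ry": 0,"rz": 0,"x": 0,"y": 0.94,"z": 0,"gripper": -1},
  {"rx": 0.087,"ry": 0,"rz": 0,"x": 0,"y": 0.94,"z": 0,"gripper": -1},
])

```text
clock: 11.17
position: [0.5375, -0.1126, 0.0222]
tool_rot: [-1.569, -0.0, 0.069]
force: [0.2, -0.0, 5.8]
grip_width: 0.0153
```

Run:
```python
from h import *
bar_now(); c=V("scene"); plate_tilt(c); c.save("pics/s13.png",(280,180,440,300),5); s=V("side"); plate_tilt(s); bar_now()
v=V("wrist"); v.save("pics/w13.png"); R=Rt(v.o['tool_rot']); T=(v.W-v.o['position'])@R
for r in range(0,290,24):
    c=T[r,300:345]; k=(c[:,1]<-.01)&(abs(c[:,0])<.02); 
    if k.sum()>3: print(r,k.sum(),'x %.4f %.4f'%(c[k,0].min(),c[k,0].max()),'y %.4f z %.4f'%(np.median(c[k,1]),np.median(c[k,2])))
```

```text
t 11.17 tip uwz [0.5291 0.0307 0.051 ] theta deg -0.10 yaw 0.06861900357001503 F [ 0.186  -0.0229  5.8251] M [-0.145   0.025  -0.0314] w 0.0153
scene plate angle -0.0265 roll 0.0029 z at hinge 0.0737 edge z 0.0689 n 474 701
side plate angle -0.0257 roll -0.0013 z at hinge 0.0740 edge z 0.0694 n 452 670
t 11.27 tip uwz [0.529  0.0305 0.0507] theta deg 0.09 yaw 0.06911250859988716 F [-0.1448 -4.0071  3.4964] M [-1.0235  0.035  -0.0484] w 0.0156
0 45 x -0.0072 0.0081 y -0.0360 z 0.1151
24 45 x -0.0073 0.0082 y -0.0361 z 0.1077
48 45 x -0.0073 0.0084 y -0.0360 z 0.1001
72 43 x -0.0075 0.0085 y -0.0360 z 0.0922
96 45 x -0.0076 0.0087 y -0.0362 z 0.0840
120 43 x -0.0077 0.0085 y -0.0364 z 0.0756
144 43 x -0.0079 0.0087 y -0.0361 z 0.0668
168 43 x -0.0080 0.0083 y -0.0365 z 0.0578
192 44 x -0.0075 0.0084 y -0.0482 z 0.0500
216 44 x -0.0076 0.0085 y -0.0480 z 0.0411
240 43 x -0.0077 0.0083 y -0.0481 z 0.0319
264 43 x -0.0079 0.0084 y -0.0481 z 0.0223
288 45 x -0.0080 0.0095 y -0.0483 z 0.0124
```

View pics/s13.png

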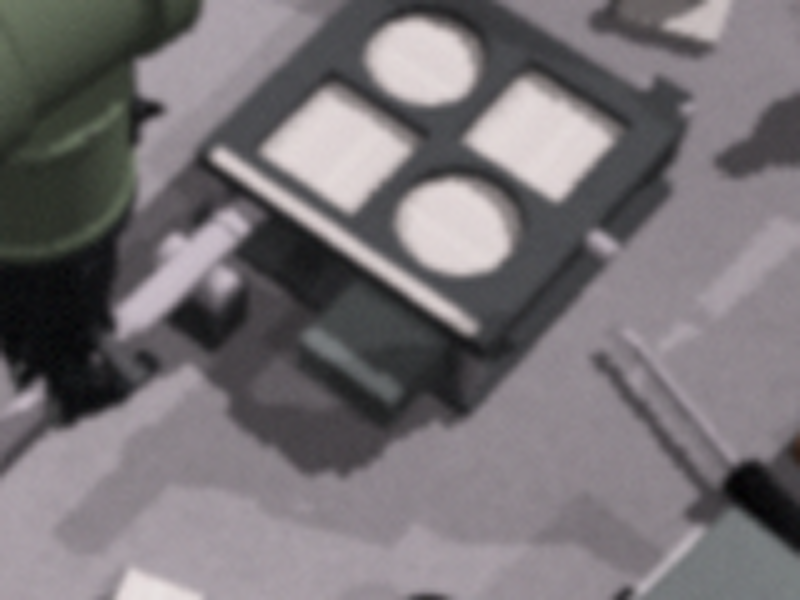

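View pics/w13.png

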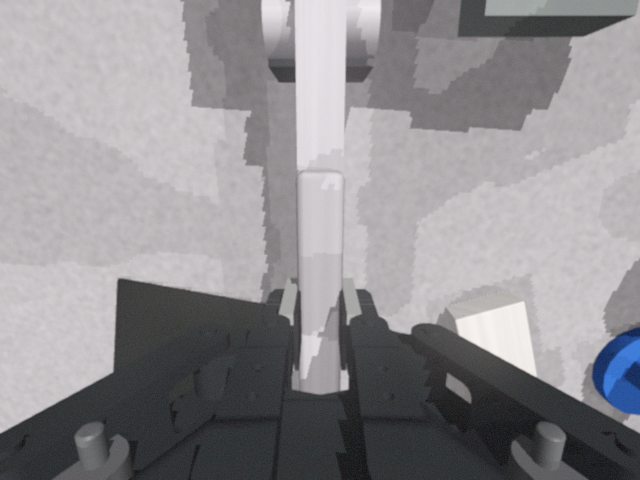

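Emit:
arm_command([
  {"rx": 0.044,"ry": 0,"rz": 0,"x": 0,"y": 0.46,"z": 0.1,"gripper": -1},
  {"rx": 0.087,"ry": 0,"rz": 0,"x": 0,"y": 0.92,"z": 0.2,"gripper": -1},
  {"rx": 0.131,"ry": 0,"rz": 0,"x": 0,"y": 1.36,"z": 0.3,"gripper": -1},
  {"rx": 0.131,"ry": 0,"rz": 0,"x": 0,"y": 1.36,"z": 0.3,"gripper": -1},
])

```text
clock: 11.65
position: [0.5372, -0.1087, 0.0084]
tool_rot: [-1.438, 0.0, 0.07]
force: [0.7, -0.2, 4.9]
grip_width: 0.015
```

Run:
```python
from h import *
bar_now(); c=V("scene"); plate_tilt(c); s=V("side"); plate_tilt(s); bar_now()
```

```text
t 11.65 tip uwz [0.5289 0.0292 0.0607] theta deg -7.63 yaw 0.06975966022722957 F [ 0.6618 -0.2264  4.9059] M [-0.4726 -0.0666 -0.087 ] w 0.0150
scene plate angle 0.0254 roll 0.0002 z at hinge 0.0733 edge z 0.0778 n 465 701
side plate angle 0.0260 roll -0.0024 z at hinge 0.0740 edge z 0.0786 n 475 695
t 11.75 tip uwz [0.5289 0.0289 0.0603] theta deg -7.43 yaw 0.07001413289516545 F [-0.2287 -2.5305  3.7449] M [-0.996  -0.1062 -0.0612] w 0.0150
```

Emit:
arm_command([
  {"rx": 0.035,"ry": 0,"rz": 0,"x": 0,"y": 0.36,"z": 0.1,"gripper": -1},
  {"rx": 0.07,"ry": 0,"rz": 0,"x": 0,"y": 0.7,"z": 0.2,"gripper": -1},
  {"rx": 0.087,"ry": 0,"rz": 0,"x": 0,"y": 0.9,"z": 0.25,"gripper": -1},
  {"rx": 0.087,"ry": 0,"rz": 0,"x": 0,"y": 0.9,"z": 0.25,"gripper": -1},
])

```text
clock: 12.08
position: [0.5374, -0.1045, 0.0002]
tool_rot: [-1.352, -0.0, 0.071]
force: [0.7, 3.1, 9.3]
grip_width: 0.0152
```

Run:
```python
from h import *
bar_now(); c=V("scene"); plate_tilt(c); s=V("side"); plate_tilt(s); bar_now()
c.save("pics/s14.png",(280,180,440,300),5)
```

```text
t 12.08 tip uwz [0.5291 0.0284 0.0673] theta deg -12.53 yaw 0.07086522303006058 F [0.7431 3.1206 9.2761] M [ 0.2779 -0.0649 -0.0081] w 0.0152
scene plate angle 0.0551 roll 0.0025 z at hinge 0.0734 edge z 0.0833 n 475 694
side plate angle 0.0511 roll -0.0016 z at hinge 0.0746 edge z 0.0838 n 492 697
t 12.18 tip uwz [0.529  0.0284 0.0672] theta deg -12.43 yaw 0.07141035709420183 F [1.0342 1.4667 7.5206] M [-0.0989 -0.1287 -0.0527] w 0.0149
```

View pics/s14.png

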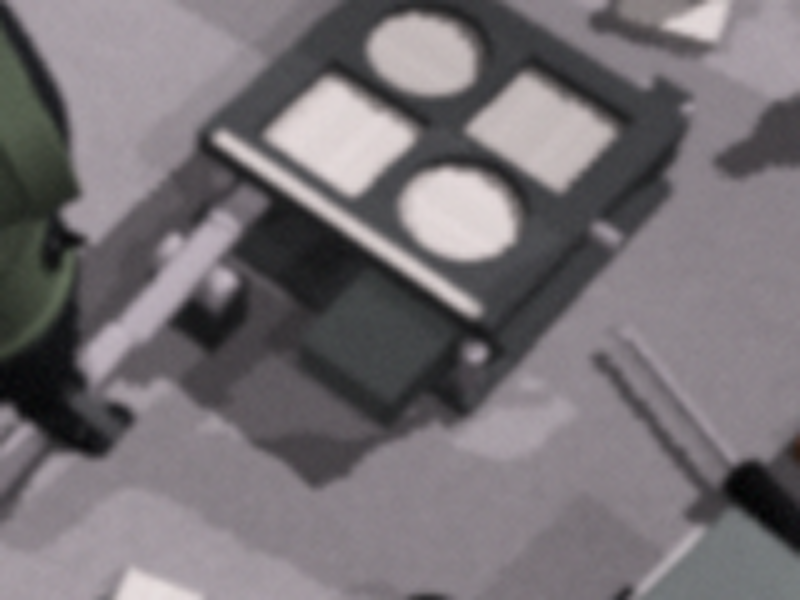

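Emit:
arm_command([
  {"rx": -0.06,"ry": 0,"rz": 0,"x": 0,"y": -0.7,"z": -0.15,"gripper": -1},
  {"rx": -0.12,"ry": 0,"rz": 0,"x": 0,"y": -1.4,"z": -0.3,"gripper": -1},
  {"rx": -0.12,"ry": 0,"rz": 0,"x": 0,"y": -1.5,"z": -0.5,"gripper": -1},
  {"rx": -0.12,"ry": 0,"rz": 0,"x": 0,"y": -1.5,"z": -2.5,"gripper": -1},
  {"rx": -0.12,"ry": 0,"rz": 0,"x": 0,"y": -1.5,"z": -2.5,"gripper": -1},
])

```text
clock: 12.6
position: [0.5386, -0.1353, 0.0087]
tool_rot: [-1.474, 0.001, 0.07]
force: [-0.4, -2.1, -3.6]
grip_width: 0.0151
```

Run:
```python
from h import *
bar_now(); c=V("scene"); plate_tilt(c); s=V("side"); plate_tilt(s)
```

```text
t 12.60 tip uwz [0.5284 0.0044 0.0545] theta deg -5.52 yaw 0.06993413590846374 F [-0.3599 -2.1059 -3.5723] M [-0.367   0.0178 -0.008 ] w 0.0151
scene plate angle 0.0546 roll 0.0007 z at hinge 0.0739 edge z 0.0838 n 456 698
side plate angle 0.0569 roll -0.0007 z at hinge 0.0739 edge z 0.0842 n 491 705
```

Emit:
arm_command([
  {"rx": 0,"ry": 0,"rz": 0,"x": 0,"y": -0.3,"z": -4,"gripper": -1},
  {"rx": 0.1,"ry": 0.1,"rz": 0,"x": 0,"y": -4,"z": -6,"gripper": -1},
  {"rx": -0.1,"ry": 0.15,"rz": 0,"x": -3,"y": -8,"z": -10,"gripper": -1},
  {"rx": -0.1,"ry": 0.2,"rz": 0,"x": -6,"y": -10,"z": -14,"gripper": -1},
  {"rx": -0.1,"ry": 0.2,"rz": 0,"x": -6,"y": -10,"z": -14,"gripper": -1},
])

```text
clock: 13.12
position: [0.4887, -0.2857, 0.0964]
tool_rot: [-1.577, 0.009, -0.133]
force: [1.6, 1.2, -3.4]
grip_width: 0.0149
```

Run:
```python
from h import *
st(); to([.452,-.345,.06],[-np.pi/2,0,-.139])
```

```text
t 13.12 p [ 0.4887 -0.2857  0.0964] rpy [-1.5771  0.0088 -0.1334] F [ 1.5877  1.2049 -3.4368] w 0.0149 q [ 0.4214  0.5669 -0.0035  1.8445  0.0155  0.737   0.2734]
shift cm [-2.82  3.71 -6.35] rot [ 0.006  0.006 -0.009]
```

Emit:
arm_command([
  {"rx": 0.006,"ry": 0.006,"rz": -0.009,"x": -2.8,"y": 3.7,"z": -6.3,"gripper": -1},
  {"rx": 0.006,"ry": 0.006,"rz": -0.009,"x": -2.8,"y": 3.7,"z": -6.3,"gripper": -1},
  {"rx": 0.006,"ry": 0.006,"rz": -0.009,"x": -2.8,"y": 3.7,"z": -6.3,"gripper": -1},
  {"rx": 0.006,"ry": 0.006,"rz": -0.009,"x": -2.8,"y": 3.7,"z": -6.3,"gripper": -1},
])

```text
clock: 13.45
position: [0.4512, -0.3456, 0.0576]
tool_rot: [-1.568, 0.003, -0.138]
force: [-0.1, 0.7, -2.7]
grip_width: 0.0149
```

Run:
```python
from h import *
bot.grab_frame("side");st(); to([.452,-.345,-.024],[-np.pi/2,0,-.139])
```

```text
t 13.50 p [ 0.4527 -0.3444  0.0581] rpy [-1.5674  0.0016 -0.1362] F [ 0.8559 -0.2409 -3.6543] w 0.0148 q [ 0.5575  0.6268 -0.0138  1.8598  0.0091  0.6579  0.4029]
shift cm [-0.05  8.21 -0.1 ] rot [-0.003  0.003 -0.002]
```

Emit:
arm_command([
  {"rx": 0,"ry": 0,"rz": 0,"x": 0,"y": 3,"z": 0,"gripper": -1},
  {"rx": 0,"ry": 0,"rz": 0,"x": 0,"y": 6,"z": 0,"gripper": -1},
  {"rx": 0,"ry": 0,"rz": 0,"x": 0,"y": 8,"z": 0,"gripper": -1},
  {"rx": 0,"ry": 0,"rz": 0,"x": 0,"y": 8.2,"z": 0,"gripper": -1},
  {"rx": 0,"ry": 0,"rz": 0,"x": 0,"y": 8.2,"z": 0,"gripper": -1},
])

```text
clock: 13.92
position: [0.4538, -0.3428, -0.024]
tool_rot: [-1.567, 0.002, -0.133]
force: [-0.4, 0.6, -2.4]
grip_width: 0.0148
```

Emit:
arm_command([
  {"rx": 0,"ry": 0,"rz": 0,"x": 0,"y": 0,"z": 0,"gripper": 0},
  {"rx": 0,"ry": 0,"rz": 0,"x": 0,"y": 0,"z": 0,"gripper": 0.2},
  {"rx": 0,"ry": 0,"rz": 0,"x": 0,"y": 0,"z": 0,"gripper": 0.2},
  {"rx": 0,"ry": 0,"rz": 0,"x": 0,"y": -4,"z": 0,"gripper": 0.2},
  {"rx": 0,"ry": 0,"rz": 0,"x": 0,"y": -8,"z": 0,"gripper": 1},
])

```text
clock: 14.33
position: [0.4522, -0.3434, 0.0565]
tool_rot: [-1.567, 0.004, -0.135]
force: [1.9, -0.2, 1.1]
grip_width: 0.0622
```

Emit:
arm_command([
  {"rx": 0,"ry": 0,"rz": 0,"x": 4,"y": -12,"z": -4,"gripper": 1},
  {"rx": 0,"ry": 0,"rz": 0,"x": 8,"y": -20,"z": -4,"gripper": 1},
  {"rx": 0,"ry": 0,"rz": 0,"x": 12,"y": -20,"z": -4,"gripper": 1},
  {"rx": 0,"ry": 0,"rz": 0,"x": 12,"y": -20,"z": -4,"gripper": 1},
  {"rx": 0,"ry": 0,"rz": 0,"x": 12,"y": -20,"z": -4,"gripper": 1},
])

```text
clock: 14.75
position: [0.5503, -0.3943, 0.2353]
tool_rot: [-1.569, -0.001, -0.135]
force: [-0.5, -0.9, -0.1]
grip_width: 0.0851
```

Run:
```python
from h import *
for i in range(3): bot.grab_frame("side")
v=V("wrist"); v.save("pics/w15.png"); st()
W=v.W;g=v.im.mean(-1)
reg=(abs(W[...,0]-.452)<.06)&(abs(W[...,1]+.29)<.15)&(W[...,2]>.006)&(W[...,2]<.03)&(g>100); P=W[reg]
print('bar',cv2.minAreaRect((P[:,:2]*1000).astype(np.float32)),np.percentile(P[:,2],[5,50,95]))
for n in ["round1_grip","shim_grip"]:
  for r in bot.masks_of(n,"wrist")[:6]:
    if r['p']<.3: continue
    w=W[r['mask']]; w=w[~np.isnan(w[:,0])]; top=w[w[:,2]>(.036 if n[0]=='r' else .040)]
    base=w[(w[:,2]<.022)&(w[:,2]>.004)]
    print(n,'p%.2f'%r['p'],np.round(r['box']).astype(int),'rgb',np.median(v.im[r['mask']],0),'top',cv2.minAreaRect((top[:,:2]*1000).astype(np.float32)),len(top),'disc',cv2.minAreaRect((base[:,:2]*1000).astype(np.float32)))
plate_tilt(V("scene"))
```

```text
t 14.95 p [ 0.5499 -0.394   0.2328] rpy [-1.5692 -0.0009 -0.1346] F [-0.6922  0.7187 -0.8964] w 0.0853 q [ 0.5335  0.5805  0.0026  1.4146 -0.0036  1.1463  0.4025]
bar ((459.9080810546875, -291.6587219238281), (238.94668579101562, 19.027477264404297), 82.41226959228516) [0.0076 0.013  0.0244]
round1_grip p0.97 [288  40 341 102] rgb [222. 218. 216.] top ((567.0929565429688, -254.8837432861328), (35.91744613647461, 14.214531898498535), 5.701944351196289) 562 disc ((567.2659301757812, -254.2203369140625), (58.266387939453125, 57.168827056884766), 19.198043823242188)
round1_grip p0.82 [248 298 295 345] rgb [ 84. 179. 175.] top ((467.48651123046875, -538.2361450195312), (14.500692367553711, 35.24512481689453), 46.09362030029297) 318 disc ((467.5771789550781, -537.3882446289062), (58.792869567871094, 57.34898376464844), 0.06223173812031746)
shim_grip p0.93 [372   1 431  35] rgb [166. 162. 160.] top ((665.0343627929688, -217.07716369628906), (11.287615776062012, 22.805707931518555), 79.19384002685547) 241 disc ((664.014892578125, -206.0696258544922), (40.9234733581543, 38.472862243652344), 21.301612854003906)
scene plate angle 0.0562 roll 0.0005 z at hinge 0.0734 edge z 0.0836 n 459 707
```

View pics/w15.png

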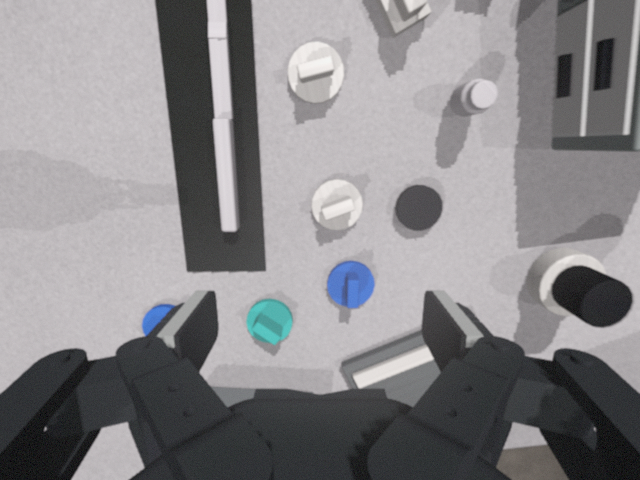

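Run:
```python
from h import *
to([.6632,-.2056,.16],[-np.pi/2,0,.365])
```

```text
shift cm [ 8.85  7.15 20.17] rot [-0.003 -0.5   -0.001]
```

Emit:
arm_command([
  {"rx": 0,"ry": -0.5,"rz": 0,"x": 8.8,"y": 5,"z": 20.2,"gripper": 1},
  {"rx": 0,"ry": -0.5,"rz": 0,"x": 8.8,"y": 5,"z": 20.2,"gripper": 1},
  {"rx": 0,"ry": -0.5,"rz": 0,"x": 8.8,"y": 5,"z": 20.2,"gripper": 1},
  {"rx": 0,"ry": -0.5,"rz": 0,"x": 8.8,"y": 5,"z": 20.2,"gripper": 0.2},
  {"rx": 0,"ry": -0.5,"rz": 0,"x": 8.8,"y": 5,"z": 20.2,"gripper": 0.2},
])

```text
clock: 15.52
position: [0.6547, -0.2188, 0.1852]
tool_rot: [-1.568, 0.0, 0.373]
force: [-0.0, -1.2, 0.1]
grip_width: 0.064
```

Emit:
arm_command([
  {"rx": 0,"ry": 0,"rz": 0,"x": 0,"y": 4,"z": 0,"gripper": 0.2},
  {"rx": 0,"ry": 0,"rz": 0,"x": 0,"y": 4,"z": 0,"gripper": 0.2},
  {"rx": 0,"ry": 0,"rz": 0,"x": 0,"y": 4,"z": 0,"gripper": 0.2},
])

```text
clock: 15.77
position: [0.6532, -0.2203, 0.1446]
tool_rot: [-1.567, 0.003, 0.365]
force: [0.0, -1.2, 1.5]
grip_width: 0.0514
```

Run:
```python
from h import *
for i in range(3): bot.grab_frame("side")
v=V("wrist"); v.save("pics/w16.png"); st()
W=v.W;g=v.im.mean(-1)
reg=(abs(W[...,0]-.654)<.07)&(abs(W[...,1]+.185)<.08)&(W[...,2]>.004)&(g>90)
P=W[reg]; top=P[(P[:,2]>.014)&(P[:,2]<.022)]; gr=P[(P[:,2]>.040)&(P[:,2]<.048)]
print('slab',cv2.minAreaRect((top[:,:2]*1000).astype(np.float32)),'grip',cv2.minAreaRect((gr[:,:2]*1000).astype(np.float32)),len(gr),gr.mean(0))
```

```text
t 15.97 p [ 0.6551 -0.2218  0.1482] rpy [-1.5704 -0.0021  0.363 ] F [-0.0334  0.0947  0.3243] w 0.0508 q [ 0.3227  0.6835 -0.1334  1.451   0.0975  1.0121  0.5303]
slab ((619.5119018554688, -190.37863159179688), (112.18717193603516, 100.28499603271484), 21.29572105407715) grip ((663.6454467773438, -204.89395141601562), (19.93446922302246, 29.79098892211914), 22.14818000793457) 873 [ 0.6636 -0.2045  0.0444]
```

View pics/w16.png

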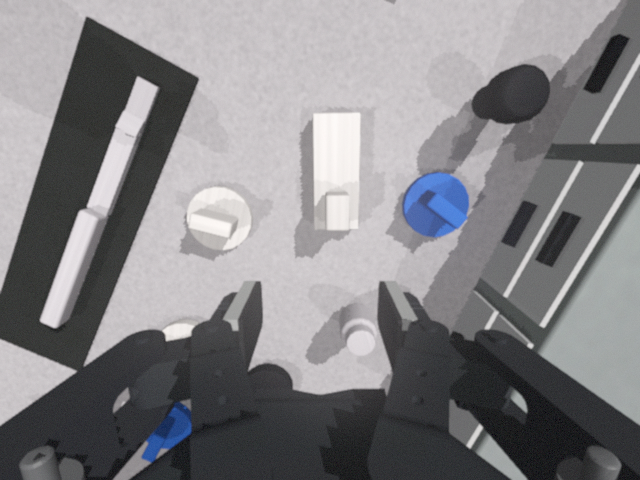

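Run:
```python
from h import *
to([.6634,-.2050,.06],[-np.pi/2,0,.366]); to([.6634,-.2050,-.011],[-np.pi/2,0,.366])
```

```text
shift cm [1.35 8.82 1.28] rot [-0.    -0.003  0.002]
shift cm [ 1.34 15.92  1.27] rot [-0.    -0.003  0.002]
```

Emit:
arm_command([
  {"rx": 0,"ry": 0,"rz": 0,"x": 1.35,"y": 4,"z": 1.3,"gripper": 0.1},
  {"rx": 0,"ry": 0,"rz": 0,"x": 1.35,"y": 8,"z": 1.3,"gripper": 0.1},
  {"rx": 0,"ry": 0,"rz": 0,"x": 1.35,"y": 8.8,"z": 1.3,"gripper": 0.1},
  {"rx": 0,"ry": 0,"rz": 0,"x": 1.35,"y": 12,"z": 1.3,"gripper": 0.1},
  {"rx": 0,"ry": 0,"rz": 0,"x": 1.35,"y": 13,"z": 1.3,"gripper": 0.1},
])

```text
clock: 16.38
position: [0.6616, -0.204, 0.0146]
tool_rot: [-1.568, 0.002, 0.364]
force: [-0.7, 0.4, -0.9]
grip_width: 0.0469
```

Run:
```python
from h import *
bot.grab_frame("side");v=V("wrist");v.save("pics/w17.png"); st();to([.6634,-.2050,-.011],[-np.pi/2,0,.366])
```

```text
t 16.48 p [ 0.662  -0.2038  0.0159] rpy [-1.5678  0.0014  0.364 ] F [-0.4446 -0.16    0.7917] w 0.0467 q [ 0.2886  0.8437 -0.1225  1.5146  0.1258  0.7938  0.4822]
shift cm [ 0.1   2.69 -0.17] rot [-0.003 -0.002 -0.001]
```

View pics/w17.png

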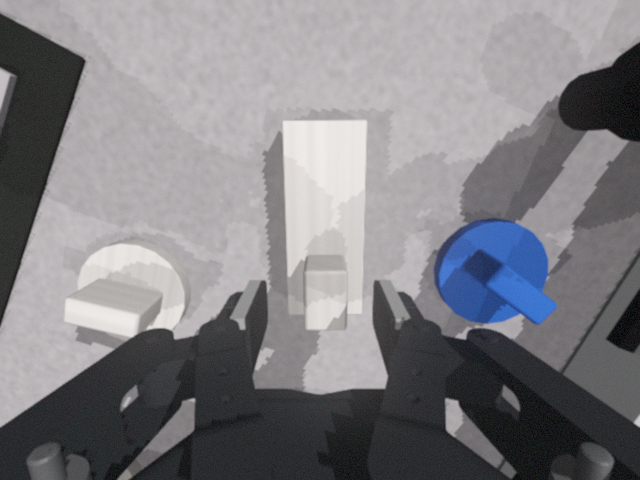

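Emit:
arm_command([
  {"rx": 0,"ry": 0,"rz": 0,"x": 0.1,"y": 1.5,"z": 0,"gripper": 0.1},
  {"rx": 0,"ry": 0,"rz": 0,"x": 0.1,"y": 2.6,"z": 0,"gripper": 0.1},
  {"rx": 0,"ry": 0,"rz": 0,"x": 0.1,"y": 2.6,"z": 0,"gripper": 0.1},
  {"rx": 0,"ry": 0,"rz": 0,"x": 0.1,"y": 2.6,"z": 0,"gripper": -1},
  {"rx": 0,"ry": 0,"rz": 0,"x": 0.1,"y": 2.6,"z": 0,"gripper": -1},
], squeeze=80)

```text
clock: 16.9
position: [0.6642, -0.2029, -0.0089]
tool_rot: [-1.569, -0.001, 0.365]
force: [0.2, -0.2, 0.3]
grip_width: 0.0236
```

Emit:
arm_command([
  {"rx": 0,"ry": 0,"rz": 0,"x": 0,"y": 0,"z": 0,"gripper": -1},
  {"rx": 0,"ry": 0,"rz": 0,"x": 0,"y": 0,"z": 0,"gripper": -1},
  {"rx": 0,"ry": 0,"rz": 0,"x": 0,"y": -5,"z": 0,"gripper": -1},
  {"rx": 0,"ry": 0,"rz": 0,"x": 0,"y": -9,"z": 0,"gripper": -1},
  {"rx": 0,"ry": 0,"rz": 0,"x": 0,"y": -9,"z": 0,"gripper": -1},
])

```text
clock: 17.32
position: [0.6669, -0.2038, 0.0874]
tool_rot: [-1.573, -0.007, 0.364]
force: [1.1, -0.8, -2.2]
grip_width: 0.0183
```

Run:
```python
from h import *
for i in range(3): bot.grab_frame("side")
v=V("wrist");v.save("pics/w18.png"); o=st(); R=Rt(o['tool_rot']); T=(v.W-o['position'])@R; np.save("pics/T18.npy",T)
k=(abs(T[...,0])<.03)&(T[...,2]>-.03)&(T[...,2]<.11)&(T[...,1]<.015)&(T[...,1]>-.06)&(v.im.mean(-1)>110)
P=T[k]
sl=P[(P[:,2]>.02)]; print('slab y',np.percentile(sl[:,1],[5,50,95]),'z max',np.percentile(sl[:,2],[99,99.9]),'x',np.percentile(sl[:,0],[1,99]))
for lo in np.arange(.015,.1,.01):
    q=P[(P[:,2]>=lo)&(P[:,2]<lo+.01)]
    if len(q)>5: print('%.3f'%lo,len(q),'y %.4f'%np.median(q[:,1]),'x',q[:,0].min(),q[:,0].max())
```

```text
t 17.52 p [ 0.6632 -0.2027  0.0793] rpy [-1.5681  0.0005  0.3649] F [-0.1167 -0.1332 -4.4609] w 0.0184 q [ 0.2912  0.7642 -0.13    1.4886  0.1123  0.898   0.4917]
slab y [-0.0295 -0.0284 -0.0274] z max [0.077  0.0774] x [-0.0196  0.0194]
0.015 1911 y -0.0286 x -0.020061588365822728 0.01983786971382766
0.025 1989 y -0.0285 x -0.019917792325893666 0.0200982281954723
0.035 2108 y -0.0285 x -0.020088136778991374 0.019925148385714873
0.045 2235 y -0.0284 x -0.020208340139068706 0.019800172495025314
0.055 2388 y -0.0284 x -0.020193318516277793 0.019865687509510153
0.065 2439 y -0.0284 x -0.020295761968800327 0.019914528523968404
0.075 673 y -0.0282 x -0.019885089665501596 0.01942443821149211
```

View pics/w18.png

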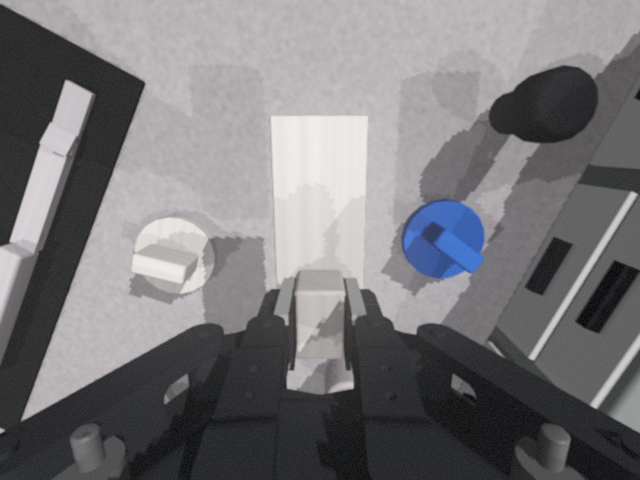

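Run:
```python
from h import *
R=tiltR(0); print(uw(.6233,-.130,.0326)); to(uw(.6233,-.130,.0626),rpy(R));
```

```text
[ 0.6309 -0.0856  0.0326]
shift cm [ 1.17  1.71 12.08] rot [-0.003  0.294 -0.001]
```

Emit:
arm_command([
  {"rx": -0.003,"ry": 0.294,"rz": 0,"x": 1.2,"y": 1.5,"z": 12.1,"gripper": -1},
  {"rx": -0.003,"ry": 0.294,"rz": 0,"x": 1.2,"y": 1.5,"z": 12.1,"gripper": -1},
  {"rx": -0.003,"ry": 0.294,"rz": 0,"x": 1.2,"y": 1.5,"z": 12.1,"gripper": -1},
  {"rx": -0.003,"ry": 0.294,"rz": 0,"x": 1.2,"y": 1.5,"z": 12.1,"gripper": -1},
  {"rx": -0.003,"ry": 0.294,"rz": 0,"x": 1.2,"y": 1.5,"z": 12.1,"gripper": -1},
])

```text
clock: 17.93
position: [0.6304, -0.0822, 0.0636]
tool_rot: [-1.57, 0.003, 0.075]
force: [0.2, -1.7, -3.8]
grip_width: 0.0185
```

Run:
```python
from h import *
for i in range(3): bot.grab_frame("side")
v=V("wrist");v.save("pics/w19.png"); o=st(); print(base_of(o['position']))
W=v.W; U=W@EX;Y=W@EY
# ledge: z~.04
k=(abs(W[...,2]-.0405)<.003)&(U>.55)&(U<.70)&(Y>-.05)&(Y<.05)
f=cv2.morphologyEx(k.astype(np.uint8),cv2.MORPH_OPEN,np.ones((5,5)))>0
print('ledge u',np.percentile(U[f],[.5,99.5]),'w',np.percentile(Y[f],[.5,99.5]),'z',np.median(W[f][:,2]),f.sum())
k=(abs(W[...,2]-.083)<.004)&(U>.45)&(U<.72)&(Y>-.01)&(Y<.03); print('edge w',np.percentile(Y[k],[.5,2]),k.sum())
R=tiltR(0); to(uw(.6233,-.130,.0326),rpy(R)); to(uw(.6233,-.0183,.0326),rpy(R))
```

```text
t 18.13 p [ 0.6315 -0.0869  0.0647] rpy [-1.572   0.0008  0.0696] F [ 0.5553 -0.0252 -3.4814] w 0.0184 q [ 0.0773  0.7025 -0.0518  1.6681  0.0498  0.773   0.0716]
[ 0.6238 -0.1313  0.0647]
ledge u [0.5937 0.6531] w [-0.0345  0.0054] z 0.040607472344391146 10152Traceback (most recent call last):
  File "<stdin>", line 9, in <module>
    return _quantile_unchecked(
        a, q, axis, out, overwrite_input, method, keepdims, weights)
    return _ureduce(a,
                    func=_quantile_ureduce_func,
    ...<5 lines>...
                    overwrite_input=overwrite_input,
                    method=method)
    r = func(a, **kwargs)
    result = _quantile(arr,
                       quantiles=q,
    ...<2 lines>...
                       out=out,
                       weights=wgt)
    slices_having_nans = np.isnan(arr[-1, ...])
                                  ~~~^^^^^^^^^
IndexError: index -1 is out of bounds for axis 0 with size 0
```

View pics/w19.png

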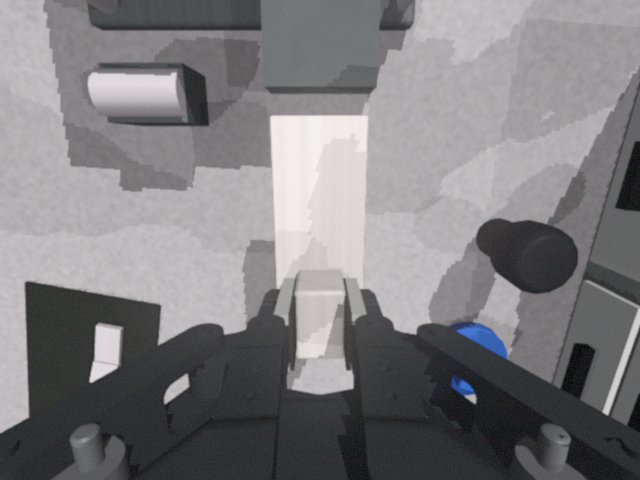

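Emit:
arm_command([
  {"rx": 0,"ry": 0,"rz": 0,"x": 0,"y": 3.1,"z": 0,"gripper": -1},
  {"rx": 0,"ry": 0,"rz": 0,"x": 0,"y": 3.1,"z": 0,"gripper": -1},
  {"rx": 0,"ry": 0,"rz": 0,"x": 0,"y": 3.1,"z": 0,"gripper": -1},
  {"rx": 0,"ry": 0,"rz": 0,"x": 0,"y": 3.1,"z": 0,"gripper": -1},
])

```text
clock: 18.47
position: [0.632, -0.0863, 0.0351]
tool_rot: [-1.572, -0.0, 0.07]
force: [0.0, -0.0, -2.8]
grip_width: 0.0183
```

Run:
```python
from h import *
bot.grab_frame("side"); o=st(); print(base_of(o['position']))
R=tiltR(0); to(uw(.6233,-.0183,.0326),rpy(R))
```

```text
t 18.52 p [ 0.6323 -0.0861  0.0355] rpy [-1.5717 -0.0012  0.0702] F [-0.1343  1.0407 -2.9778] w 0.0181 q [ 0.0758  0.7433 -0.0513  1.6794  0.0539  0.7189  0.0677]
[ 0.6247 -0.1305  0.0355]
shift cm [-0.14  0.28 11.22] rot [ 0.001 -0.001  0.001]
```

Emit:
arm_command([
  {"rx": 0,"ry": 0,"rz": 0,"x": -0.1,"y": 0.2,"z": 2,"gripper": -1},
  {"rx": 0,"ry": 0,"rz": 0,"x": -0.1,"y": 0.25,"z": 4,"gripper": -1},
  {"rx": 0,"ry": 0,"rz": 0,"x": -0.1,"y": 0.25,"z": 6,"gripper": -1},
  {"rx": 0,"ry": 0,"rz": 0,"x": -0.1,"y": 0.25,"z": 7,"gripper": -1},
  {"rx": 0,"ry": 0,"rz": 0,"x": -0.1,"y": 0.25,"z": 7,"gripper": -1},
])

```text
clock: 18.93
position: [0.6264, -0.0129, 0.033]
tool_rot: [-1.57, -0.002, 0.074]
force: [-0.1, 0.6, -2.6]
grip_width: 0.0183
```

Run:
```python
from h import *
bot.grab_frame("side"); o=st(); print(base_of(o['position']))
R=tiltR(0); to(uw(.6233,-.0183,.0326),rpy(R)); c=V("scene"); c.save("pics/s20.png",(280,180,440,300),5)
```

```text
t 18.98 p [ 0.6264 -0.015   0.0328] rpy [-1.5715 -0.0015  0.0725] F [ 0.269  -0.9725 -3.4608] w 0.0184 q [-0.0408  0.7327 -0.0452  1.7138  0.0483  0.6947 -0.0391]
[ 0.6238 -0.0592  0.0328]
shift cm [-0.04  0.02  4.09] rot [0.001 0.002 0.001]
```

View pics/s20.png

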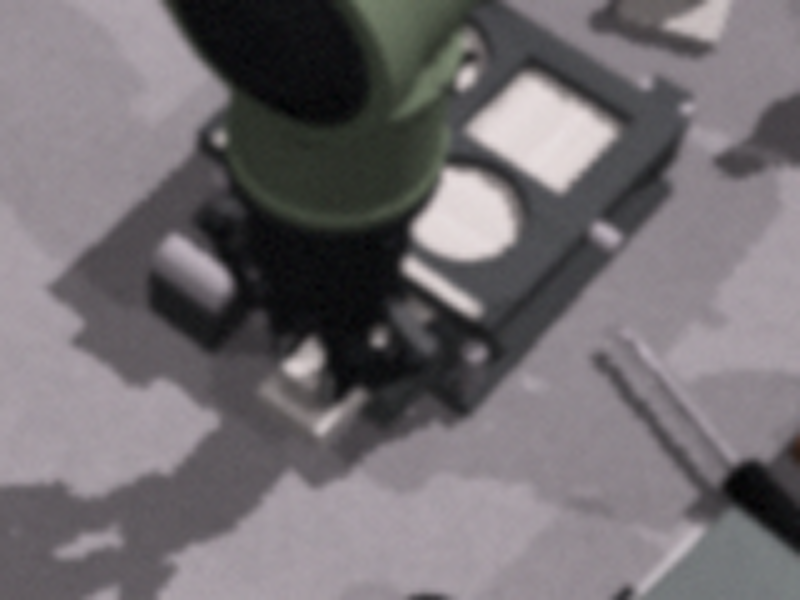

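Emit:
arm_command([
  {"rx": 0,"ry": 0,"rz": 0,"x": 0,"y": 0,"z": 1.5,"gripper": -1},
  {"rx": 0,"ry": 0,"rz": 0,"x": 0,"y": 0,"z": 3,"gripper": -1},
  {"rx": 0,"ry": 0,"rz": 0,"x": 0,"y": 0.1,"z": 3.8,"gripper": -1},
  {"rx": 0,"ry": 0,"rz": 0,"x": 0,"y": 0.2,"z": 3.8,"gripper": -1},
  {"rx": 0,"ry": 0,"rz": 0,"x": 0,"y": 0.2,"z": 3.8,"gripper": -1},
])

```text
clock: 19.45
position: [0.6237, 0.0232, 0.0313]
tool_rot: [-1.57, -0.001, 0.071]
force: [-8.5, 10.2, 18.8]
grip_width: 0.0187
```

Run:
```python
from h import *
bot.grab_frame("side"); o=st(); print(base_of(o['position']))
R=tiltR(0); to(uw(.6233,-.0153,.0300),rpy(R)); plate_tilt(V("side"))
```

```text
t 19.50 p [0.6237 0.0232 0.0313] rpy [-1.5699 -0.0015  0.0713] F [-7.5724 10.9494 18.5876] w 0.0186 q [-0.1032  0.732  -0.0424  1.7213  0.0435  0.6876 -0.097 ]
[ 0.6238 -0.0209  0.0313]
shift cm [-0.05  0.13  0.56] rot [-0.001  0.001  0.001]
side plate angle 0.0545 roll -0.0018 z at hinge 0.0742 edge z 0.0840 n 470 681
```

Emit:
arm_command([
  {"rx": 0,"ry": 0,"rz": 0,"x": 0,"y": -0.15,"z": 0.1,"gripper": -1},
  {"rx": 0,"ry": 0,"rz": 0,"x": 0,"y": -0.15,"z": 0.3,"gripper": -1},
  {"rx": 0,"ry": 0,"rz": 0,"x": 0,"y": -0.15,"z": 0.5,"gripper": -1},
  {"rx": 0,"ry": 0,"rz": 0,"x": 0,"y": -0.15,"z": 0.5,"gripper": -1},
])

```text
clock: 19.88
position: [0.623, 0.0266, 0.0314]
tool_rot: [-1.572, -0.0, 0.07]
force: [0.3, -0.5, 0.4]
grip_width: 0.0182
```

Run:
```python
from h import *
o=st(); print(base_of(o['position']))
```

```text
t 19.88 p [0.623  0.0266 0.0314] rpy [-1.572  -0.0004  0.0703] F [ 0.328  -0.5159  0.4146] w 0.0182 q [-0.1114  0.7316 -0.0403  1.722   0.0443  0.6885 -0.1053]
[ 0.6233 -0.0174  0.0314]
```

Emit:
arm_command([
  {"rx": 0,"ry": 0,"rz": 0,"x": 0,"y": 0,"z": 0.2,"gripper": -1},
  {"rx": 0,"ry": 0,"rz": 0,"x": 0,"y": 0,"z": 0.4,"gripper": -1},
  {"rx": 0,"ry": 0,"rz": 0,"x": 0,"y": 0,"z": 0.5,"gripper": -1},
  {"rx": 0,"ry": 0,"rz": 0,"x": 0,"y": 0,"z": 0.5,"gripper": -1},
])

```text
clock: 20.22
position: [0.6227, 0.0286, 0.0317]
tool_rot: [-1.575, -0.0, 0.069]
force: [-0.3, -15.5, 4.3]
grip_width: 0.0185
```

Run:
```python
from h import *
o=st(); print(base_of(o['position'])); bot.grab_frame("side"); o=st(); print(base_of(o['position']))
```

```text
t 20.22 p [0.6227 0.0286 0.0317] rpy [-1.5752 -0.0004  0.0685] F [ -0.3037 -15.5007   4.3011] w 0.0185 q [-0.1187  0.731  -0.0369  1.7224  0.0457  0.6889 -0.113 ]
[ 0.6232 -0.0154  0.0317]
t 20.27 p [0.6228 0.0286 0.0317] rpy [-1.5751 -0.0004  0.0685] F [ -0.2839 -16.169    4.5965] w 0.0183 q [-0.1187  0.731  -0.0369  1.7224  0.0456  0.6889 -0.1128]
[ 0.6233 -0.0154  0.0317]
```

Emit:
arm_command([
  {"rx": 0,"ry": 0,"rz": 0,"x": 0,"y": 0,"z": -0.35,"gripper": -1},
  {"rx": 0,"ry": 0,"rz": 0,"x": 0,"y": 0,"z": -0.35,"gripper": 0.1},
  {"rx": 0,"ry": 0,"rz": 0,"x": 0,"y": 0,"z": -0.35,"gripper": 0.1},
  {"rx": 0,"ry": 0,"rz": 0,"x": 0,"y": 0,"z": -0.35,"gripper": 0.1},
])

```text
clock: 20.6
position: [0.6227, 0.0291, 0.0313]
tool_rot: [-1.571, -0.0, 0.071]
force: [-0.1, 1.3, -1.3]
grip_width: 0.0467
```

Emit:
arm_command([
  {"rx": 0,"ry": 0,"rz": 0,"x": 0,"y": -2,"z": 0,"gripper": 0.1},
  {"rx": 0,"ry": 0,"rz": 0,"x": 0,"y": -5,"z": 0,"gripper": 0.1},
  {"rx": 0,"ry": 0,"rz": 0,"x": 0,"y": -9,"z": -2,"gripper": 0.1},
  {"rx": 0,"ry": 0,"rz": 0,"x": -4,"y": -13,"z": -5,"gripper": -1},
  {"rx": 0,"ry": 0,"rz": 0,"x": -4,"y": -15,"z": -5,"gripper": -1},
])

```text
clock: 21.02
position: [0.5844, -0.0256, 0.1816]
tool_rot: [-1.572, 0.002, 0.07]
force: [0.4, -0.9, -0.1]
grip_width: 0.0233
```

Run:
```python
from h import *
for i in range(3): bot.grab_frame("side")
v=V("wrist");v.save("pics/w21.png"); o=st(); print(base_of(o['position'])); plate_tilt(v); plate_tilt(V("scene"))
W=v.W;U=W@EX;Y=W@EY
k=(abs(W[...,2]-.085)<.004)&(abs(U-.623)<.03)&(Y<.004)&(Y>-.08); print('grip top u',np.percentile(U[k],[1,99]),'w',np.percentile(Y[k],[1,99]),np.median(W[k][:,2]),k.sum())
k=(abs(W[...,2]-.0585)<.003)&(abs(U-.623)<.04)&(Y<.004)&(Y>-.08); print('slab top u',np.percentile(U[k],[1,99]),'w',np.percentile(Y[k],[1,99]),np.median(W[k][:,2]),k.sum())
```

```text
t 21.22 p [ 0.5867 -0.0239  0.1826] rpy [-1.5714 -0.0025  0.0706] F [ 0.7903  1.3177 -0.7144] w 0.0002 q [-0.0294  0.4809 -0.0437  1.7249  0.0259  0.9339 -0.0129]
[ 0.5835 -0.0653  0.1826]
wrist plate angle 0.0576 roll 0.0000 z at hinge 0.0743 edge z 0.0847 n 6540 7223
scene plate angle 0.0534 roll 0.0012 z at hinge 0.0737 edge z 0.0834 n 373 553
grip top u [0.6126 0.6321] w [-0.033  -0.0045] 0.08448794724692149 964
slab top u [0.6027 0.6423] w [-0.0388  0.004 ] 0.058584349632837845 1312
```

View pics/w21.png

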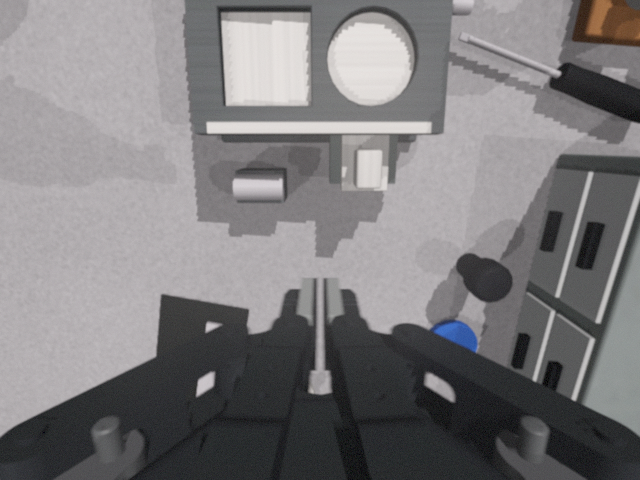

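Run:
```python
from h import *
R=tiltR(0); to(uw(.5834,.016,.065),rpy(R))
```

```text
shift cm [ 0.01 11.64  8.08] rot [0.    0.001 0.001]
```

Emit:
arm_command([
  {"rx": 0,"ry": 0,"rz": 0,"x": 0,"y": 4,"z": 4,"gripper": -1},
  {"rx": 0,"ry": 0,"rz": 0,"x": 0,"y": 8,"z": 8.1,"gripper": -1},
  {"rx": 0,"ry": 0,"rz": 0,"x": 0,"y": 11.3,"z": 8.1,"gripper": -1},
  {"rx": 0,"ry": 0,"rz": 0,"x": 0,"y": 11.3,"z": 8.1,"gripper": -1},
  {"rx": 0,"ry": 0,"rz": 0,"x": 0,"y": 11.3,"z": 8.1,"gripper": -1},
])

```text
clock: 21.68
position: [0.5776, 0.0595, 0.0634]
tool_rot: [-1.571, 0.007, 0.075]
force: [-0.7, -0.3, -0.2]
grip_width: -0.0001
```

Run:
```python
from h import *
bot.grab_frame("side"); o=st(); print(base_of(o['position'])); v=V("wrist"); v.save("pics/w22.png")
```

```text
t 21.73 p [0.5791 0.0579 0.0659] rpy [-1.5716  0.0045  0.0732] F [ 0.6644 -1.1463  0.176 ] w -0.0000 q [-0.1654  0.6314 -0.0515  1.8181  0.0477  0.6979 -0.1705]
[0.5817 0.0169 0.0659]
```

View pics/w22.png

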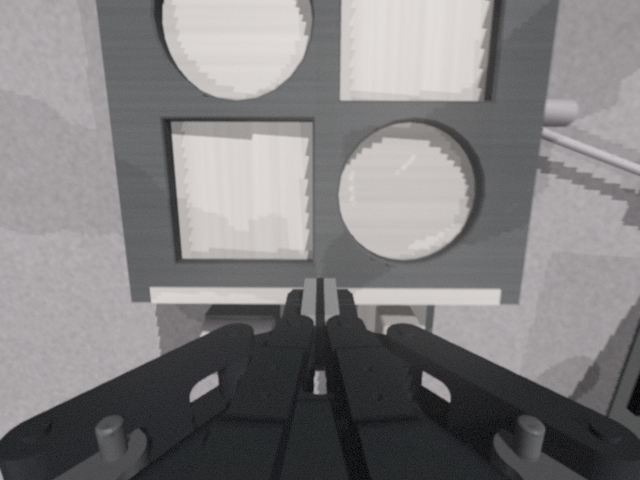

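Emit:
arm_command([
  {"rx": 0,"ry": 0,"rz": 0,"x": 0,"y": 1.0,"z": 0,"gripper": -1},
  {"rx": 0,"ry": 0,"rz": 0,"x": 0,"y": 1.5,"z": 0,"gripper": -1},
  {"rx": 0,"ry": 0,"rz": 0,"x": 0,"y": 1.8,"z": 0,"gripper": -1},
  {"rx": 0,"ry": 0,"rz": 0,"x": 0,"y": 2.1,"z": 0,"gripper": -1},
  {"rx": 0,"ry": 0,"rz": 0,"x": 0,"y": 2.3,"z": 0,"gripper": -1},
])

```text
clock: 22.2
position: [0.5813, 0.0557, 0.0458]
tool_rot: [-1.572, -0.002, 0.07]
force: [1.0, -3.8, 5.0]
grip_width: 0.0
```

Run:
```python
from h import *
bot.grab_frame("side"); o=st(); print(base_of(o['position'])); plate_tilt(V("side"))
```

```text
t 22.25 p [0.5811 0.0559 0.0455] rpy [-1.572  -0.0012  0.0699] F [ 2.4641 -1.9822  2.2501] w 0.0007 q [-0.1638  0.6623 -0.049   1.8275  0.0518  0.6521 -0.1738]
[0.5836 0.0147 0.0455]
side plate angle 0.0077 roll -0.0004 z at hinge 0.0739 edge z 0.0753 n 481 722
```

Emit:
arm_command([
  {"rx": 0,"ry": 0,"rz": 0,"x": 0,"y": 0.15,"z": 0,"gripper": -1},
  {"rx": 0,"ry": 0,"rz": 0,"x": 0,"y": 0.3,"z": 0,"gripper": -1},
  {"rx": 0,"ry": 0,"rz": 0,"x": 0,"y": 0.4,"z": 0,"gripper": -1},
  {"rx": 0,"ry": 0,"rz": 0,"x": 0,"y": 0.4,"z": 0,"gripper": -1},
])

```text
clock: 22.63
position: [0.5811, 0.0564, 0.0444]
tool_rot: [-1.572, -0.002, 0.07]
force: [-17.0, -5.0, 58.3]
grip_width: -0.0003
```

Run:
```python
from h import *
bot.grab_frame("side"); o=st(); print(base_of(o['position'])); plate_tilt(V("side")); plate_tilt(V("scene"))
```

```text
t 22.68 p [0.5811 0.0564 0.0444] rpy [-1.5717 -0.0019  0.0702] F [-17.28    -5.1645  58.7827] w 0.0001 q [-0.1646  0.6638 -0.0491  1.8284  0.052   0.6489 -0.1744]
[0.5836 0.0152 0.0444]
side plate angle 0.0047 roll -0.0007 z at hinge 0.0736 edge z 0.0745 n 488 708
scene plate angle -0.0033 roll 0.0057 z at hinge 0.0737 edge z 0.0732 n 282 411
```

Emit:
arm_command([
  {"rx": 0,"ry": 0,"rz": 0,"x": 0,"y": -2,"z": 0,"gripper": -1},
  {"rx": 0,"ry": 0,"rz": 0,"x": 0,"y": -6,"z": 0,"gripper": -1},
  {"rx": 0,"ry": 0,"rz": 0,"x": 0,"y": -10,"z": 0,"gripper": -1},
  {"rx": 0,"ry": 0,"rz": 0,"x": 0,"y": -14,"z": -4,"gripper": -1},
  {"rx": 0,"ry": 0,"rz": 0,"x": 0,"y": -14,"z": -4,"gripper": 1},
])

```text
clock: 23.2
position: [0.585, 0.0147, 0.1861]
tool_rot: [-1.572, -0.006, 0.07]
force: [-0.0, -0.5, 0.5]
grip_width: 0.0109
```

Run:
```python
from h import *
for i in range(4): bot.grab_frame("side")
o=st(); v=V("wrist"); v.save("pics/w23.png"); plate_tilt(V("side")); plate_tilt(V("scene")); plate_tilt(v)
W=v.W;U=W@EX;Y=W@EY
k=(abs(W[...,2]-.085)<.004)&(abs(U-.623)<.03)&(Y<.004)&(Y>-.08); print('grip top u',np.percentile(U[k],[1,99]),'w',np.percentile(Y[k],[1,99]),np.median(W[k][:,2]),k.sum())
# pockets floors
fl=(W[...,2]>.060)&(W[...,2]<.069)&(abs(U-.5834)<.09)&(abs(Y-.097)<.085); f=cv2.morphologyEx(fl.astype(np.uint8),cv2.MORPH_OPEN,np.ones((5,5)))
kk,lab,s,cc=cv2.connectedComponentsWithStats(f)
for i in range(1,kk):
    if s[i,4]>300: m=lab==i; print(s[i,:4],'u',np.percentile(U[m],[.5,99.5]),'w',np.percentile(Y[m],[.5,99.5]),'ctr',(U[m].mean(),Y[m].mean()))
```

```text
t 23.40 p [0.583  0.0173 0.1808] rpy [-1.571   0.0003  0.0707] F [-0.5176 -0.5712 -0.325 ] w 0.0409 q [-0.0962  0.4784 -0.0493  1.7342  0.0285  0.9301 -0.0863]
side plate angle -0.0035 roll -0.0009 z at hinge 0.0743 edge z 0.0737 n 450 680
scene plate angle 0.0057 roll 0.0022 z at hinge 0.0728 edge z 0.0738 n 382 564
wrist plate angle 0.0004 roll 0.0001 z at hinge 0.0746 edge z 0.0746 n 8778 9176
grip top u [0.6127 0.6323] w [-0.0332 -0.0038] 0.084488603906407 904
[223   0  90  63] u [0.5121 0.576 ] w [0.1044 0.145 ] ctr (np.float64(0.543746023279001), np.float64(0.12723405708894758))
[330   0  91  63] u [0.5901 0.6556] w [0.1036 0.145 ] ctr (np.float64(0.6229431628194506), np.float64(0.12472682630965233))
[228  76  86  89] u [0.5114 0.5771] w [0.0274 0.0934] ctr (np.float64(0.5440680536221041), np.float64(0.06160634085690962))
[330  77  82  87] u [0.5914 0.6543] w [0.0291 0.0924] ctr (np.float64(0.6228036950843369), np.float64(0.0614543417967076))
```

View pics/w23.png

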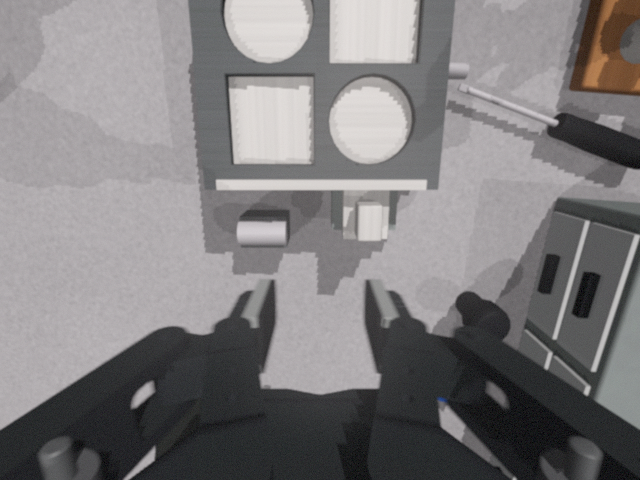

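Emit:
arm_command([
  {"rx": 0,"ry": 0.62,"rz": 0,"x": -3.4,"y": -2,"z": -20,"gripper": 0.1},
  {"rx": 0,"ry": 0.62,"rz": 0,"x": -3.4,"y": -2,"z": -20,"gripper": 0.1},
  {"rx": 0,"ry": 0.62,"rz": 0,"x": -3.4,"y": -2,"z": -20,"gripper": 0.1},
  {"rx": 0,"ry": 0.62,"rz": 0,"x": -3.4,"y": -2,"z": -20,"gripper": 0.1},
  {"rx": 0,"ry": 0.62,"rz": 0,"x": -3.4,"y": -2,"z": -20,"gripper": 0.1},
])

```text
clock: 23.97
position: [0.5629, -0.1868, 0.201]
tool_rot: [-1.572, 0.0, -0.555]
force: [1.0, 0.1, -0.9]
grip_width: 0.0467
```

Run:
```python
from h import *
o=st(); to([.567,-.265,.20],[-np.pi/2,0,-1.47])
v=V("wrist"); v.save("pics/w24.png")
```

```text
t 23.97 p [ 0.5629 -0.1868  0.201 ] rpy [-1.5719  0.0003 -0.5551] F [ 0.9542  0.0979 -0.8653] w 0.0467 q [ 0.1202  0.4756  0.1413  1.6945 -0.0768  0.9775 -0.266 ]
shift cm [ 4.47  0.1  -6.43] rot [0.001 0.915 0.   ]
```

View pics/w24.png

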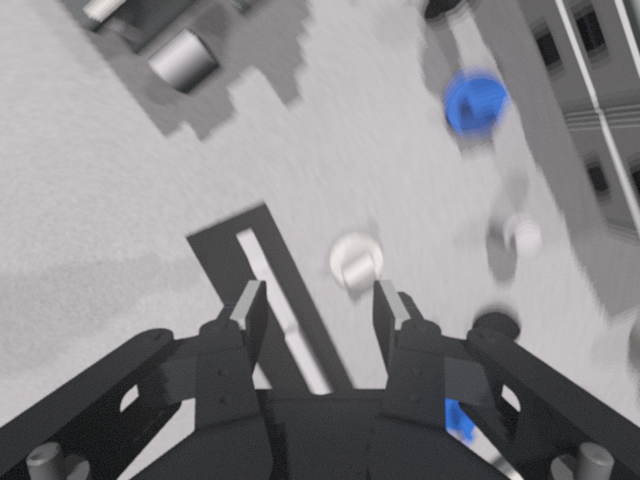

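Emit:
arm_command([
  {"rx": 0,"ry": 0.915,"rz": 0,"x": 4.5,"y": 2,"z": -6.4,"gripper": 0.2},
  {"rx": 0,"ry": 0.915,"rz": 0,"x": 4.5,"y": 2,"z": -6.4,"gripper": 0.2},
  {"rx": 0,"ry": 0.915,"rz": 0,"x": 4.5,"y": 2,"z": -6.4,"gripper": 0.2},
  {"rx": 0,"ry": 0.915,"rz": 0,"x": 4.5,"y": 2,"z": -6.4,"gripper": 0.2},
  {"rx": 0,"ry": 0.915,"rz": 0,"x": 4.5,"y": 2,"z": -6.4,"gripper": 0.2},
])

```text
clock: 24.43
position: [0.5683, -0.2628, 0.1801]
tool_rot: [-1.572, 0.001, -1.18]
force: [-0.0, 0.6, -0.6]
grip_width: 0.0514
```

Run:
```python
from h import *
o=st(); to([.567,-.265,.18],[-np.pi/2,0,-1.47])
```

```text
t 24.43 p [ 0.5683 -0.2628  0.1801] rpy [-1.5724  0.0006 -1.1804] F [-0.0383  0.631  -0.5916] w 0.0514 q [ 0.1365  0.5661  0.3035  1.6302 -0.1938  0.9766 -0.6759]
shift cm [ 0.15  0.01 -0.21] rot [ 0.002  0.29  -0.   ]
```

Emit:
arm_command([
  {"rx": 0,"ry": 0.29,"rz": 0,"x": 0,"y": 0,"z": -1,"gripper": 0.2},
  {"rx": 0,"ry": 0.29,"rz": 0,"x": 0,"y": 0,"z": -1,"gripper": 0.2},
  {"rx": 0,"ry": 0.29,"rz": 0,"x": 0,"y": 0,"z": -1,"gripper": 0.2},
  {"rx": 0,"ry": 0.29,"rz": 0,"x": 0,"y": 0,"z": -1,"gripper": 0.2},
])

```text
clock: 24.77
position: [0.5594, -0.2659, 0.1805]
tool_rot: [-1.572, -0.0, -1.465]
force: [0.3, 0.1, 1.5]
grip_width: 0.0512
```

```bash
cat >> h.py <<'E'
def blanks(v,cls,zfin=(.034,.046)):
    """white blanks seen: fin centre xy, fin long-axis angle (deg), disc rect"""
    out=[]
    for r in bot.masks_of(cls,v.name)[:8]:
        if r['p']<.3: continue
        w=v.W[r['mask']]; ok=~np.isnan(w[:,0]); w=w[ok]; c=np.median(v.im[r['mask']],0)
        top=w[(w[:,2]>zfin[0])&(w[:,2]<zfin[1])]
        if len(top)<20: continue
        (x,y),(a,b),t=cv2.minAreaRect((top[:,:2]*1000).astype(np.float32)); ang=t if a>b else t+90
        base=w[(w[:,2]<.016)&(w[:,2]>.004)]; br=cv2.minAreaRect((base[:,:2]*1000).astype(np.float32)) if len(base)>10 else None
        print(cls,'p%.2f'%r['p'],np.round(r['box']).astype(int),'rgb',c,'fin (%.1f,%.1f) %.0fx%.0f ang %.1f n%d'%(x,y,max(a,b),min(a,b),ang,len(top)),'base',br)
E
python3 - <<'E'
from h import *
for i in range(3): bot.grab_frame("side")
o=st(); v=V("wrist"); v.save("pics/w25.png"); blanks(v,"round1_grip")
E
```

```text
t 24.92 p [ 0.5595 -0.2663  0.181 ] rpy [-1.5713 -0.0004 -1.4612] F [-0.3827  0.4522 -0.0369] w 0.0514 q [ 0.0962  0.5642  0.3779  1.6514 -0.2403  0.9724 -0.9041]
round1_grip p0.72 [277 173 337 235] rgb [224. 220. 217.] fin (567.0,-254.5) 37x13 ang 6.1 n574 base ((567.130615234375, -254.2821044921875), (58.764198303222656, 59.06112289428711), 34.080711364746094)
round1_grip p0.55 [525 292 588 347] rgb [ 50. 124. 121.] fin (467.9,-537.7) 36x15 ang 134.1 n508 base ((469.3310241699219, -533.7658081054688), (51.10194778442383, 59.07175064086914), 63.60658645629883)
```

View pics/w25.png

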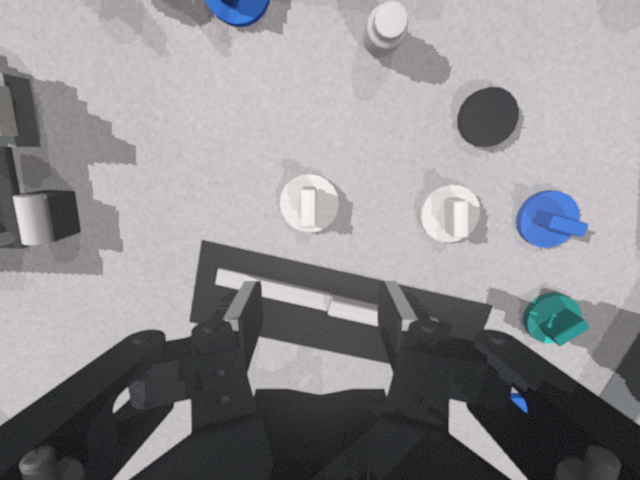

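Run:
```python
from h import *
to([.567,-.2545,-.020],[-np.pi/2,0,-1.464])
```

```text
shift cm [-1.14 20.13  0.88] rot [0.    0.002 0.001]
```

Emit:
arm_command([
  {"rx": 0,"ry": 0,"rz": 0,"x": -1.1,"y": 4,"z": 0.9,"gripper": 0},
  {"rx": 0,"ry": 0,"rz": 0,"x": -1.1,"y": 8,"z": 0.9,"gripper": 0},
  {"rx": 0,"ry": 0,"rz": 0,"x": -1.1,"y": 12,"z": 0.9,"gripper": 0},
  {"rx": 0,"ry": 0,"rz": 0,"x": -1.1,"y": 15.5,"z": 0.9,"gripper": 0},
  {"rx": 0,"ry": 0,"rz": 0,"x": -1.1,"y": 15.5,"z": 0.9,"gripper": 0},
])

```text
clock: 25.43
position: [0.5638, -0.2534, 0.0205]
tool_rot: [-1.578, 0.003, -1.463]
force: [-1.2, 0.5, -0.7]
grip_width: 0.0424
```

Run:
```python
from h import *
bot.grab_frame("side");bot.grab_frame("side")
o=st(); v=V("wrist"); v.save("pics/w26.png"); to([.567,-.2545,-.020],[-np.pi/2,0,-1.464])
```

```text
t 25.53 p [ 0.5669 -0.2554  0.0268] rpy [-1.5719 -0.0003 -1.464 ] F [ 0.7013 -0.1456  0.7679] w 0.0428 q [ 0.1333  0.7648  0.2938  1.7399 -0.3212  0.6851 -0.8634]
shift cm [-0.15  4.83 -0.08] rot [-0.001 -0.     0.002]
```

View pics/w26.png

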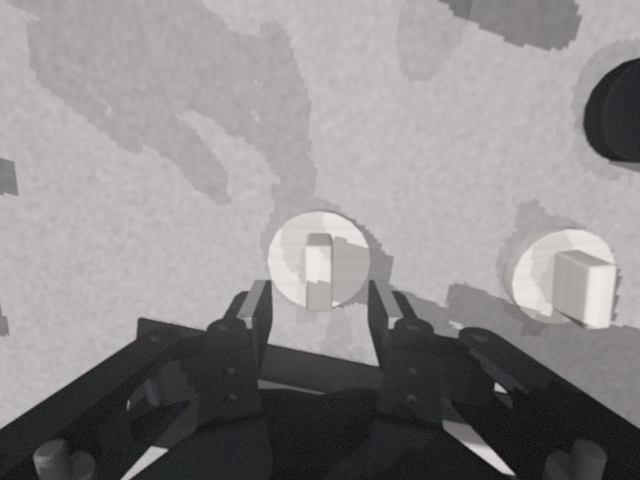

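Emit:
arm_command([
  {"rx": 0,"ry": 0,"rz": 0,"x": 0,"y": 2,"z": 0,"gripper": 0},
  {"rx": 0,"ry": 0,"rz": 0,"x": 0,"y": 3.8,"z": 0,"gripper": 0},
  {"rx": 0,"ry": 0,"rz": 0,"x": 0,"y": 4.6,"z": 0,"gripper": 0},
  {"rx": 0,"ry": 0,"rz": 0,"x": 0,"y": 4.6,"z": 0,"gripper": -1},
  {"rx": 0,"ry": 0,"rz": 0,"x": 0,"y": 4.6,"z": 0,"gripper": -1},
], squeeze=60)

```text
clock: 26.0
position: [0.5681, -0.2556, -0.0177]
tool_rot: [-1.569, -0.002, -1.464]
force: [-0.9, -0.1, -0.1]
grip_width: 0.0196
```

Emit:
arm_command([
  {"rx": 0,"ry": 0,"rz": 0,"x": 0,"y": 0,"z": 0,"gripper": -1},
  {"rx": 0,"ry": 0,"rz": 0,"x": 0,"y": 0,"z": 0,"gripper": -1},
  {"rx": 0,"ry": 0,"rz": 0,"x": 0,"y": 0,"z": 0,"gripper": -1},
  {"rx": 0,"ry": 0,"rz": 0,"x": 0,"y": -5,"z": 0,"gripper": -1},
  {"rx": 0,"ry": 0,"rz": 0,"x": 0,"y": -9,"z": 0,"gripper": -1},
])

```text
clock: 26.42
position: [0.566, -0.2548, 0.0644]
tool_rot: [-1.573, 0.0, -1.464]
force: [1.3, -1.1, -0.6]
grip_width: 0.0128
```

```bash
cat >> h.py <<'E'
def held(v):
    """disc of a blank held: rect in tool x,z"""
    o=v.o; R=Rt(o['tool_rot']); T=(v.W-o['position'])@R
    k=(abs(T[...,0])<.045)&(abs(T[...,2])<.05)&(T[...,1]>-.045)&(T[...,1]<.0)&(v.im.mean(-1)>90)
    f=cv2.morphologyEx(k.astype(np.uint8),cv2.MORPH_OPEN,np.ones((3,3)))>0
    P=T[f]; h=np.median(P[:,1]); Q=P[abs(P[:,1]-h)<.003]; 
    print('held top y %.4f'%h,'n',len(Q),'x',np.percentile(Q[:,0],[.5,99.5]),'z',np.percentile(Q[:,2],[.5,99.5]),cv2.minAreaRect((Q[:,[0,2]]*1000).astype(np.float32)))
    return Q
E
python3 - <<'E'
from h import *
for i in range(4): bot.grab_frame("side")
o=st(); v=V("wrist"); v.save("pics/w27.png"); Q=held(v); (c,r)=cv2.minEnclosingCircle((Q[:,[0,2]]*1000).astype(np.float32)); print(c,r)
E
```

```text
t 26.62 p [ 0.5683 -0.2553  0.0661] rpy [-1.5675 -0.0019 -1.4639] F [ 0.7045  0.9074 -2.3338] w 0.0129 q [ 0.1155  0.7091  0.3195  1.7273 -0.3044  0.7502 -0.8773]
held top y -0.0280 n 5100 x [-0.029   0.0287] z [-0.0097  0.0287] ((-0.24720001220703125, 9.115150451660156), (40.52521896362305, 59.60239028930664), 89.97500610351562)
(-0.2782372236251831, -0.3091713786125183) 29.851398468017578
```

View pics/w27.png

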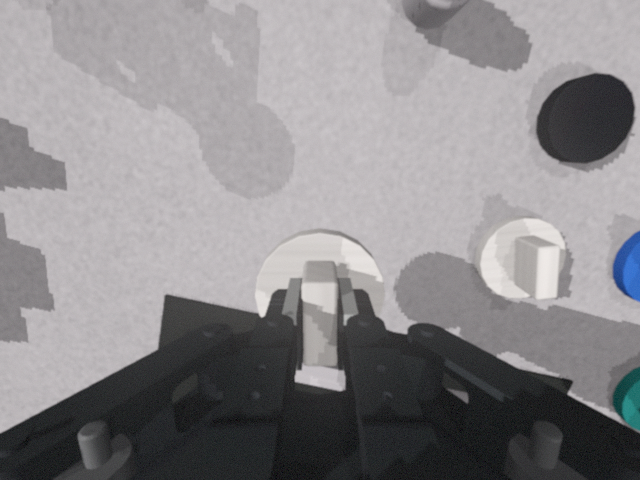

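Run:
```python
from h import *
to([.44,-.05,.16],[-np.pi/2,0,-1.464]);to([.44,.172,.16],[-np.pi/2,0,-1.464])
```

```text
shift cm [-21.73  -9.57 -10.48] rot [-0.001  0.     0.001]
shift cm [-43.8   -9.59  -8.11] rot [-0.001  0.     0.001]
```

Emit:
arm_command([
  {"rx": 0,"ry": 0,"rz": 0,"x": -1,"y": -4,"z": -0.5,"gripper": -1},
  {"rx": 0,"ry": 0,"rz": 0,"x": -4,"y": -7,"z": -3,"gripper": -1},
  {"rx": 0,"ry": 0,"rz": 0,"x": -8,"y": -9.6,"z": -5,"gripper": -1},
  {"rx": 0,"ry": 0,"rz": 0,"x": -12,"y": -9.6,"z": -7,"gripper": -1},
  {"rx": 0,"ry": 0,"rz": 0,"x": -16,"y": -9.6,"z": -8,"gripper": -1},
])

```text
clock: 27.08
position: [0.4761, -0.1204, 0.1595]
tool_rot: [-1.57, -0.001, -1.466]
force: [2.9, 0.9, -1.3]
grip_width: 0.0135
```

Emit:
arm_command([
  {"rx": 0,"ry": 0,"rz": 0,"x": -20,"y": 0,"z": 0,"gripper": -1},
  {"rx": 0,"ry": 0,"rz": 0,"x": -20,"y": 0,"z": 0,"gripper": -1},
  {"rx": 0,"ry": 0,"rz": 0,"x": -20,"y": 0,"z": 0,"gripper": -1},
  {"rx": 0,"ry": 0,"rz": 0,"x": -20,"y": 0,"z": 0,"gripper": -1},
  {"rx": 0,"ry": 0,"rz": 0,"x": -20,"y": 0,"z": 0,"gripper": -1},
])

```text
clock: 27.5
position: [0.4553, 0.0811, 0.1582]
tool_rot: [-1.572, -0.001, -1.463]
force: [1.4, -0.3, -0.6]
grip_width: 0.0131
```

Run:
```python
from h import *
o=st();to([.44,.172,.16],[-np.pi/2,0,-1.464])
```

```text
t 27.50 p [0.4553 0.0811 0.1582] rpy [-1.5719 -0.0006 -1.4625] F [ 1.3503 -0.3483 -0.6045] w 0.0131 q [-0.5915  0.3468  0.3596  2.0719 -0.1753  0.7523 -1.5855]
shift cm [-9.2  -0.18 -0.54] rot [0.001 0.001 0.001]
```

Emit:
arm_command([
  {"rx": 0,"ry": 0,"rz": 0,"x": -9.2,"y": 0,"z": -0.5,"gripper": -1},
  {"rx": 0,"ry": 0,"rz": 0,"x": -9.2,"y": 0,"z": -0.5,"gripper": -1},
  {"rx": 0,"ry": 0,"rz": 0,"x": -9.2,"y": 0,"z": -0.5,"gripper": -1},
  {"rx": 0,"ry": 0,"rz": 0,"x": -9.2,"y": 0,"z": -0.5,"gripper": -1},
])

```text
clock: 27.83
position: [0.4405, 0.1724, 0.1579]
tool_rot: [-1.572, -0.001, -1.459]
force: [-0.2, -0.6, -2.4]
grip_width: 0.0129
```

```bash
cat >> h.py <<'E'
def pockets(v,zr=(.060,.069)):
    W=v.W;U=W@EX;Y=W@EY
    fl=(W[...,2]>zr[0])&(W[...,2]<zr[1])&(abs(U-.5834)<.09)&(abs(Y-.097)<.085)&(v.im.mean(-1)>80); f=cv2.morphologyEx(fl.astype(np.uint8),cv2.MORPH_OPEN,np.ones((5,5)))
    kk,lab,s,cc=cv2.connectedComponentsWithStats(f)
    for i in range(1,kk):
        if s[i,4]>300:
            m=lab==i; a=np.percentile(U[m],[.5,99.5]); b=np.percentile(Y[m],[.5,99.5]); print(s[i,:4],'u',a,'w',b,'mid (%.4f,%.4f)'%(a.mean(),b.mean()))
E
python3 - <<'E'
from h import *
for i in range(3): bot.grab_frame("side")
o=st(); v=V("wrist"); v.save("pics/w28.png"); pockets(v); held(v)
E
```

```text
t 27.98 p [0.4416 0.1683 0.1583] rpy [-1.5715 -0.0016 -1.4647] F [ 0.1291 -0.2383 -1.0992] w 0.0128 q [-0.7591  0.3603  0.3398  2.0473 -0.1693  0.7613 -1.7811]
[282   0  99  38] u [0.5916 0.6138] w [0.1019 0.1675] mid (0.6027,0.1347)
[398   0  92  40] u [0.5923 0.6166] w [0.0293 0.0884] mid (0.6045,0.0589)
[281  58  92  97] u [0.5131 0.5765] w [0.103  0.1664] mid (0.5448,0.1347)
[382  60  99 100] u [0.5118 0.5775] w [0.0276 0.0921] mid (0.5446,0.0599)
held top y -0.0281 n 5105 x [-0.0288  0.0287] z [-0.0097  0.0289] ((-0.01324462890625, 9.07829761505127), (40.570045471191406, 59.40900802612305), 89.56278991699219)
```

View pics/w28.png

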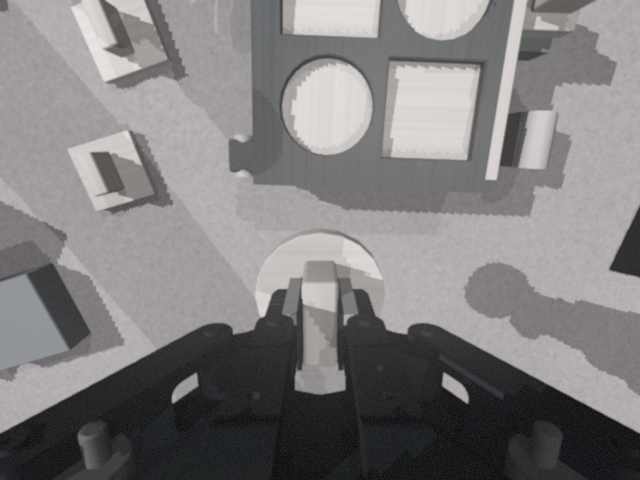

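Run:
```python
from h import *
p=uw(.5447,.1346,.075); print(p); to(p,[-np.pi/2,0,-1.464])
```

```text
[0.5338 0.1727 0.075 ]
shift cm [0.48 8.34 9.2 ] rot [ 0.    -0.002  0.001]
```

Emit:
arm_command([
  {"rx": 0,"ry": 0,"rz": 0,"x": 0.5,"y": 0,"z": 4,"gripper": -1},
  {"rx": 0,"ry": 0,"rz": 0,"x": 0.5,"y": 1,"z": 8,"gripper": -1},
  {"rx": 0,"ry": 0,"rz": 0,"x": 0.5,"y": 5,"z": 9.2,"gripper": -1},
  {"rx": 0,"ry": 0,"rz": 0,"x": 0.5,"y": 8.3,"z": 9.2,"gripper": -1},
  {"rx": 0,"ry": 0,"rz": 0,"x": 0.5,"y": 8.3,"z": 9.2,"gripper": -1},
])

```text
clock: 28.45
position: [0.5314, 0.1712, 0.0703]
tool_rot: [-1.578, -0.004, -1.466]
force: [-1.7, -0.6, -2.5]
grip_width: 0.0132
```

Run:
```python
from h import *
for i in range(4): bot.grab_frame("side")
o=st(); print(base_of(o['position'])); to(uw(.5447,.1346,.047),[-np.pi/2,0,-1.464])
```

```text
t 28.65 p [0.5346 0.1736 0.0778] rpy [-1.5687 -0.0002 -1.465 ] F [ 1.3343  0.3715 -0.3446] w 0.0132 q [-0.623   0.6085  0.286   1.8844 -0.2573  0.6824 -1.65  ]
[0.5455 0.1354 0.0778]
shift cm [ 0.08  3.08 -0.09] rot [-0.002 -0.001  0.   ]
```

Emit:
arm_command([
  {"rx": 0,"ry": 0,"rz": 0,"x": 0,"y": 1.0,"z": 0,"gripper": -1},
  {"rx": 0,"ry": 0,"rz": 0,"x": 0,"y": 2.0,"z": 0,"gripper": -1},
  {"rx": 0,"ry": 0,"rz": 0,"x": 0,"y": 2.7,"z": 0,"gripper": -1},
  {"rx": 0,"ry": 0,"rz": 0,"x": 0,"y": 2.9,"z": 0,"gripper": -1},
  {"rx": 0,"ry": 0,"rz": 0,"x": 0,"y": 2.9,"z": 0,"gripper": -1},
])

```text
clock: 29.07
position: [0.5337, 0.1741, 0.0475]
tool_rot: [-1.571, 0.0, -1.464]
force: [-9.0, -0.7, 24.7]
grip_width: 0.0133
```

Run:
```python
from h import *
o=st(); print(base_of(o['position']))
```

```text
t 29.07 p [0.5337 0.1741 0.0475] rpy [-1.5708  0.0001 -1.464 ] F [-8.9694 -0.6698 24.6623] w 0.0133 q [-0.6076  0.6552  0.2638  1.8978 -0.2756  0.6236 -1.635 ]
[0.5446 0.136  0.0475]
```

Emit:
arm_command([
  {"rx": 0,"ry": 0,"rz": 0,"x": 0,"y": -0.15,"z": 0,"gripper": 0},
  {"rx": 0,"ry": 0,"rz": 0,"x": 0,"y": -0.15,"z": 0,"gripper": 0},
  {"rx": 0,"ry": 0,"rz": 0,"x": 0,"y": -0.15,"z": 0,"gripper": 0},
  {"rx": 0,"ry": 0,"rz": 0,"x": 0,"y": -4,"z": 0,"gripper": 0},
  {"rx": 0,"ry": 0,"rz": 0,"x": 0,"y": -8,"z": 0,"gripper": 0},
])

```text
clock: 29.48
position: [0.5324, 0.1732, 0.1258]
tool_rot: [-1.575, -0.003, -1.464]
force: [0.5, 0.6, 1.3]
grip_width: 0.0428
```

Run:
```python
from h import *
bot.grab_frame("side");bot.grab_frame("side")
o=st(); v=V("wrist"); v.save("pics/w29.png"); to([.58,-.40,.18],[-np.pi/2,0,-1.464])
```

```text
t 29.58 p [0.5365 0.1745 0.1315] rpy [-1.5638  0.0013 -1.4647] F [ 0.5247 -0.6563 -1.0676] w 0.0431 q [-0.6509  0.5314  0.3223  1.8495 -0.2273  0.7894 -1.6748]
shift cm [57.6  -5.14 -1.65] rot [-0.004 -0.    -0.001]
```

View pics/w29.png

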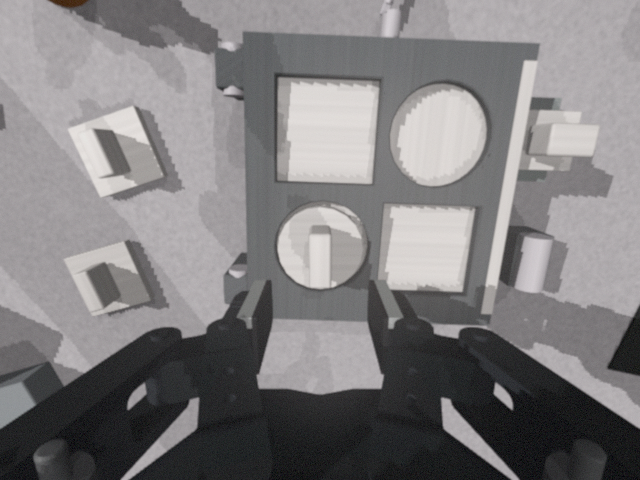

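Run:
```python
from h import *
bot.grab_frame("side")
o=st(); v=V("wrist"); blanks(v,"square1_grip")
```

```text
t 29.68 p [0.5343 0.1743 0.1275] rpy [-1.5688 -0.     -1.4639] F [-0.4277  0.4848 -0.4695] w 0.0424 q [-0.6501  0.5365  0.3199  1.8533 -0.2285  0.7856 -1.6739]
square1_grip p0.81 [ 63 101 164 194] rgb [192. 188. 186.] fin (579.1,350.1) 36x15 ang 23.2 n1048 base ((578.8359375, 350.5309143066406), (60.22380447387695, 61.445472717285156), 23.807327270507812)
```

Run:
```python
from h import *
bot.grab_frame("side"); v=V("wrist"); W=v.W
k=(W[...,2]>.004)&(W[...,2]<.046)&(W[...,1]>.26)&(W[...,0]<.66)&(v.im.mean(-1)>75)
kk,lab,s,cc=cv2.connectedComponentsWithStats(cv2.morphologyEx(k.astype(np.uint8),cv2.MORPH_OPEN,np.ones((3,3))))
for i in range(1,kk):
    if s[i,4]>800:
        P=W[lab==i]; top=P[P[:,2]>.035]; b=P[(P[:,2]<.015)]
        print(s[i,:5],'fin',cv2.minAreaRect((top[:,:2]*1000).astype(np.float32)) if len(top)>10 else None,'base',cv2.minAreaRect((b[:,:2]*1000).astype(np.float32)))
to([.579,.350,.06],[-np.pi/2,0,np.radians(23.5-90)])
```

```text
[  60   99  101   94 5844] fin ((578.8528442382812, 350.4269104003906), (36.098323822021484, 15.571860313415527), 24.519771575927734) base ((578.8702392578125, 350.6099853515625), (60.273338317871094, 61.232704162597656), 23.663166046142578)
[  57  237   91   78 4448] fin ((463.4891052246094, 363.046630859375), (35.9549674987793, 15.7363920211792), 24.606067657470703) base ((463.2778625488281, 363.32354736328125), (60.20950698852539, 61.63285827636719), 22.278406143188477)
[   0  367   31   61 1139] fin ((337.8864440917969, 435.75421142578125), (24.413005828857422, 52.54291915893555), 82.26475524902344) base ((359.68536376953125, 444.1794738769531), (0.9469106197357178, 18.34968376159668), 22.492219924926758)
shift cm [-17.05   6.54   6.43] rot [ 0.002 -0.303  0.001]
```

Emit:
arm_command([
  {"rx": 0,"ry": -0.305,"rz": 0,"x": -17,"y": 0,"z": 6.4,"gripper": 0.1},
  {"rx": 0,"ry": -0.305,"rz": 0,"x": -17,"y": 0,"z": 6.4,"gripper": 0.1},
  {"rx": 0,"ry": -0.305,"rz": 0,"x": -17,"y": 0,"z": 6.4,"gripper": 0.1},
  {"rx": 0,"ry": -0.305,"rz": 0,"x": -17,"y": 0,"z": 6.4,"gripper": 0.1},
  {"rx": 0,"ry": -0.305,"rz": 0,"x": -17,"y": 3,"z": 6.4,"gripper": 0.1},
])

```text
clock: 30.3
position: [0.5813, 0.3575, 0.0997]
tool_rot: [-1.564, 0.003, -1.155]
force: [1.1, 2.3, 0.4]
grip_width: 0.0467
```

Run:
```python
from h import *
for i in range(4): bot.grab_frame("side")
o=st(); v=V("wrist"); v.save("pics/w30.png"); blanks(v,"square1_grip"); to([.579,.3502,-.020],[-np.pi/2,0,np.radians(23.6-90)])
```

```text
t 30.50 p [0.5788 0.349  0.0952] rpy [-1.5734 -0.0019 -1.159 ] F [ 1.0365 -0.2806  0.3316] w 0.0466 q [-0.7696  0.7334  0.2245  1.5469 -0.1918  0.886  -1.638 ]
square1_grip p0.79 [276 192 356 270] rgb [233. 228. 226.] fin (579.3,350.8) 35x14 ang 23.2 n990 base ((578.871826171875, 350.6340026855469), (60.27227020263672, 60.06763458251953), 23.61799430847168)
shift cm [-0.21 11.71 -0.02] rot [-0.    -0.002  0.001]
```

View pics/w30.png

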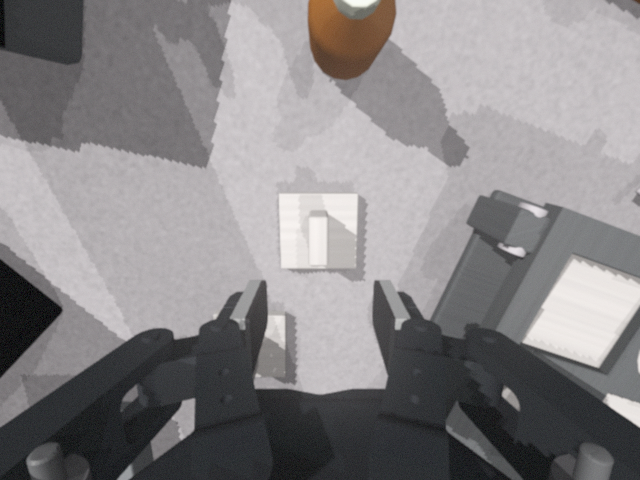

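Emit:
arm_command([
  {"rx": 0,"ry": 0,"rz": 0,"x": -0.2,"y": 4,"z": 0,"gripper": 0},
  {"rx": 0,"ry": 0,"rz": 0,"x": -0.2,"y": 7.5,"z": 0,"gripper": 0},
  {"rx": 0,"ry": 0,"rz": 0,"x": -0.2,"y": 10,"z": 0,"gripper": 0},
  {"rx": 0,"ry": 0,"rz": 0,"x": -0.2,"y": 11.2,"z": 0,"gripper": 0},
  {"rx": 0,"ry": 0,"rz": 0,"x": -0.2,"y": 11.4,"z": 0,"gripper": 0},
])

```text
clock: 31.02
position: [0.5782, 0.3502, -0.0186]
tool_rot: [-1.573, -0.001, -1.16]
force: [1.2, -0.4, 0.5]
grip_width: 0.0424
```

Emit:
arm_command([
  {"rx": 0,"ry": 0,"rz": 0,"x": 0,"y": 0,"z": 0,"gripper": -1},
  {"rx": 0,"ry": 0,"rz": 0,"x": 0,"y": 0,"z": 0,"gripper": -1},
  {"rx": 0,"ry": 0,"rz": 0,"x": 0,"y": 0,"z": 0,"gripper": -1},
  {"rx": 0,"ry": 0,"rz": 0,"x": 0,"y": 0,"z": 0,"gripper": -1},
  {"rx": 0,"ry": 0,"rz": 0,"x": 0,"y": 0,"z": 0,"gripper": -1},
], squeeze=60)

```text
clock: 31.43
position: [0.5799, 0.3521, -0.015]
tool_rot: [-1.568, -0.0, -1.159]
force: [-1.4, -0.1, 8.9]
grip_width: 0.0128
```

Emit:
arm_command([
  {"rx": 0,"ry": 0,"rz": 0,"x": 0,"y": -3,"z": 0,"gripper": -1},
  {"rx": 0,"ry": 0,"rz": 0,"x": 0,"y": -7,"z": 0,"gripper": -1},
  {"rx": 0,"ry": 0,"rz": 0,"x": 0,"y": -11,"z": 0,"gripper": -1},
  {"rx": 0,"ry": 0,"rz": 0,"x": 0,"y": -14,"z": 0,"gripper": -1},
  {"rx": 0,"ry": 0,"rz": 0,"x": 0,"y": -14,"z": 0,"gripper": -1},
])

```text
clock: 31.85
position: [0.5818, 0.3532, 0.1309]
tool_rot: [-1.56, 0.001, -1.16]
force: [0.7, -0.1, -1.2]
grip_width: 0.013
```

Run:
```python
from h import *
for i in range(4): bot.grab_frame("side")
o=st(); v=V("wrist"); v.save("pics/w31.png"); held(v)
```

```text
t 32.05 p [0.5782 0.3515 0.1224] rpy [-1.5713 -0.0007 -1.1591] F [-0.3746 -0.0807 -2.1092] w 0.0128 q [-0.7783  0.7019  0.2337  1.5296 -0.1865  0.9327 -1.6456]
held top y -0.0255 n 7041 x [-0.0299  0.0295] z [-0.0116  0.0289] ((-0.2368297576904297, 7.662214279174805), (42.73540115356445, 60.25569152832031), 89.80947875976562)
```

View pics/w31.png

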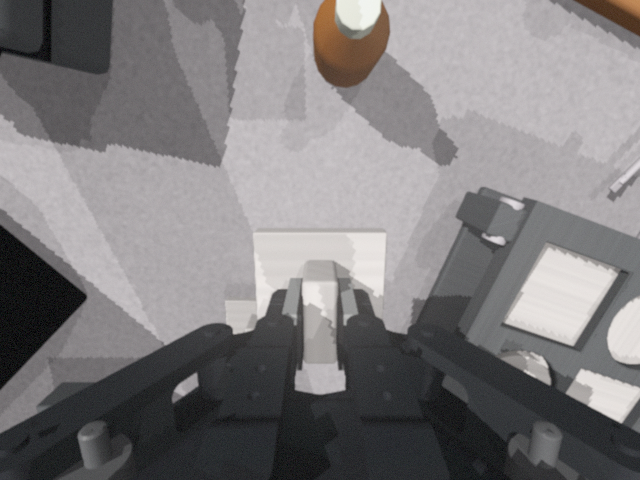

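Run:
```python
from h import *
p=uw(.6234,.1346,.11); print(p); to(p,[-np.pi/2,0,-1.5001])
```

```text
[0.6123 0.1783 0.11  ]
shift cm [17.23  1.21 -3.78] rot [0.001 0.341 0.001]
```

Emit:
arm_command([
  {"rx": 0,"ry": 0.341,"rz": 0,"x": 17.2,"y": 0.8,"z": -3.8,"gripper": -1},
  {"rx": 0,"ry": 0.341,"rz": 0,"x": 17.2,"y": 0.8,"z": -3.8,"gripper": -1},
  {"rx": 0,"ry": 0.341,"rz": 0,"x": 17.2,"y": 0.8,"z": -3.8,"gripper": -1},
  {"rx": 0,"ry": 0.341,"rz": 0,"x": 17.2,"y": 0.8,"z": -3.8,"gripper": -1},
  {"rx": 0,"ry": 0.341,"rz": 0,"x": 17.2,"y": 0.8,"z": -3.8,"gripper": -1},
])

```text
clock: 32.52
position: [0.6133, 0.1703, 0.1139]
tool_rot: [-1.572, -0.005, -1.508]
force: [0.5, -1.3, -1.1]
grip_width: 0.0132
```

Run:
```python
from h import *
for i in range(4): bot.grab_frame("side")
o=st(); v=V("wrist"); v.save("pics/w32.png"); held(v); p=uw(.6234,.1346,.075); to(p,[-np.pi/2,0,-1.5001])
```

```text
t 32.72 p [0.6122 0.179  0.114 ] rpy [-1.5718 -0.0008 -1.5001] F [-0.6329 -0.0085 -1.3508] w 0.0127 q [-0.5822  0.6651  0.3148  1.6524 -0.253   0.8656 -1.6653]
held top y -0.0256 n 7045 x [-0.0298  0.0296] z [-0.0117  0.0288] ((-0.06547355651855469, 7.815060615539551), (60.24542236328125, 42.59053421020508), 0.12921804189682007)
shift cm [0.15 3.91 0.02] rot [0.001 0.001 0.001]
```

View pics/w32.png

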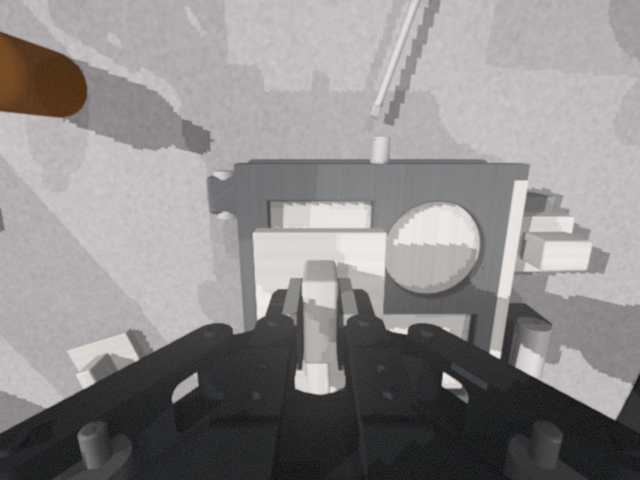

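Emit:
arm_command([
  {"rx": 0,"ry": 0,"rz": 0,"x": 0.1,"y": 2,"z": 0,"gripper": -1},
  {"rx": 0,"ry": 0,"rz": 0,"x": 0.1,"y": 3.5,"z": 0,"gripper": -1},
  {"rx": 0,"ry": 0,"rz": 0,"x": 0.1,"y": 4.2,"z": 0,"gripper": -1},
  {"rx": 0,"ry": 0,"rz": 0,"x": 0.1,"y": 4.4,"z": 0,"gripper": -1},
  {"rx": 0,"ry": 0,"rz": 0,"x": 0.1,"y": 4.4,"z": 0,"gripper": -1},
])

```text
clock: 33.18
position: [0.6124, 0.1784, 0.0705]
tool_rot: [-1.571, -0.001, -1.499]
force: [-1.0, -0.0, -1.3]
grip_width: 0.0125
```

Run:
```python
from h import *
for i in range(2): bot.grab_frame("side")
o=st(); print(base_of(o['position'])); p=uw(.6234,.1346,.0495); to(p,[-np.pi/2,0,-1.5001])
```

```text
t 33.28 p [0.613  0.1782 0.0715] rpy [-1.5697 -0.0005 -1.4997] F [-0.4633  0.3515 -1.3003] w 0.0128 q [-0.5672  0.719   0.294   1.677  -0.2722  0.785  -1.6481]
[0.6241 0.1344 0.0715]
shift cm [-0.02  2.2  -0.07] rot [-0.001  0.     0.001]
```

Emit:
arm_command([
  {"rx": 0,"ry": 0,"rz": 0,"x": 0,"y": 0.8,"z": 0,"gripper": -1},
  {"rx": 0,"ry": 0,"rz": 0,"x": 0,"y": 1.5,"z": -0.05,"gripper": -1},
  {"rx": 0,"ry": 0,"rz": 0,"x": 0,"y": 2.1,"z": -0.05,"gripper": -1},
  {"rx": 0,"ry": 0,"rz": 0,"x": 0,"y": 2.2,"z": -0.05,"gripper": -1},
  {"rx": 0,"ry": 0,"rz": 0,"x": 0,"y": 2.2,"z": -0.05,"gripper": -1},
])

```text
clock: 33.7
position: [0.6121, 0.1778, 0.0492]
tool_rot: [-1.571, -0.0, -1.5]
force: [-6.2, -1.1, 14.7]
grip_width: 0.0128
```

Run:
```python
from h import *
o=st(); print(base_of(o['position']));
```

```text
t 33.70 p [0.6121 0.1778 0.0492] rpy [-1.5706 -0.0002 -1.5002] F [-6.2415 -1.1136 14.6865] w 0.0128 q [-0.5591  0.7482  0.2818  1.6883 -0.2823  0.745  -1.6402]
[0.6232 0.1341 0.0492]
```

Seated on the floor (z 0.0492 as predicted). Release and go to the second square.

Emit:
arm_command([
  {"rx": 0,"ry": 0,"rz": 0,"x": 0,"y": -0.1,"z": 0,"gripper": 0},
  {"rx": 0,"ry": 0,"rz": 0,"x": 0,"y": -0.1,"z": 0,"gripper": 0},
  {"rx": 0,"ry": 0,"rz": 0,"x": 0,"y": -0.1,"z": 0,"gripper": 0},
  {"rx": 0,"ry": 0,"rz": 0,"x": 0,"y": -4,"z": 0,"gripper": 0},
  {"rx": 0,"ry": 0,"rz": 0,"x": 0,"y": -8,"z": 0,"gripper": 0},
])

```text
clock: 34.12
position: [0.6107, 0.1771, 0.1276]
tool_rot: [-1.575, -0.002, -1.5]
force: [0.5, 0.5, 0.9]
grip_width: 0.0423
```

Run:
```python
from h import *
v=V("wrist"); v.save("pics/w33.png"); o=st(); to([.4634,.3631,.10],[-np.pi/2,0,np.radians(23.3-90)])
```

```text
t 34.17 p [0.6149 0.1779 0.1368] rpy [-1.5641  0.0008 -1.5009] F [ 5.2417  0.9555 10.8867] w 0.0430 q [-0.5878  0.6372  0.327   1.6377 -0.2452  0.9005 -1.6696]
shift cm [-19.53   3.61 -13.84] rot [-0.007 -0.337  0.   ]
```

View pics/w33.png

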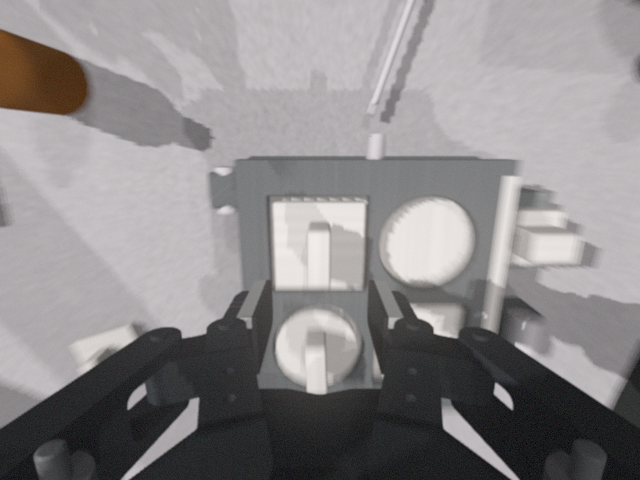

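Emit:
arm_command([
  {"rx": 0,"ry": -0.337,"rz": 0,"x": -16,"y": 0,"z": -12,"gripper": 0.1},
  {"rx": 0,"ry": -0.337,"rz": 0,"x": -16,"y": 0,"z": -12,"gripper": 0.1},
  {"rx": 0,"ry": -0.337,"rz": 0,"x": -16,"y": 0,"z": -12,"gripper": 0.1},
  {"rx": 0,"ry": -0.337,"rz": 0,"x": -19.5,"y": 0,"z": -13.8,"gripper": 0.1},
  {"rx": 0,"ry": -0.337,"rz": 0,"x": -19.5,"y": 2,"z": -13.8,"gripper": 0.1},
])

```text
clock: 34.58
position: [0.4797, 0.3389, 0.119]
tool_rot: [-1.568, 0.0, -1.163]
force: [0.8, 1.4, -0.5]
grip_width: 0.0471
```

Emit:
arm_command([
  {"rx": 0,"ry": 0,"rz": 0,"x": 0,"y": 1,"z": -1,"gripper": 0.1},
  {"rx": 0,"ry": 0,"rz": 0,"x": 0,"y": 1,"z": -1,"gripper": 0.1},
  {"rx": 0,"ry": 0,"rz": 0,"x": 0,"y": 1,"z": -1,"gripper": 0.1},
])

```text
clock: 34.83
position: [0.4709, 0.333, 0.1073]
tool_rot: [-1.571, -0.001, -1.162]
force: [0.4, 0.2, 0.5]
grip_width: 0.0471
```

Run:
```python
from h import *
for i in range(3): bot.grab_frame("side")
o=st(); v=V("wrist"); v.save("pics/w34.png"); blanks(v,"square1_grip"); to([.4634,.3631,-.018],[-np.pi/2,0,np.radians(23.3-90)])
```

```text
t 34.98 p [0.4725 0.3325 0.108 ] rpy [-1.5697 -0.0009 -1.1648] F [0.5028 0.7311 0.3427] w 0.0472 q [-0.8772  0.5762  0.228   1.8213 -0.1774  0.763  -1.7211]
shift cm [-3.17 12.59  0.39] rot [-0.001 -0.001  0.001]
```

View pics/w34.png

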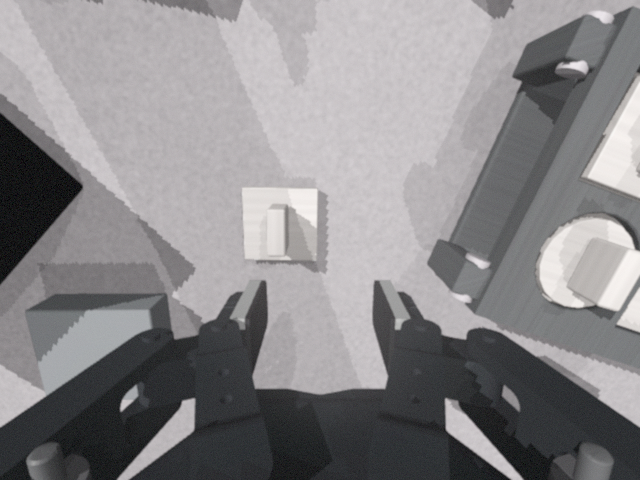

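```bash
cat >> h.py <<'E'
def white(v,xy,r=.05):
    W=v.W; k=(W[...,2]>.004)&(W[...,2]<.046)&(np.hypot(W[...,0]-xy[0],W[...,1]-xy[1])<r)&(v.im.mean(-1)>75)
    kk,lab,s,cc=cv2.connectedComponentsWithStats(cv2.morphologyEx(k.astype(np.uint8),cv2.MORPH_OPEN,np.ones((3,3))))
    i=1+np.argmax(s[1:,4]); P=W[lab==i]; top=P[P[:,2]>.036]; b=P[P[:,2]<.015]
    print(s[i],'fin',cv2.minAreaRect((top[:,:2]*1000).astype(np.float32)),'base',cv2.minAreaRect((b[:,:2]*1000).astype(np.float32)))
E
python3 - <<'E'
from h import *
v=V("wrist"); white(v,(.4634,.363))
E
```

```text
[ 242  187   76   74 5360] fin ((463.2220764160156, 363.7308654785156), (36.41038513183594, 13.851284980773926), 22.310691833496094) base ((463.1810302734375, 363.79376220703125), (60.35142135620117, 60.178627014160156), 22.196794509887695)
```

Run:
```python
from h import *
to([.4632,.3637,.03],[-np.pi/2,0,-1.1833]);to([.4632,.3637,-.018],[-np.pi/2,0,-1.1833])
```

```text
shift cm [-3.21  7.78  0.41] rot [-0.001  0.019  0.001]
shift cm [-3.21 12.58  0.41] rot [-0.001  0.019  0.001]
```

Emit:
arm_command([
  {"rx": 0,"ry": 0.019,"rz": 0,"x": -3.2,"y": 1,"z": 0.4,"gripper": 0},
  {"rx": 0,"ry": 0.019,"rz": 0,"x": -3.2,"y": 5,"z": 0.4,"gripper": 0},
  {"rx": 0,"ry": 0.019,"rz": 0,"x": -3.2,"y": 8,"z": 0.4,"gripper": 0},
  {"rx": 0,"ry": 0.019,"rz": 0,"x": -3.2,"y": 8,"z": 0.4,"gripper": 0},
  {"rx": 0,"ry": 0.019,"rz": 0,"x": -3.2,"y": 8,"z": 0.4,"gripper": 0},
])

```text
clock: 35.55
position: [0.4621, 0.363, 0.0271]
tool_rot: [-1.573, -0.002, -1.183]
force: [0.3, -1.0, 1.2]
grip_width: 0.0424
```

Run:
```python
from h import *
bot.grab_frame("side"); st(); v=V("wrist"); v.save("pics/w35.png"); white(v,(.4634,.363)); to([.4632,.3637,-.018],[-np.pi/2,0,-1.1833])
```

```text
t 35.60 p [0.463  0.3636 0.0286] rpy [-1.5704 -0.001  -1.1832] F [0.7309 0.3788 1.5845] w 0.0428 q [-0.9017  0.7091  0.195   1.8283 -0.2155  0.6247 -1.7604]
[ 268  209  105  101 9946] fin ((463.7279052734375, 364.03662109375), (35.839019775390625, 13.711265563964844), 22.814292907714844) base ((463.26318359375, 363.762451171875), (60.49384307861328, 60.15144348144531), 22.09355354309082)
shift cm [ 0.02  4.73 -0.04] rot [-0.002  0.     0.   ]
```

View pics/w35.png

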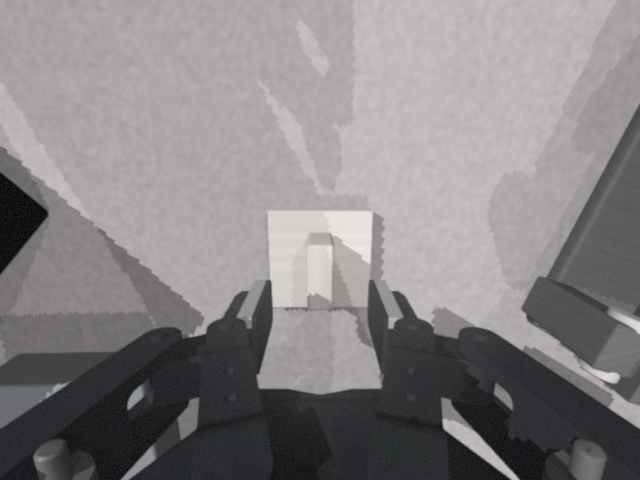

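Emit:
arm_command([
  {"rx": 0,"ry": 0,"rz": 0,"x": 0,"y": 2,"z": 0,"gripper": 0},
  {"rx": 0,"ry": 0,"rz": 0,"x": 0,"y": 3.8,"z": 0,"gripper": 0},
  {"rx": 0,"ry": 0,"rz": 0,"x": 0,"y": 4.6,"z": 0,"gripper": 0},
  {"rx": 0,"ry": 0,"rz": 0,"x": 0,"y": 4.6,"z": 0,"gripper": -1},
  {"rx": 0,"ry": 0,"rz": 0,"x": 0,"y": 4.6,"z": 0,"gripper": -1},
])

```text
clock: 36.07
position: [0.4629, 0.3641, -0.0173]
tool_rot: [-1.57, -0.0, -1.183]
force: [0.4, 0.5, 0.4]
grip_width: 0.0195
```

Emit:
arm_command([
  {"rx": 0,"ry": 0,"rz": 0,"x": 0,"y": 0,"z": 0,"gripper": -1},
  {"rx": 0,"ry": 0,"rz": 0,"x": 0,"y": 0,"z": 0,"gripper": -1},
  {"rx": 0,"ry": 0,"rz": 0,"x": 0,"y": 0,"z": 0,"gripper": -1},
  {"rx": 0,"ry": 0,"rz": 0,"x": 0,"y": -5,"z": 0,"gripper": -1},
  {"rx": 0,"ry": 0,"rz": 0,"x": 0,"y": -9,"z": 0,"gripper": -1},
])

```text
clock: 36.48
position: [0.4612, 0.3629, 0.065]
tool_rot: [-1.574, -0.002, -1.182]
force: [0.7, 1.4, -0.3]
grip_width: 0.0129
```

Emit:
arm_command([
  {"rx": 0,"ry": 0,"rz": 0,"x": 0,"y": -4,"z": 0,"gripper": -1},
  {"rx": 0,"ry": 0,"rz": 0,"x": 0,"y": -5,"z": 0,"gripper": -1},
  {"rx": 0,"ry": 0,"rz": 0,"x": 0,"y": -5,"z": 0,"gripper": -1},
])

```text
clock: 36.73
position: [0.4637, 0.3654, 0.119]
tool_rot: [-1.565, 0.002, -1.182]
force: [-0.7, 0.2, -1.6]
grip_width: 0.0127
```

Run:
```python
from h import *
for i in range(4): bot.grab_frame("side")
o=st(); v=V("wrist"); v.save("pics/w36.png"); held(v); p=uw(.5448,.0600,.11); print(p); to(p,[-np.pi/2,0,-1.5001])
```

```text
t 36.93 p [0.4616 0.3636 0.1136] rpy [-1.5725 -0.0014 -1.1821] F [ 0.0505  0.3912 -1.7059] w 0.0125 q [-0.9348  0.5845  0.2389  1.7888 -0.1833  0.7921 -1.7868]
held top y -0.0275 n 7406 x [-0.0299  0.0295] z [-0.0109  0.0303] ((-0.20203399658203125, 8.984966278076172), (60.426475524902344, 43.06654739379883), 0.22175809741020203)
[0.5392 0.0983 0.11  ]
shift cm [27.48  0.4  -2.86] rot [0.002 0.318 0.002]
```

View pics/w36.png

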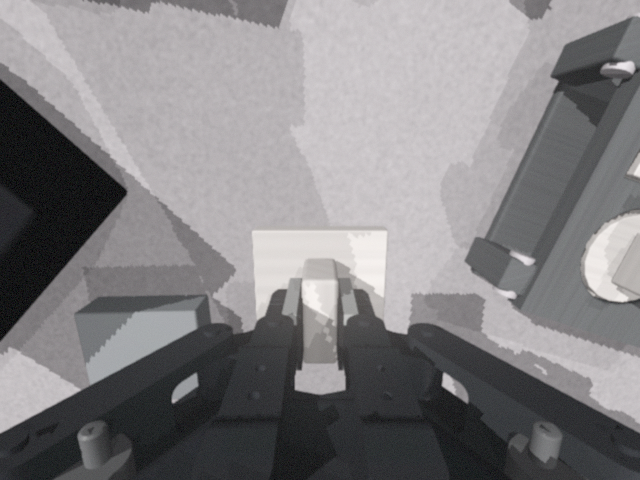

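Emit:
arm_command([
  {"rx": 0,"ry": 0.318,"rz": 0,"x": 18,"y": -1,"z": -2.9,"gripper": -1},
  {"rx": 0,"ry": 0.318,"rz": 0,"x": 18,"y": -1,"z": -2.9,"gripper": -1},
  {"rx": 0,"ry": 0.318,"rz": 0,"x": 18,"y": -1,"z": -2.9,"gripper": -1},
  {"rx": 0,"ry": 0.318,"rz": 0,"x": 18,"y": -1,"z": -2.9,"gripper": -1},
  {"rx": 0,"ry": 0.318,"rz": 0,"x": 18,"y": -1,"z": -2.9,"gripper": -1},
])

```text
clock: 37.4
position: [0.5041, 0.1803, 0.1244]
tool_rot: [-1.571, -0.004, -1.506]
force: [0.4, -1.1, -1.0]
grip_width: 0.0131
```

Run:
```python
from h import *
st(); p=uw(.5443,.0601,.11); print(p); to(p,[-np.pi/2,0,-1.5001])
```

```text
t 37.40 p [0.5041 0.1803 0.1244] rpy [-1.5714 -0.0036 -1.5058] F [ 0.4492 -1.1005 -1.0026] w 0.0131 q [-0.7036  0.5076  0.3374  1.9217 -0.2329  0.752  -1.7401]
[0.5387 0.0984 0.11  ]
shift cm [8.39 1.47 2.92] rot [ 0.001 -0.006  0.004]
```

Emit:
arm_command([
  {"rx": 0,"ry": 0,"rz": 0,"x": 4,"y": 0.5,"z": 1.5,"gripper": -1},
  {"rx": 0,"ry": 0,"rz": 0,"x": 8.2,"y": 1,"z": 2.9,"gripper": -1},
  {"rx": 0,"ry": 0,"rz": 0,"x": 8.2,"y": 1,"z": 2.9,"gripper": -1},
  {"rx": 0,"ry": 0,"rz": 0,"x": 8.2,"y": 1,"z": 2.9,"gripper": -1},
])

```text
clock: 37.73
position: [0.5385, 0.1031, 0.1138]
tool_rot: [-1.572, -0.003, -1.505]
force: [-0.7, 0.7, -0.2]
grip_width: 0.0127
```

Run:
```python
from h import *
for i in range(4): bot.grab_frame("side")
st(); v=V("wrist"); v.save("pics/w37.png"); held(v); p=uw(.5443,.0601,.072); print(p); to(p,[-np.pi/2,0,-1.5001])
```

```text
t 37.93 p [0.5377 0.1078 0.1146] rpy [-1.5714 -0.0007 -1.4988] F [-0.1268  0.1493 -1.3841] w 0.0132 q [-0.5412  0.539   0.3252  1.8959 -0.2433  0.7457 -1.5778]
held top y -0.0275 n 7393 x [-0.0297  0.0296] z [-0.0109  0.0302] ((0.041286468505859375, 8.674200057983398), (43.7592658996582, 60.43412780761719), 89.71194458007812)
[0.5387 0.0984 0.072 ]
shift cm [0.95 4.27 0.02] rot [0.    0.002 0.001]
```

View pics/w37.png

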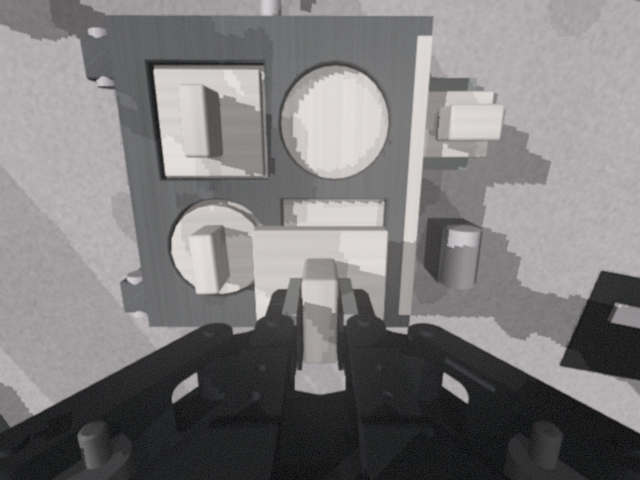

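Emit:
arm_command([
  {"rx": 0,"ry": 0,"rz": 0,"x": 0.9,"y": 1,"z": 0,"gripper": -1},
  {"rx": 0,"ry": 0,"rz": 0,"x": 0.9,"y": 3,"z": 0,"gripper": -1},
  {"rx": 0,"ry": 0,"rz": 0,"x": 0.95,"y": 4.2,"z": 0,"gripper": -1},
  {"rx": 0,"ry": 0,"rz": 0,"x": 0.95,"y": 4.2,"z": 0,"gripper": -1},
  {"rx": 0,"ry": 0,"rz": 0,"x": 0.95,"y": 4.2,"z": 0,"gripper": -1},
])

```text
clock: 38.4
position: [0.5385, 0.0969, 0.0725]
tool_rot: [-1.572, -0.001, -1.5]
force: [-0.5, -0.1, -0.3]
grip_width: 0.0129
```

Run:
```python
from h import *
for i in range(3): bot.grab_frame("side")
o=st(); print(base_of(o['position'])); p=uw(.5443,.0601,.0475); to(p,[-np.pi/2,0,-1.5001])
```

```text
t 38.55 p [0.5394 0.0973 0.0737] rpy [-1.5695 -0.0006 -1.5   ] F [ 1.0207  0.4441 -2.4037] w 0.0128 q [-0.4998  0.5994  0.2961  1.9229 -0.2717  0.6567 -1.536 ]
[0.5449 0.0589 0.0737]
shift cm [-0.12  2.62 -0.06] rot [-0.001  0.     0.001]
```

Emit:
arm_command([
  {"rx": 0,"ry": 0,"rz": 0,"x": -0.1,"y": 1,"z": 0,"gripper": -1},
  {"rx": 0,"ry": 0,"rz": 0,"x": -0.1,"y": 1.8,"z": 0,"gripper": -1},
  {"rx": 0,"ry": 0,"rz": 0,"x": -0.1,"y": 2.4,"z": 0,"gripper": -1},
  {"rx": 0,"ry": 0,"rz": 0,"x": -0.1,"y": 2.6,"z": 0,"gripper": -1},
  {"rx": 0,"ry": 0,"rz": 0,"x": -0.1,"y": 2.6,"z": 0,"gripper": -1},
])

```text
clock: 38.97
position: [0.5386, 0.0984, 0.0476]
tool_rot: [-1.571, 0.0, -1.5]
force: [-11.2, -0.4, 30.6]
grip_width: 0.0131
```

Run:
```python
from h import *
o=st(); print(base_of(o['position']));
```

```text
t 38.97 p [0.5386 0.0984 0.0476] rpy [-1.5711  0.0001 -1.5002] F [-11.19    -0.3515  30.5756] w 0.0131 q [-0.4854  0.6407  0.2747  1.9343 -0.2895  0.6048 -1.5231]
[0.5442 0.0601 0.0476]
```

Seated at floor height. Release, then to the last round.

Emit:
arm_command([
  {"rx": 0,"ry": 0,"rz": 0,"x": 0,"y": -0.15,"z": 0,"gripper": 0},
  {"rx": 0,"ry": 0,"rz": 0,"x": 0,"y": -0.15,"z": 0,"gripper": 0},
  {"rx": 0,"ry": 0,"rz": 0,"x": 0,"y": -0.15,"z": 0,"gripper": 0},
  {"rx": 0,"ry": 0,"rz": 0,"x": 0,"y": -4,"z": 0,"gripper": 0},
  {"rx": 0,"ry": 0,"rz": 0,"x": 0,"y": -8,"z": 0,"gripper": 0},
])

```text
clock: 39.38
position: [0.5373, 0.0976, 0.126]
tool_rot: [-1.575, -0.002, -1.5]
force: [0.9, 0.9, 0.6]
grip_width: 0.0424
```

Run:
```python
from h import *
v=V("wrist"); v.save("pics/w38.png"); o=st(); to([.55,-.38,.18],[-np.pi/2,0,-1.464]); s=V("scene"); s.save("pics/s38.png")
```

```text
t 39.43 p [0.5412 0.0981 0.1341] rpy [-1.5652  0.0002 -1.5013] F [ 6.2459  1.4523 11.1393] w 0.0425 q [-0.5354  0.5106  0.3414  1.8832 -0.2336  0.7808 -1.5697]
shift cm [47.75 -4.61 -2.42] rot [-0.006 -0.037 -0.   ]
```

View pics/w38.png

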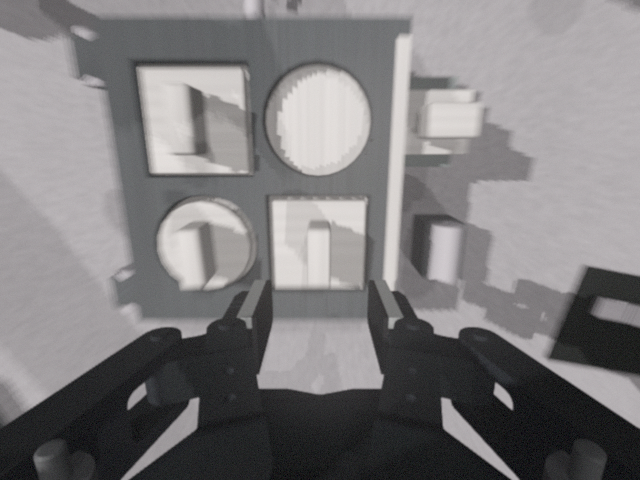

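View pics/s38.png

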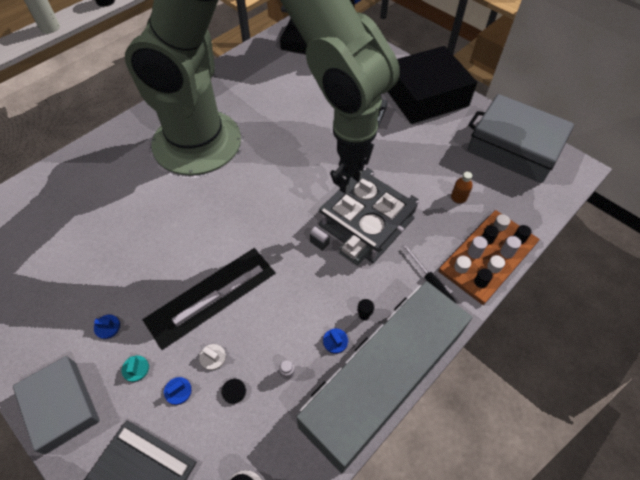

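Emit:
arm_command([
  {"rx": 0,"ry": 0,"rz": 0,"x": 4,"y": -4,"z": 0,"gripper": 0.1},
  {"rx": 0,"ry": 0,"rz": 0,"x": 21,"y": -4.6,"z": -1,"gripper": 0.1},
  {"rx": 0,"ry": 0,"rz": 0,"x": 21,"y": -4.6,"z": -1,"gripper": 0.1},
  {"rx": 0,"ry": 0,"rz": 0,"x": 21,"y": -4.6,"z": -1,"gripper": 0.1},
  {"rx": 0,"ry": 0,"rz": 0,"x": 21,"y": -4.6,"z": -1,"gripper": 0.1},
])

```text
clock: 39.9
position: [0.5432, -0.0989, 0.1719]
tool_rot: [-1.57, -0.001, -1.5]
force: [1.1, -0.1, -0.6]
grip_width: 0.0472
```

Emit:
arm_command([
  {"rx": 0,"ry": 0,"rz": 0,"x": 21,"y": 0,"z": -1,"gripper": 0.1},
  {"rx": 0,"ry": 0,"rz": 0,"x": 21,"y": 0,"z": -1,"gripper": 0.1},
  {"rx": 0,"ry": 0,"rz": 0,"x": 21,"y": 0,"z": -1,"gripper": 0.1},
  {"rx": 0,"ry": 0,"rz": 0,"x": 21,"y": 0,"z": -1,"gripper": 0.1},
  {"rx": 0,"ry": 0,"rz": 0,"x": 21,"y": 0,"z": -1,"gripper": 0.1},
])

```text
clock: 40.32
position: [0.5479, -0.3074, 0.1716]
tool_rot: [-1.571, -0.001, -1.5]
force: [0.7, 1.0, -0.1]
grip_width: 0.0472
```

Run:
```python
from h import *
for i in range(4): bot.grab_frame("side")
st(); v=V("wrist"); v.save("pics/w39.png"); blanks(v,"round1_grip"); white(v,(.573,-.39),.06)
```

```text
t 40.52 p [ 0.5477 -0.3066  0.1713] rpy [-1.5713 -0.0007 -1.5025] F [0.0346 0.4091 0.072 ] w 0.0472 q [ 0.1649  0.5885  0.3803  1.6387 -0.2526  0.9633 -0.8702]
round1_grip p0.59 [501 272 564 328] rgb [ 62. 140. 136.] fin (467.5,-538.0) 36x16 ang 132.6 n540 base ((469.8173522949219, -534.381591796875), (51.373497009277344, 59.34165954589844), 60.78296661376953)
[ 384  165   62   61 2957] fin ((572.3854370117188, -398.64398193359375), (35.99924850463867, 14.35066032409668), 12.912825584411621) base ((572.4534301757812, -398.5524597167969), (59.10997009277344, 58.9232292175293), 21.046436309814453)
```

View pics/w39.png

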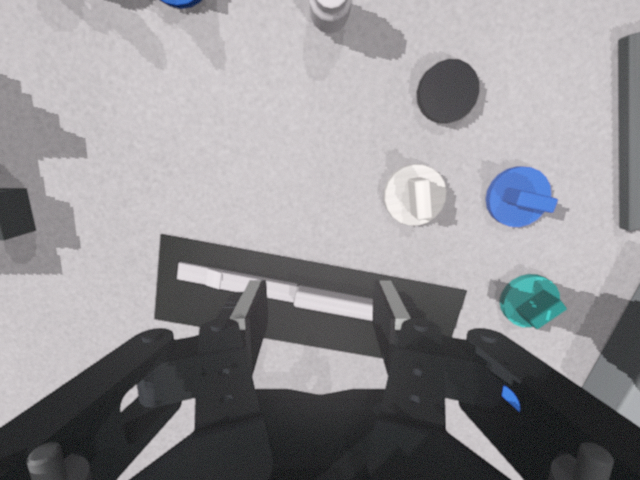

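Run:
```python
from h import *
to([.5724,-.3986,.03],[-np.pi/2,0,-1.3456])
```

```text
shift cm [ 9.58 14.16  1.71] rot [-0.    -0.153 -0.   ]
```

Emit:
arm_command([
  {"rx": 0,"ry": -0.156,"rz": 0,"x": 9.6,"y": 9,"z": 1.7,"gripper": -0.1},
  {"rx": 0,"ry": -0.156,"rz": 0,"x": 9.6,"y": 9,"z": 1.7,"gripper": -0.1},
  {"rx": 0,"ry": -0.156,"rz": 0,"x": 9.6,"y": 12,"z": 1.7,"gripper": -0.1},
  {"rx": 0,"ry": -0.156,"rz": 0,"x": 9.6,"y": 13,"z": 1.7,"gripper": -0.1},
  {"rx": 0,"ry": -0.156,"rz": 0,"x": 9.6,"y": 13,"z": 1.7,"gripper": -0.1},
])

```text
clock: 41.03
position: [0.569, -0.3993, 0.0341]
tool_rot: [-1.578, 0.005, -1.345]
force: [-0.4, -0.1, -1.6]
grip_width: 0.0386
```

Run:
```python
from h import *
for i in range(4): bot.grab_frame("side")
st(); v=V("wrist"); v.save("pics/w40.png"); white(v,(.573,-.397),.05); to([.5724,-.3986,-.019],[-np.pi/2,0,-1.3456])
```

```text
t 41.23 p [ 0.5735 -0.3989  0.044 ] rpy [-1.5688 -0.0018 -1.3424] F [0.2731 0.1836 1.0782] w 0.0385 q [ 0.3547  0.836   0.2826  1.5096 -0.2834  0.8336 -0.6026]
[ 273  207   94   93 6712] fin ((572.6259765625, -398.878662109375), (35.85649490356445, 13.778493881225586), 12.507688522338867) base ((573.3897705078125, -398.78314208984375), (57.95464324951172, 59.23877716064453), 13.286872863769531)
shift cm [-0.1   6.34 -0.12] rot [-0.003  0.003  0.002]
```

View pics/w40.png

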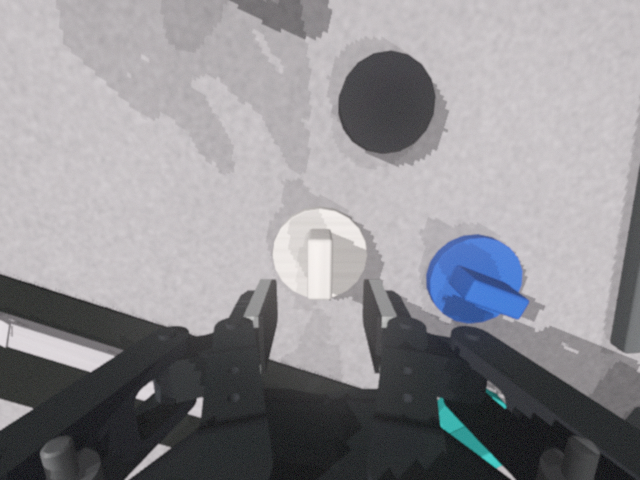

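Aligned on the white fin. Descend and grip.

Emit:
arm_command([
  {"rx": 0,"ry": 0,"rz": 0,"x": 0,"y": 3,"z": -0.1,"gripper": -0.1},
  {"rx": 0,"ry": 0,"rz": 0,"x": 0,"y": 5,"z": -0.1,"gripper": -0.1},
  {"rx": 0,"ry": 0,"rz": 0,"x": 0,"y": 6.1,"z": -0.1,"gripper": -0.1},
  {"rx": 0,"ry": 0,"rz": 0,"x": 0,"y": 6.2,"z": -0.1,"gripper": -1},
  {"rx": 0,"ry": 0,"rz": 0,"x": 0,"y": 6.2,"z": -0.1,"gripper": -1},
])

```text
clock: 41.7
position: [0.5721, -0.4001, -0.0185]
tool_rot: [-1.569, -0.002, -1.343]
force: [-2.0, 4.3, 2.6]
grip_width: 0.0153
```

Emit:
arm_command([
  {"rx": 0,"ry": 0,"rz": 0,"x": 0,"y": 0,"z": 0,"gripper": -1},
  {"rx": 0,"ry": 0,"rz": 0,"x": 0,"y": 0,"z": 0,"gripper": -1},
  {"rx": 0,"ry": 0,"rz": 0,"x": 0,"y": 0,"z": 0,"gripper": -1},
  {"rx": 0,"ry": 0,"rz": 0,"x": 0,"y": -5,"z": 0,"gripper": -1},
  {"rx": 0,"ry": 0,"rz": 0,"x": 0,"y": -9,"z": 0,"gripper": -1},
])

```text
clock: 42.12
position: [0.5699, -0.3992, 0.0631]
tool_rot: [-1.573, 0.002, -1.344]
force: [0.9, -0.2, -0.4]
grip_width: 0.0132
```

Run:
```python
from h import *
for i in range(4): bot.grab_frame("side")
o=st(); v=V("wrist"); v.save("pics/w41.png"); Q=held(v); print(cv2.minEnclosingCircle((Q[:,[0,2]]*1000).astype(np.float32)))
to([.50,.06,.16],[-np.pi/2,0,-1.464]); print(uw(.6228,.0606,.1))
```

```text
t 42.32 p [ 0.5719 -0.4005  0.0653] rpy [-1.5683 -0.0027 -1.3439] F [-0.8753  0.4496 -2.7278] w 0.0131 q [ 0.3518  0.8088  0.2925  1.5034 -0.2771  0.8666 -0.6059]
held top y -0.0289 n 5376 x [-0.0291  0.0286] z [-0.0091  0.0302] ((-0.23579978942871094, 10.074992179870605), (41.39067077636719, 59.582515716552734), 89.8042221069336)
((-0.3081205189228058, 1.1712154150009155), 29.902387619018555)
shift cm [-46.4   -9.66   3.41] rot [-0.001  0.12   0.001]
[0.617  0.1044 0.1   ]
```

View pics/w41.png

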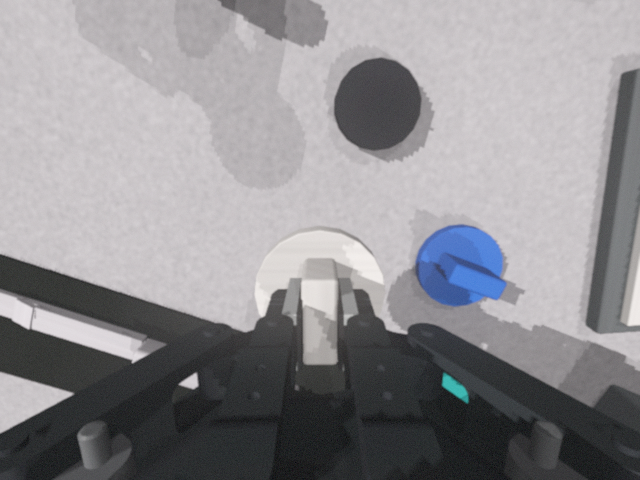

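Run:
```python
from h import *
R=Rt([-np.pi/2,0,-1.344]); p=uw(.6228,.0606,.12)-R@[-.0003,0,.0012]; print(p); to(p,[-np.pi/2,0,-1.344])
```

```text
[0.6159 0.1039 0.12  ]
shift cm [-48.08  -5.65  15.68] rot [-0.001  0.     0.001]
```

Emit:
arm_command([
  {"rx": 0,"ry": 0,"rz": 0,"x": -3,"y": -4,"z": 1,"gripper": -1},
  {"rx": 0,"ry": 0,"rz": 0,"x": -20,"y": -7,"z": 6,"gripper": -1},
  {"rx": 0,"ry": 0,"rz": 0,"x": -20,"y": -7,"z": 6,"gripper": -1},
  {"rx": 0,"ry": 0,"rz": 0,"x": -20,"y": -7,"z": 6,"gripper": -1},
  {"rx": 0,"ry": 0,"rz": 0,"x": -20,"y": -7,"z": 6,"gripper": -1},
])

```text
clock: 42.78
position: [0.5825, -0.2093, 0.1285]
tool_rot: [-1.572, 0.0, -1.344]
force: [0.5, 0.3, -0.9]
grip_width: 0.0128
```

Emit:
arm_command([
  {"rx": 0,"ry": 0,"rz": 0,"x": -19,"y": 0,"z": 6.5,"gripper": -1},
  {"rx": 0,"ry": 0,"rz": 0,"x": -19,"y": 0,"z": 6.5,"gripper": -1},
  {"rx": 0,"ry": 0,"rz": 0,"x": -19,"y": 0,"z": 6.5,"gripper": -1},
  {"rx": 0,"ry": 0,"rz": 0,"x": -19,"y": 0,"z": 6.5,"gripper": -1},
  {"rx": 0,"ry": 0,"rz": 0,"x": -19,"y": 0,"z": 6.5,"gripper": -1},
])

```text
clock: 43.2
position: [0.6033, -0.008, 0.1281]
tool_rot: [-1.572, 0.0, -1.342]
force: [1.1, 1.1, -0.7]
grip_width: 0.0127
```

Run:
```python
from h import *
for i in range(3): bot.grab_frame("side")
st(); v=V("wrist"); v.save("pics/w42.png"); held(v); pockets(v)
R=Rt([-np.pi/2,0,-1.344]); p=uw(.6228,.0606,.11)-R@[-.0003,0,.0012]; print(p); to(p,[-np.pi/2,0,-1.344])
```

```text
t 43.35 p [ 0.6035 -0.0082  0.1279] rpy [-1.5724  0.0003 -1.339 ] F [-0.6159 -1.9629 -1.7783] w 0.0128 q [-0.3115  0.5999  0.3337  1.7388 -0.2496  0.8463 -1.2041]
held top y -0.0289 n 5367 x [-0.029   0.0286] z [-0.009   0.0302] ((-0.09935188293457031, 10.048592567443848), (41.28218460083008, 59.135528564453125), 89.93109893798828)
[115 137  94  98] u [0.5904 0.6533] w [0.0317 0.0922] mid (0.6218,0.0619)
[0.6159 0.1039 0.11  ]
shift cm [-10.88   1.8    3.81] rot [0.002 0.002 0.001]
```

View pics/w42.png

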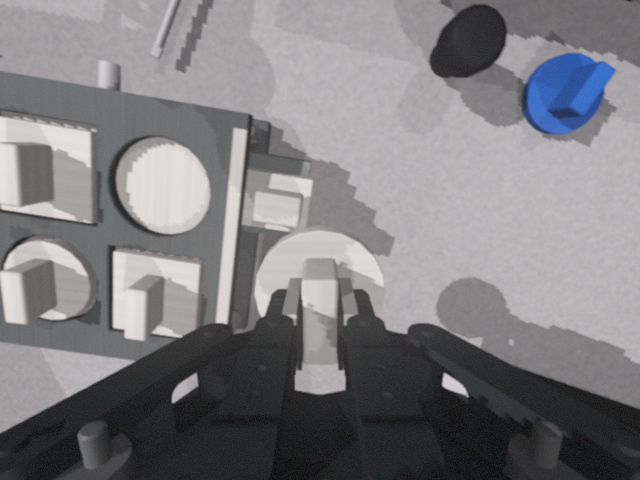

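Emit:
arm_command([
  {"rx": 0,"ry": 0.002,"rz": 0,"x": -4,"y": 0.5,"z": 1.5,"gripper": -1},
  {"rx": 0,"ry": 0.002,"rz": 0,"x": -8,"y": 1,"z": 3,"gripper": -1},
  {"rx": 0,"ry": 0.002,"rz": 0,"x": -10.9,"y": 3,"z": 3.8,"gripper": -1},
  {"rx": 0,"ry": 0.002,"rz": 0,"x": -10.9,"y": 5.2,"z": 3.8,"gripper": -1},
  {"rx": 0,"ry": 0.002,"rz": 0,"x": -10.9,"y": 5.2,"z": 3.8,"gripper": -1},
])

```text
clock: 43.82
position: [0.6142, 0.1035, 0.0728]
tool_rot: [-1.577, -0.001, -1.344]
force: [-0.6, -1.3, -1.2]
grip_width: 0.0127
```

Run:
```python
from h import *
for i in range(4): bot.grab_frame("side")
st(); v=V("wrist"); v.save("pics/w43.png")
R=Rt([-np.pi/2,0,-1.344]); p=uw(.6228,.0606,.0465)-R@[-.0003,0,.0012]; print(p); to(p,[-np.pi/2,0,-1.344])
```

```text
t 44.02 p [0.6173 0.1009 0.0781] rpy [-1.5697 -0.0016 -1.3489] F [ 0.0444 -0.2624 -1.2791] w 0.0131 q [-0.4633  0.6948  0.3116  1.7115 -0.281   0.7783 -1.3672]
[0.6159 0.1039 0.0465]
shift cm [-0.3   3.18 -0.09] rot [-0.002 -0.005  0.001]
```

View pics/w43.png

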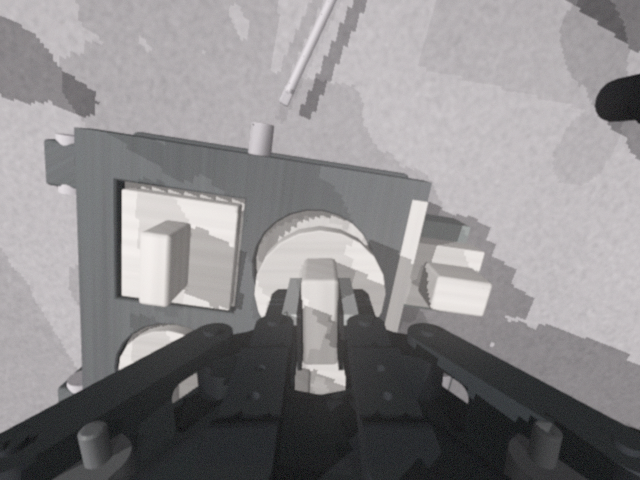

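Emit:
arm_command([
  {"rx": 0,"ry": 0,"rz": 0,"x": -0.25,"y": 0.8,"z": -0.05,"gripper": -1},
  {"rx": 0,"ry": 0,"rz": 0,"x": -0.25,"y": 0.8,"z": -0.05,"gripper": -1},
  {"rx": 0,"ry": 0,"rz": 0,"x": -0.25,"y": 0.8,"z": -0.05,"gripper": -1},
])

```text
clock: 44.32
position: [0.6153, 0.1052, 0.0689]
tool_rot: [-1.571, -0.001, -1.346]
force: [-0.1, 0.6, -1.9]
grip_width: 0.013
```

Run:
```python
from h import *
bot.grab_frame("side");bot.grab_frame("side"); st()
R=Rt([-np.pi/2,0,-1.344]); p=uw(.6228,.0606,.0465)-R@[-.0003,0,.0012]; print(p); to(p,[-np.pi/2,0,-1.344])
```

```text
t 44.42 p [0.6156 0.1052 0.0692] rpy [-1.5705 -0.0008 -1.3463] F [-0.9431  0.319  -1.4704] w 0.0130 q [-0.4665  0.7059  0.3057  1.7174 -0.2855  0.7619 -1.3679]
[0.6159 0.1039 0.0465]
shift cm [ 0.13  2.27 -0.01] rot [-0.    -0.002  0.001]
```

Emit:
arm_command([
  {"rx": 0,"ry": 0,"rz": 0,"x": 0.1,"y": 0.8,"z": 0,"gripper": -1},
  {"rx": 0,"ry": 0,"rz": 0,"x": 0.1,"y": 1.5,"z": 0,"gripper": -1},
  {"rx": 0,"ry": 0,"rz": 0,"x": 0.1,"y": 2.1,"z": 0,"gripper": -1},
  {"rx": 0,"ry": 0,"rz": 0,"x": 0.1,"y": 2.25,"z": 0,"gripper": -1},
  {"rx": 0,"ry": 0,"rz": 0,"x": 0.1,"y": 2.25,"z": 0,"gripper": -1},
])

```text
clock: 44.83
position: [0.6155, 0.1042, 0.0463]
tool_rot: [-1.571, -0.001, -1.346]
force: [-4.7, -0.3, 9.8]
grip_width: 0.013
```

Run:
```python
from h import *
o=st(); print(base_of(o['position']));
```

```text
t 44.83 p [0.6155 0.1042 0.0463] rpy [-1.5714 -0.0006 -1.3462] F [-4.7305 -0.2897  9.8337] w 0.0130 q [-0.4558  0.7376  0.292   1.7267 -0.2966  0.7215 -1.3574]
[0.6213 0.0605 0.0463]
```

Seated. Release, lift straight up, and back away for a full check.

Emit:
arm_command([
  {"rx": 0,"ry": 0,"rz": 0,"x": 0,"y": -0.1,"z": 0,"gripper": 0},
  {"rx": 0,"ry": 0,"rz": 0,"x": 0,"y": -0.1,"z": 0,"gripper": 0},
  {"rx": 0,"ry": 0,"rz": 0,"x": 0,"y": -0.1,"z": 0,"gripper": 0},
  {"rx": 0,"ry": 0,"rz": 0,"x": 0,"y": -4,"z": 0,"gripper": 0},
  {"rx": 0,"ry": 0,"rz": 0,"x": 0,"y": -8,"z": 0,"gripper": 0},
])

```text
clock: 45.25
position: [0.6142, 0.104, 0.1254]
tool_rot: [-1.575, -0.001, -1.346]
force: [1.1, 0.7, 0.4]
grip_width: 0.0424
```

Emit:
arm_command([
  {"rx": 0,"ry": 0,"rz": 0,"x": 0,"y": -6,"z": -4,"gripper": 0},
  {"rx": 0,"ry": 0,"rz": 0,"x": 0,"y": -12,"z": -10,"gripper": 0},
  {"rx": 0,"ry": 0,"rz": 0,"x": 0,"y": -14,"z": -14,"gripper": 0},
  {"rx": 0,"ry": 0,"rz": 0,"x": 0,"y": -14,"z": -14,"gripper": 0},
  {"rx": 0,"ry": 0,"rz": 0,"x": 0,"y": -14,"z": -14,"gripper": 0},
])

```text
clock: 45.67
position: [0.4774, 0.0726, 0.2679]
tool_rot: [-1.57, -0.0, -1.347]
force: [-1.2, 0.9, 1.5]
grip_width: 0.0426
```

```bash
cat > chk.py <<'E'
from h import *
import sys
for i in range(4): bot.grab_frame("side")
o=st(); v=V("wrist"); v.save(sys.argv[1]); plate_tilt(v); plate_tilt(V("side")); s=V("scene"); plate_tilt(s); s.save(sys.argv[2])
W=v.W;U=W@EX;Y=W@EY
for n,u,w in [('roundBL',.5446,.1346),('squareBR',.6226,.1346),('squareFL',.5444,.0601),('roundFR',.6228,.0606)]:
    k=(np.hypot(U-u,Y-w)<.03)
    t=k&(W[...,2]>.096)&(W[...,2]<.112); f=k&(W[...,2]>.070)&(W[...,2]<.080)
    P=np.stack([U[t],Y[t]],1)
    if len(P)>10: c=cv2.minAreaRect((P*1000).astype(np.float32)); print(n,'fin top z %.4f'%np.median(W[t][:,2]),'disc z %.4f'%np.median(W[f][:,2]),'fin c',np.round(c[0],1),'off mm',np.round(np.array(c[0])-[u*1000,w*1000],1),c[1],c[2])
    else: print(n,'few',len(P))
k=(abs(W[...,2]-.0845)<.004)&(abs(U-.623)<.03)&(Y<.004)&(Y>-.08); print('shim grip top u',np.percentile(U[k],[1,99]),'w',np.percentile(Y[k],[1,99]),np.median(W[k][:,2]),k.sum())
E
python3 chk.py pics/w44.png pics/s44.png
```

```text
t 45.87 p [0.4794 0.0737 0.2671] rpy [-1.5688  0.     -1.3456] F [ 0.6617 -0.0128  0.0012] w 0.0427 q [-0.6213  0.2362  0.4208  1.8924 -0.1115  1.0337 -1.4995]
wrist plate angle 0.0001 roll 0.0001 z at hinge 0.0746 edge z 0.0746 n 5524 5872
side plate angle 0.0015 roll -0.0029 z at hinge 0.0740 edge z 0.0743 n 467 662
scene plate angle -0.0010 roll -0.0009 z at hinge 0.0736 edge z 0.0735 n 470 700
roundBL fin top z 0.1033 disc z 0.0756 fin c [543.6 135.9] off mm [-1.   1.3] (35.917236328125, 14.367913246154785) 2.2943718433380127
squareBR fin top z 0.1033 disc z 0.0756 fin c [621.3 133.9] off mm [-1.3 -0.7] (14.268010139465332, 36.2834358215332) 89.9603042602539
squareFL fin top z 0.1034 disc z 0.0756 fin c [544.1  60.1] off mm [-0.3  0. ] (14.01853084564209, 35.86224365234375) 89.88807678222656
roundFR fin top z 0.1034 disc z 0.0756 fin c [621.6  60.5] off mm [-1.2 -0.1] (36.134124755859375, 13.417856216430664) 8.574604034423828
shim grip top u [0.6126 0.632 ] w [-0.033  -0.0036] 0.08439537802863575 716
```

View pics/w44.png

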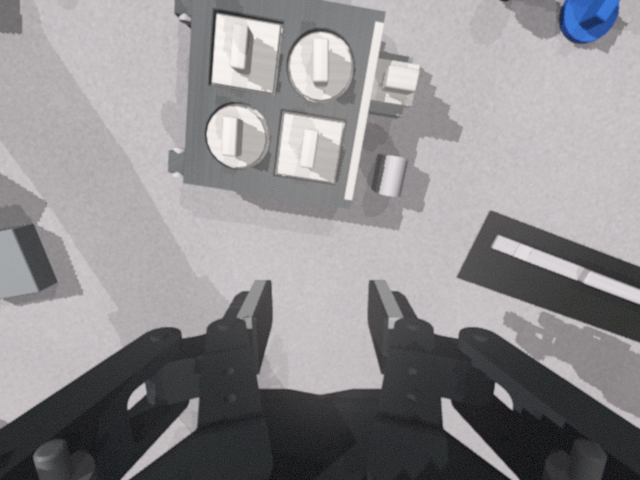

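View pics/s44.png

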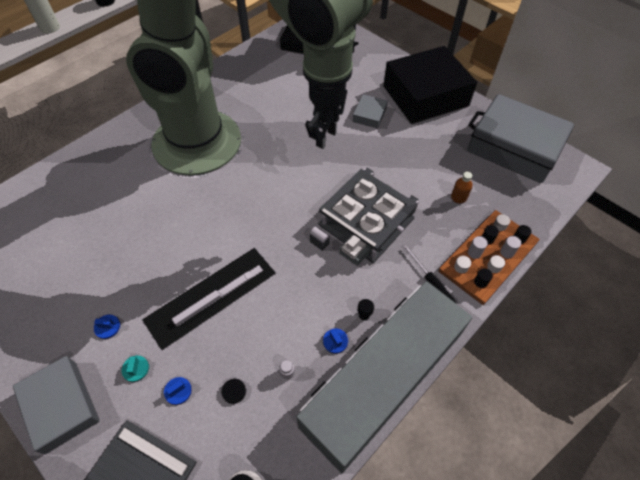

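Run:
```python
from h import *
print(bot.job_done()); st()
```

```text
the job is handed in; nothing more can be done
None
the job is handed in; nothing more can be done
```

I levered the plate up to about 0.055 rad with the bar over the fulcrum, then withdrew the bar and laid it back on the mat. I pushed the shim along the ledge until it met the stop (about 15 N) and pressed the plate down onto it. All four white blanks were present and are seated, two round in round pockets and two square in square. I then handed the job in, at about 46 s on the clock.

The last checks before handing in:

| Check | Result |
|---|---|
| Plate angle | 0.0001 rad (wrist camera), 0.0015 (side), -0.0010 (scene); limit 0.012 |
| Shim | Grip about 30.5 mm outside the seat point, less than 1 mm sideways |
| Blanks | All tops about 1 mm above the plate face, so on the pocket floors; centres within 1.7 mm, limit 7 mm |
| Pry bar | Flat on the mat, within about 1° of its long axis |
| Bystanders and blue or turquoise look-alikes | Looked unmoved in the scene view; I did not measure each one |
| Arm | Clear of everything |

- **Finger length:** the fingers actually end about 33 mm short of the stated tool point. The first attempt to grip the bar therefore closed above it. I corrected for this from the wrist camera and repeated the grip.
- **Knocked blank:** one round blank had moved about 45 mm during the run, so I located it again before picking it up.
- **Not measured:** I could not read the bar's contact forces directly. I infer step 1 from the plate passing 0.018 rad while the bar was carrying load on the fulcrum.

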